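Pack away the bead and stamp kit on the tile bench

ROBOT

A 7-joint arm with a two-finger parallel gripper is mounted at the origin on the work surface. World frame = base frame: x ahead of the robot, y to its left, z up, the work surface at z = 0. Lengths are in m, angles in degrees, forces in N, time in s.
With the tool pointing down it reaches from about 0.35 to 0.9 m from the base axis. Payload 8.1 kg.
Tool frame: the origin (TCP) lies midway between the tips of the shut fingers; the grasp point (between the pads) lies arm.grasp_offset behind it (arm.grasp_offset is the distance from the TCP to the grasp point, in m); y points along the fingers, z is the direction in which the jaws open and shut, and the axes are right-handed (so a half turn about y gives the same grasp; the last joint's range is limited). The gripper opens to 92 mm and grips with 3 to 60 N. Pads are 19 mm wide; open, the fingers measure 130 mm over their backs; the gripper's body (75 mm by 190 mm) begins 47 mm behind the grasp point.
Start: joints at [69.007, 24.895, 1.432, 90.138, -0.665, 64.973, -4.303], TCP at [0.163, -0.603, 0.227] pointing down, gripper open.
Joint ranges: [-149.89, 149.89], [-25.12, 119.58], [-72.63, 75.52], [4.76, 147.25], [-75.54, 255.54], [6.69, 114.76], [-157.13, 157.13]. Speed limits (degrees/s): [127.2, 127.2, 172.46, 172.46, 180, 180, 180].

INTERFACE

Orientations are given as [roll, pitch, yaw] about the fixed x, y, z axes, in that order (R = Rz(yaw) Ry(pitch) Rx(roll)).
In Python, from station import arm gives the robot as it stands. The module is installed in compiled form; this text tells all that it offers.
- The arm moves only by the tool apply_moves, never from a script. Its argument "series" is a list of rows, each an object of numbers: "fingers": the closure, from 0 (fully open) to 1 (shut); "x", "y", "z": the shift along the tool's x, y, z in mm; "rx", "ry", "rz": the turn, a rotation vector about the tool's x, y, z in degrees. A call has 1 to 8 rows; each row shifts and turns the pose as measured when the row begins, along the tool's axes as they then stand; what a row does not reach is not made up. A row lasts 1/12 s, in which the tool goes at most 41.7 mm and 7.16 degrees, less where a joint would pass 70% of its speed; a pose out of reach is approached as far as the arm can. A call with a gripper value outside its range is refused whole. The fingers move at their own pace and stop on an object; "squeeze" is the grip in N (left out, the last holds). Time passes only in rows, so rows that do not move let the fingers close. It gives the time, the measured TCP pose, the force and the opening at its end, in the units of the state.
- arm.state(): the state, without advancing time (a new reading comes with each control period).
- arm.grab_frame(name): name is "side" or "top"; returns the picture (384x512x3 uint8, red, green, blue); there is no depth.
- arm.camera_params(name): a dict with "camera_matrix" (3x3 intrinsics, pixels), "cam_to_world" (4x4, takes a point from camera to world coordinates). Camera axes: x right, y up, looking along -z (the intrinsics and any distortion apply to the point x, -y, -z); pixel columns grow to the right and rows downward; lengths in m; the calibration is good to about 2 mm. A picture is of the moment at which its call begins. camera_params takes no time and is no camera call.
- arm.finish_job(): hands the job in, once; it reports no verdict.
The state is a dict: "time_s": time; "joint_positions": joint angles; "qvel": joint speeds; "joint_torque": joint torques, N m; "ee_pos": TCP position; "tool_rot": TCP orientation; "wrist_force": force on the tool from outside, world axes, zero at the start; "wrist_torque": the same for the moment, N m; "width": finger opening in m.
Only numpy, scipy, OpenCV 4.12 (cv2) and the standard library are available. Lean on these libraries where they do the work, as an engineer would, in place of code of your own. Each camera call takes 0.05 s, during which the arm holds its last target.

TASK

Pack away the tile-making kit: empty all the beads from the white cup into the wooden bin and stand the empty cup flat in its white-rimmed bay. Put every clay stamp that is out on the bench back in the rack slot of its own colour, notch over the rib so that it drops fully home, and leave the jar and the yellow block where they are.

Things in the scene. Friction and masses are not known exactly. Their poses are not given: they have to be found in the camera images.
- stamp_red: loose stamp, 90 g: white foot 44 x 44 x 20 mm high, square red grip 20 x 20 mm centred on it, from 20 to 60 mm height, sides parallel to the foot's. Origin: centre of the underside, z up. Notch through the foot in the middle of its own -x side, 12 mm wide, 10 deep, a black mark either side; brown line along the +x edge. May be absent
- slot_red: fixed wooden slot with red label plates on two sides: pocket 48 x 48 mm, walls 3 mm. Origin: centre of its underside, z up; floor 4 mm and wall tops 18 mm above it. A white rib 8 mm wide, as high as the walls, stands 8 mm into the pocket from the middle of its -x wall: a stamp goes down only with notch over rib (x axes alike). Colour order varies
- stamp_yellow: loose stamp, 90 g: white foot 44 x 44 x 20 mm high, square yellow grip 20 x 20 mm centred on it, from 20 to 60 mm height, sides parallel to the foot's. Origin: centre of the underside, z up. Notch through the foot in the middle of its own -x side, 12 mm wide, 10 deep, a black mark either side; brown line along the +x edge. May be absent
- slot_yellow: fixed wooden slot with yellow label plates on two sides: pocket 48 x 48 mm, walls 3 mm. Origin: centre of its underside, z up; floor 4 mm and wall tops 18 mm above it. A white rib 8 mm wide, as high as the walls, stands 8 mm into the pocket from the middle of its -x wall: a stamp goes down only with notch over rib (x axes alike). Colour order varies
- stamp_green: loose stamp, 90 g: white foot 44 x 44 x 20 mm high, square green grip 20 x 20 mm centred on it, from 20 to 60 mm height, sides parallel to the foot's. Origin: centre of the underside, z up. Notch through the foot in the middle of its own -x side, 12 mm wide, 10 deep, a black mark either side; brown line along the +x edge. May be absent
- slot_green: fixed wooden slot with green label plates on two sides: pocket 48 x 48 mm, walls 3 mm. Origin: centre of its underside, z up; floor 4 mm and wall tops 18 mm above it. A white rib 8 mm wide, as high as the walls, stands 8 mm into the pocket from the middle of its -x wall: a stamp goes down only with notch over rib (x axes alike). Colour order varies
- stamp_blue: loose stamp, 90 g: white foot 44 x 44 x 20 mm high, square blue grip 20 x 20 mm centred on it, from 20 to 60 mm height, sides parallel to the foot's. Origin: centre of the underside, z up. Notch through the foot in the middle of its own -x side, 12 mm wide, 10 deep, a black mark either side; brown line along the +x edge. May be absent
- slot_blue: fixed wooden slot with blue label plates on two sides: pocket 48 x 48 mm, walls 3 mm. Origin: centre of its underside, z up; floor 4 mm and wall tops 18 mm above it. A white rib 8 mm wide, as high as the walls, stands 8 mm into the pocket from the middle of its -x wall: a stamp goes down only with notch over rib (x axes alike). Colour order varies
- cup: loose white box cup, 80 g, 105 (x) x 50 (y) x 45 mm high, open top, walls 3, floor 4 mm; origin: centre of underside, z up. Long sides upright, parallel, 50 mm apart outside: grip them from above. At the +x end the inside is a ramp, 43 degrees from upright, up to the rim at x = +52 mm: the spout. Beads roll out once tipped spout down over about 50 degrees; 75 empties it
- cup_bay: fixed low tray with white rims, the cup's place: inside 117 (x) x 62 (y) mm, floor 3 mm and rims 12 mm above the origin (centre of the underside), z up. The cup fits lengthwise along x, either way round
- bin: fixed open wooden bin for beads, 110 (x) x 130 (y) x 55 mm high outside, walls and floor 5 mm; origin: centre of the underside, z up
- bead1_center (a point): centre of a loose terracotta-coloured ball bead, 20 mm diameter, 10 g, lying in the cup at the start; may be absent
- bead2_center (a point): centre of a loose terracotta-coloured ball bead, 20 mm diameter, 10 g, lying in the cup at the start; may be absent
- bead3_center (a point): centre of a loose terracotta-coloured ball bead, 20 mm diameter, 10 g, lying in the cup at the start; may be absent
- bead4_center (a point): centre of a loose terracotta-coloured ball bead, 20 mm diameter, 10 g, lying in the cup at the start; may be absent
- bead5_center (a point): centre of a loose terracotta-coloured ball bead, 20 mm diameter, 10 g, lying in the cup at the start; may be absent
- bead6_center (a point): centre of a loose terracotta-coloured ball bead, 20 mm diameter, 10 g, lying in the cup at the start; may be absent
- glaze_jar: bystander: loose white jar with blue label and black lid, 60 mm wide, 85 mm tall; origin: centre of the underside
- sponge_block: bystander: loose yellow block 75 x 50 x 30 mm; origin: centre of the underside
Not all that is in view belongs to the job. Leave any pink look-alike of the stamp_red alone. Leave any purple look-alike of the stamp_green alone.

How it is judged:
By the outcome, as a careful person would: the job done as asked, in the order asked, and still so for the second after the job is handed in, with the robot touching nothing.
Of stamp_red, stamp_yellow, stamp_green, stamp_blue only 3 to 4 are there at a start; the rules pass over those that are not, and their reading is None.
Of bead1, bead2, bead3, bead4, bead5, bead6 only 4 to 6 are there at a start; the rules pass over those that are not, and their reading is None.
At some moment in a run one of stamp_red, stamp_yellow, stamp_green, stamp_blue may be knocked a few centimetres aside while the robot is not near it.
It also fails if it takes over 208 s, if anything falls off the work surface, if the arm or the gripper's body presses on something with over 40 N, if the wrist force passes 120 N, or if a joint passes its speed limit or range.

## Working session

There is one attempt and no reset: what is moved stays moved. The work goes in short steps, Python scripts to look and compute and a tool call to move; the robot and the scene stay as the last step left them, time stands still between calls to the robot, and variables do not carry over. Pictures are saved under pics/ and viewed, and the job is handed in when it is done.

Besides the shell and the picture viewer there is one more tool, called as name([rows], argument=value, ...), one row to a line, values as JSON. apply_moves: Moves the arm, as the interface text tells. Its arguments: {"type":"object","properties":{"series":{"type":"array"},"squeeze":{"type":"number"}},"required":["series"]}

```bash
mkdir -p pics; ls
python3 - <<'E'
from station import arm
import cv2,json
for n in("top","side"):
    f=arm.grab_frame(n); cv2.imwrite(f"pics/{n}0.png",cv2.resize(f[:,:,::-1],(800,600),interpolation=cv2.INTER_CUBIC))
    p=arm.camera_params(n); print(n,p)
print(arm.state(), arm.grasp_offset)
E
```

```text
pics
top {'camera_matrix': array([[451.3655745 ,   0.        , 257.05580138],
       [  0.        , 451.3655745 , 179.50542887],
       [  0.        ,   0.        ,   1.        ]]), 'cam_to_world': array([[ 0.02863253,  0.99674866, -0.07531463,  0.41288843],
       [-0.99953947,  0.02930734,  0.00786971, -0.015208  ],
       [ 0.01005139,  0.07505461,  0.99712877,  1.37615789],
       [ 0.        ,  0.        ,  0.        ,  1.        ]])}
side {'camera_matrix': array([[457.34936906,   0.        , 254.58370231],
       [  0.        , 457.34936906, 194.4598291 ],
       [  0.        ,   0.        ,   1.        ]]), 'cam_to_world': array([[-0.97959053,  0.1106033 , -0.16783714,  0.30601494],
       [-0.20098902, -0.54899845,  0.8112978 ,  0.91089951],
       [-0.00241012,  0.82847306,  0.56002373,  0.68465051],
       [ 0.        ,  0.        ,  0.        ,  1.        ]])}
{'time_s': 0.1, 'joint_positions': array([69.00982408, 24.93406262,  1.43244322, 90.18406348, -0.6618418 ,
       64.97470127, -4.30122755]), 'qvel': array([-0.01348514, -0.06531141, -0.05138901, -0.1733985 ,  0.05766876,
        0.08040366,  0.02997092]), 'joint_torque': array([ 4.50339096e-03, -6.69128251e+01,  9.88863744e-01, -3.15145361e+01,
       -6.03576796e-02,  3.74517264e-02,  9.82647862e-06]), 'ee_pos': array([ 0.16273216, -0.6029568 ,  0.22600523]), 'tool_rot': array([-9.00839127e+01, -1.08617016e-02, -1.64890891e+02]), 'wrist_force': array([ 0.29739601,  0.27690134, -0.54507959]), 'wrist_torque': array([ 0.06847608, -0.00258256,  0.00540613]), 'width': 0.09187887431276384} 0.0188
```

View pics/top0.png

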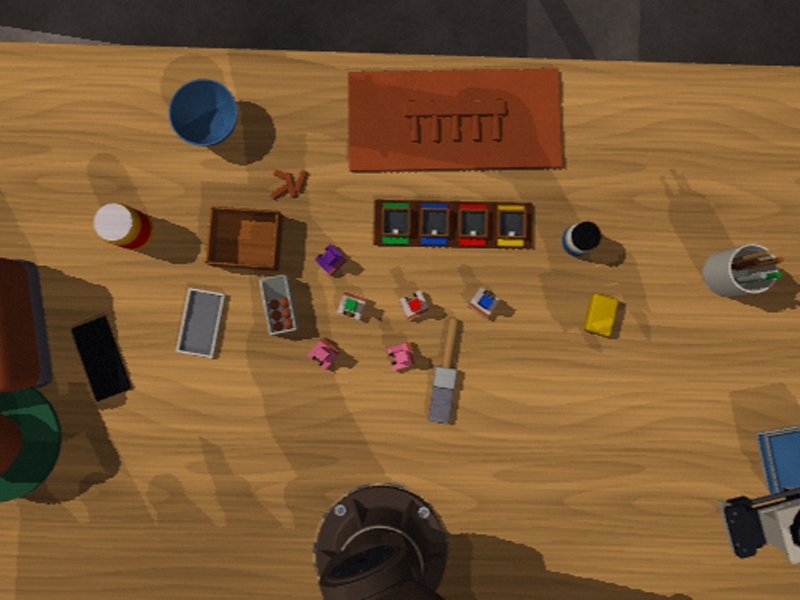

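View pics/side0.png

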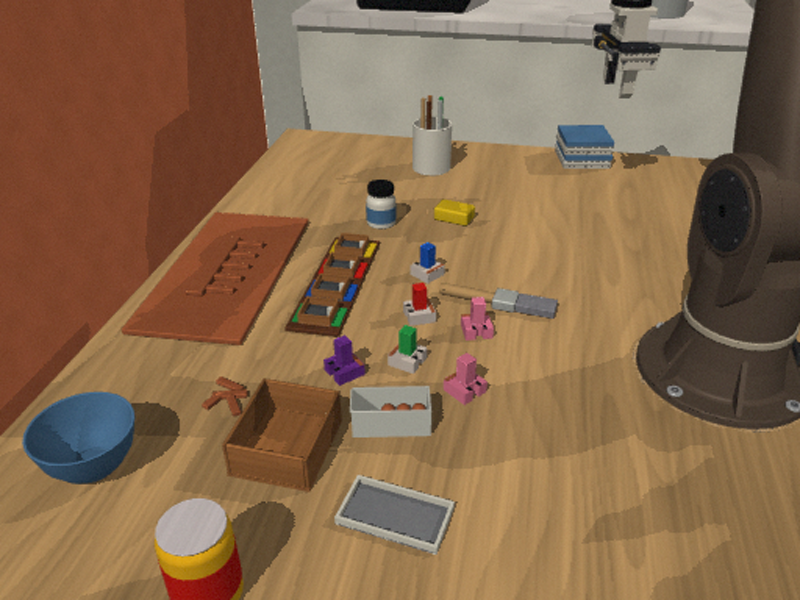

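```bash
cat > h.py <<'E'
import numpy as np,cv2
from station import arm
from scipy.spatial.transform import Rotation as R
def grab(n,tag=None):
    f=arm.grab_frame(n)
    if tag: np.save(f"pics/{tag}.npy",f)
    return f
def cam(n):
    p=arm.camera_params(n); return p["camera_matrix"],p["cam_to_world"]
def proj(n,P):
    K,T=cam(n); P=np.atleast_2d(P); c=(P-T[:3,3])@T[:3,:3]
    u=c*[1,-1,-1]; q=u@K.T; return q[:,:2]/q[:,2:]
def ray(n,uv,z):
    K,T=cam(n); d=np.linalg.solve(K,[uv[0],uv[1],1.])*[1,-1,-1]; d=T[:3,:3]@d
    return T[:3,3]+d*(z-T[2,3])/d[2]
def crop(f,u0,v0,w,h,s,name):
    c=f[v0:v0+h,u0:u0+w,::-1]; cv2.imwrite(f"pics/{name}.png",cv2.resize(c,None,fx=s,fy=s,interpolation=cv2.INTER_NEAREST))
E
python3 - <<'E'
from h import *
t=grab("top","t0");s=grab("side","s0")
crop(t,110,120,130,110,6,"c1")   # bin bay cup
crop(t,195,120,150,120,5,"c2")
crop(s,170,140,160,120,5,"c3")
crop(s,140,220,160,140,5,"c4")
E
```

```text
(no output)
```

View pics/c1.png

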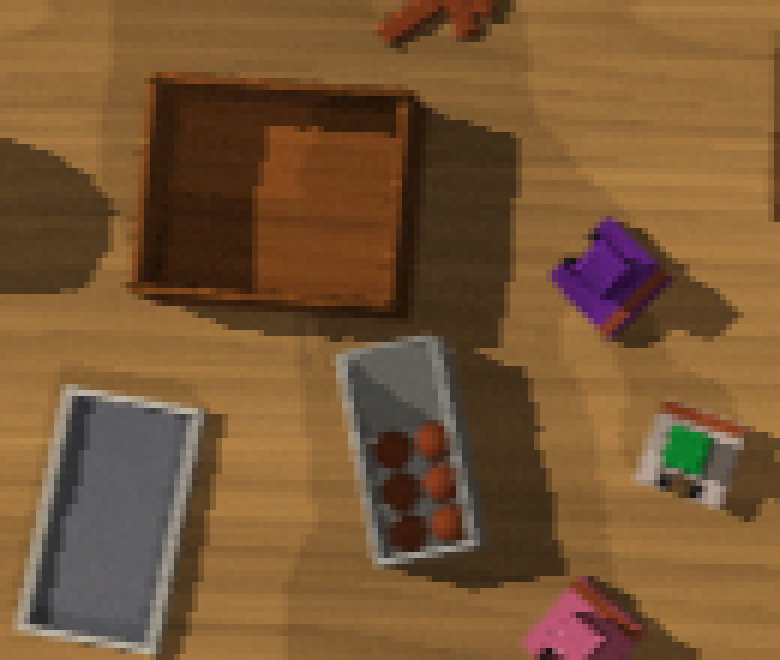

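View pics/c2.png

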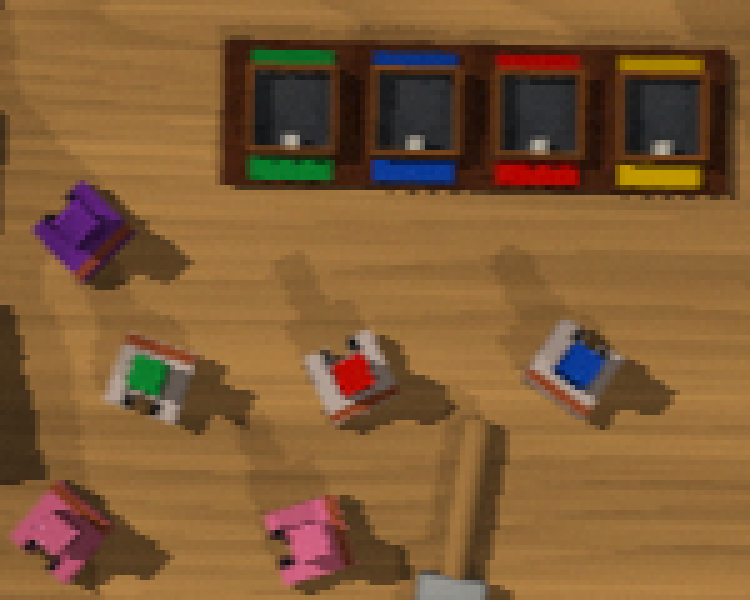

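View pics/c3.png

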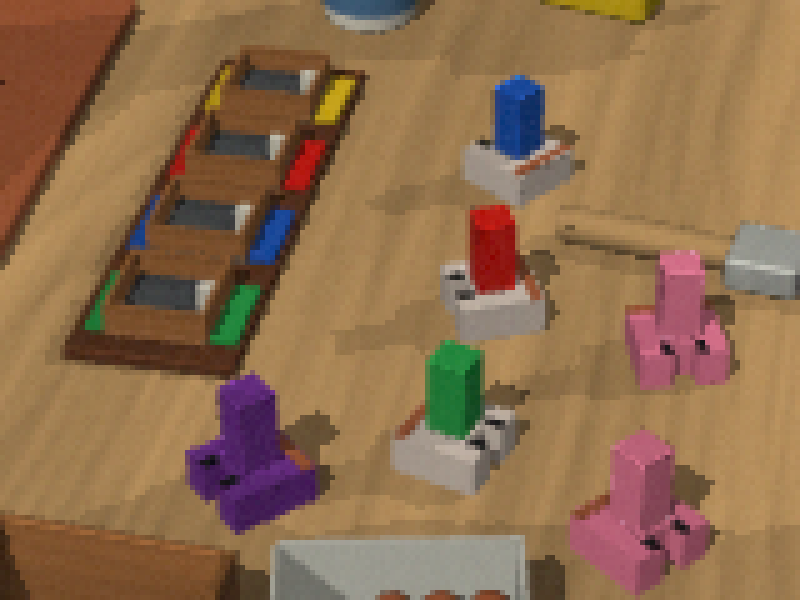

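View pics/c4.png

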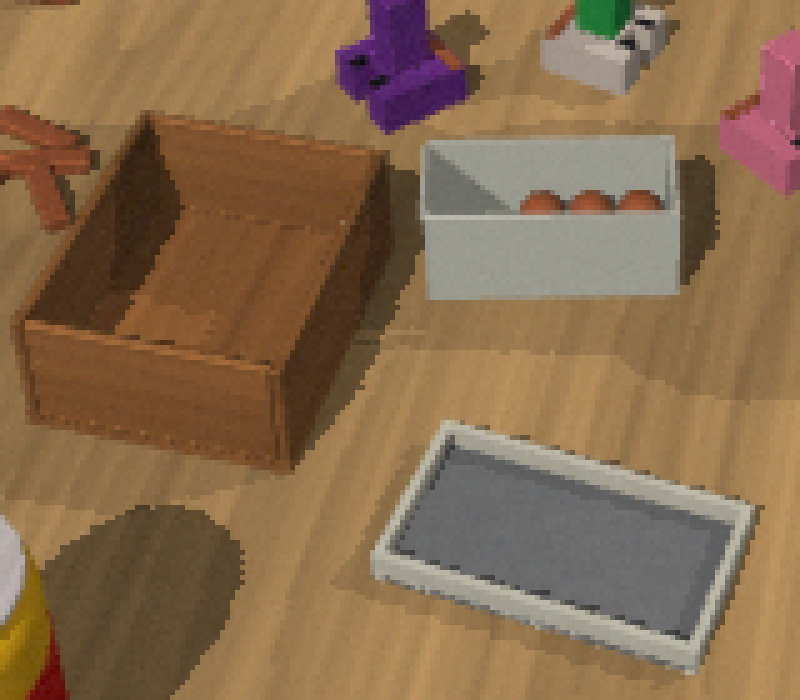

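```bash
cat > fit.py <<'E'
from h import *
from scipy.optimize import minimize
SS=6
def box(x0,x1,y0,y1,z0,z1,lab,inward=False,top=True,bot=False):
    c=lambda x,y,z:(x,y,z); f=[]
    q=[[c(x1,y0,z0),c(x1,y1,z0),c(x1,y1,z1),c(x1,y0,z1)],[c(x0,y1,z0),c(x0,y0,z0),c(x0,y0,z1),c(x0,y1,z1)],
       [c(x1,y1,z0),c(x0,y1,z0),c(x0,y1,z1),c(x1,y1,z1)],[c(x0,y0,z0),c(x1,y0,z0),c(x1,y0,z1),c(x0,y0,z1)]]
    for i,p in enumerate(q): f.append((lab+str(i),np.array(p[::-1] if inward else p)/1e3))
    if top: f.append((lab+"t",np.array([c(x0,y0,z1),c(x1,y0,z1),c(x1,y1,z1),c(x0,y1,z1)])/1e3))
    if bot: f.append((lab+"b",np.array([c(x0,y0,z0),c(x1,y0,z0),c(x1,y1,z0),c(x0,y1,z0)])/1e3))
    return f
def stamp():
    f=box(-12,22,-22,22,0,20,"f"); f=[q for q in f if q[0] not in("f1",)]
    f=box(-12,-11.9,-6,6,0,20,"n",top=False)[1:2]
    f+=[("f3",p) for l,p in box(-22,-12,6,22,0,20,"f") if l=="f3"]  # notch side wall
    f+=[("f2",p) for l,p in box(-22,-12,-22,-6,0,20,"f") if l=="f2"]
    f+=[(l,p) for l,p in box(-22,-12,6,22,0,20,"f") if l in("f1",)]
    f+=[(l,p) for l,p in box(-22,-12,-22,-6,0,20,"f") if l in("f1",)]
    f+=[(l,p) for l,p in box(-22,22,-22,22,0,20,"f",top=False) if l in("f0","f2","f3")]
    for a in((-12,22,-22,22),(-22,-12,6,22),(-22,-12,-22,-6)): f+=box(*a,0,20,"f")[4:]
    f+=[("br",p) for l,p in box(18.5,22,-22,22,0,20,"f")[4:]]
    f+=box(-10,10,-10,10,20,60,"g"); return f
def slot(y0=0,k=""):
    f=box(-24,24,-24,24,4,18,"i",inward=True,top=False,bot=True); f=f[4:]+f[:4]
    f+=box(-24,-16,-4,4,4,18,"r")[:4]; f+=[("rt",p) for l,p in box(-24,-16,-4,4,4,18,"r")[4:]]
    for a in((-27,27,24,27),(-27,27,-27,-24),(-27,-24,-24,24),(24,27,-24,24)): f+=[("w",p) for l,p in box(*a,4,18,"w")[4:]]
    f+=box(-27,27,-27,27,6,18,"o",top=False)
    return [(l,p+[0,y0,0]) for l,p in f]
def tray(X,Y,zf,zt,w,k):
    f=box(-X,X,-Y,Y,zf,zt,"i",inward=True,top=False,bot=True); f=f[4:]+f[:4]
    A,B=X+w,Y+w
    for a in((-A,A,Y,B),(-A,A,-B,-Y),(-A,-X,-Y,Y),(X,A,-Y,Y)): f+=[("w",p) for l,p in box(*a,0,zt,"w")[4:]]
    return f+box(-A,A,-B,B,0,zt,"o",top=False)
def cup():
    f=tray(49.5,22,4,45,3,"c"); return f
def place(faces,T): return [(l,p@T[:3,:3].T+T[:3,3]) for l,p in faces]
def pose(x,y,yaw,z=0): 
    T=np.eye(4);T[:3,:3]=R.from_euler('z',yaw,degrees=True).as_matrix();T[:3,3]=[x,y,z];return T
def render(n,faces,box_):
    u0,v0,w,h=box_; img=np.zeros((h*SS,w*SS),np.uint8); labs=["bg"]
    C=cam(n)[1][:3,3]
    for l,p in faces:
        nn=np.cross(p[1]-p[0],p[2]-p[0])
        if nn@(C-p[0])<=0: continue
        if l not in labs: labs.append(l)
        q=((proj(n,p)+0.5-[u0,v0])*SS-0.5)
        cv2.fillPoly(img,[np.round(q*16).astype(np.int32)],labs.index(l),shift=4)
    cov=np.stack([cv2.resize((img==i).astype(np.float32),(w,h),interpolation=cv2.INTER_AREA).ravel() for i in range(len(labs))],1)
    return cov,img,labs
def bbox(n,faces,m=3):
    P=np.vstack([proj(n,p) for l,p in faces]); a=np.floor(P.min(0)-m).astype(int);b=np.ceil(P.max(0)+m).astype(int)
    return a[0],a[1],b[0]-a[0],b[1]-a[1]
def fit(imgs,mk,x0,step,cams=("top","side"),verbose=True,m=3):
    x0=np.array(x0,float); st=np.array(step,float)
    bx={n:bbox(n,mk(x0),m) for n in cams}
    def cost(d):
        c=0
        for n in cams:
            u,v,w,h=bx[n]; I=imgs[n][v:v+h,u:u+w].reshape(-1,3).astype(np.float32)
            A=render(n,mk(x0+d*st),bx[n])[0]
            G=A.T@A+1e-3*np.eye(A.shape[1]); r=I-A@np.linalg.solve(G,A.T@I)
            r=np.abs(r); c+=np.where(r<30,r*r/2,30*r-450).mean()
        return c
    k=len(x0); best=None
    for sc in(2.,.7):
        s0=best.x if best is not None else np.zeros(k)
        S=np.vstack([s0]+[s0+sc*e for e in np.eye(k)])
        best=minimize(cost,s0,method="Nelder-Mead",options=dict(initial_simplex=S,xatol=.02,fatol=1e-3,maxiter=300))
    return x0+best.x*st,best.fun
E
cat > m1.py <<'E'
from fit import *
import sys
I={"top":np.load("pics/t0.npy"),"side":np.load("pics/s0.npy")}
g=lambda u,v,z:ray("top",(u*.64,v*.64),z)[:2]
objs={}
for n,(u,v),yaw in(("red",(414,305),150),("green",(351,306),-12),("blue",(485,302),-150)):
    x,y=g(u,v,.04); c=g
    best=None
    mk=lambda p:place(stamp(),pose(*p))
    for cs in(("top",),("side",),("top","side")):
        rs=[fit(I,mk,(x,y,yy),(.004,.004,8),cs) for yy in((yaw,) if n=="green" else (150,-150) )]
        r=min(rs,key=lambda t:t[1]); print(n,cs,np.round(r[0],4),round(r[1],1),[round(t[1],1) for t in rs])
mk=lambda p:sum([place(slot(k*p[3]),pose(*p[:3])) for k in(1.5,.5,-.5,-1.5)],[])
a=g(395,222,.018);b=g(512,224,.018); print(a,b)
for cs in(("top",),("side",),("top","side")):
    r=fit(I,mk,((a[0]+b[0])/2,(a[1]+b[1])/2,-1,.073),(.004,.004,2,.001),cs); print("rack",cs,np.round(r[0],4),round(r[1],1))
mk=lambda p:place(cup(),pose(*p))
for cs in(("top",),("side",),("top","side")):
    x,y=g(278,305,.045);r=fit(I,mk,(x,y,6),(.004,.004,4),cs); print("cup",cs,np.round(r[0],4),round(r[1],1))
mk=lambda p:place(tray(58.5,31,3,12,p[3]*1e3,"b"),pose(*p[:3]))
for cs in(("top",),("side",),("top","side")):
    x,y=g(202,322,.012);r=fit(I,mk,(x,y,-8,.005),(.004,.004,4,.001),cs); print("bay",cs,np.round(r[0],4),round(r[1],1))
mk=lambda p:place(tray(50,60,5,55,5,"b"),pose(*p[:3]))
for cs in(("top",),("side",),("top","side")):
    x,y=g(245,238,.055);r=fit(I,mk,(x,y,-3),(.004,.004,4),cs); print("bin",cs,np.round(r[0],4),round(r[1],1))
E
time python3 m1.py
```

```text
Traceback (most recent call last):
  File "m1.py", line 11, in <module>
    rs=[fit(I,mk,(x,y,yy),(.004,.004,8),cs) for yy in((yaw,) if n=="green" else (150,-150) )]
        ~~~^^^^^^^^^^^^^^^^^^^^^^^^^^^^^^^^
  File "fit.py", line 68, in fit
    best=minimize(cost,s0,method="Nelder-Mead",options=dict(initial_simplex=S,xatol=.02,fatol=1e-3,maxiter=300))
  File "fit.py", line 60, in cost
    A=render(n,mk(x0+d*st),bx[n])[0]
      ~~~~~~^^^^^^^^^^^^^^^^^^^^^
  File "fit.py", line 46, in render
    q=((proj(n,p)+0.5-[u0,v0])*SS-0.5)
        ~~~~^^^^^
  File "h.py", line 11, in proj
    K,T=cam(n); P=np.atleast_2d(P); c=(P-T[:3,3])@T[:3,:3]
        ~~~^^^
  File "h.py", line 9, in cam
    p=arm.camera_params(n); return p["camera_matrix"],p["cam_to_world"]
ValueError: time passes only in moves, steps and waits

real	0m12.149s
user	0m4.729s
sys	0m2.177s
```

Cache the camera parameters.

```bash
python3 - <<'E'
s=open('h.py').read()
s=s.replace('''def cam(n):
    p=arm.camera_params(n); return p["camera_matrix"],p["cam_to_world"]''','''_c={}
def cam(n):
    if n not in _c:
        p=arm.camera_params(n); _c[n]=(p["camera_matrix"],p["cam_to_world"])
    return _c[n]''')
open('h.py','w').write(s)
E
time python3 m1.py
```

```text
red ('top',) [ 4.690000e-01 -5.110000e-02 -1.464623e+02] 259.0 [np.float64(303.1), np.float64(259.0)]
red ('side',) [ 4.704000e-01 -5.270000e-02 -1.547145e+02] 171.1 [np.float64(173.3), np.float64(171.1)]
red ('top', 'side') [ 4.703000e-01 -5.160000e-02 -1.538977e+02] 441.2 [np.float64(443.4), np.float64(441.2)]
green ('top',) [  0.4644   0.0694 -16.193 ] 211.1 [np.float64(211.1)]
green ('side',) [  0.4661   0.0688 -14.574 ] 132.0 [np.float64(132.0)]
green ('top', 'side') [  0.465    0.0699 -18.0335] 357.0 [np.float64(357.0)]
blue ('top',) [  0.4801  -0.1855 147.0635] 191.9 [np.float64(191.9), np.float64(214.6)]
blue ('side',) [  0.4801  -0.1885 150.2682] 128.5 [np.float64(128.5), np.float64(141.3)]
blue ('top', 'side') [  0.4796  -0.1865 146.1898] 330.3 [np.float64(330.3), np.float64(360.6)]
[ 0.62900276 -0.00974697] [ 0.63196036 -0.23744228]
rack ('top',) [ 0.6332 -0.123   0.5572  0.0754] 283.2
rack ('side',) [ 0.6318 -0.1096  0.409   0.0764] 404.1
rack ('top', 'side') [ 0.6331 -0.123   0.6091  0.0757] 702.3
cup ('top',) [ 0.4625  0.2139 12.9272] 229.5
cup ('side',) [ 0.4622  0.2073 12.4797] 183.8
cup ('top', 'side') [ 0.4625  0.2083 13.215 ] 454.9
bay ('top',) [ 4.2390e-01  3.6030e-01 -8.2327e+00  5.2000e-03] 118.0
bay ('side',) [ 4.244e-01  3.603e-01 -8.518e+00  4.100e-03] 53.6
bay ('top', 'side') [ 4.245e-01  3.603e-01 -8.631e+00  4.600e-03] 179.0
bin ('top',) [ 0.5822  0.2727 -2.8762] 161.2
bin ('side',) [ 0.5849  0.2781 -4.4263] 124.8
bin ('top', 'side') [ 0.5825  0.2738 -3.2183] 306.9
real	0m37.820s
user	0m36.409s
sys	0m0.849s
```

```bash
python3 - <<'E'
s=open('fit.py').read()
a=s.index("    def cost(d):");b=s.index("    k=len(x0); best=None")
s=s[:a]+'''    pre={}
    for n in cams:
        u,v,w,h=bx[n]; I=imgs[n][v:v+h,u:u+w].reshape(-1,3).astype(np.float32)
        A,_,L=render(n,mk(x0),bx[n]); J=I[A[:,0]>.99].astype(np.float32)
        _,lab,ce=cv2.kmeans(J,2,None,(3,30,.1),3,cv2.KMEANS_PP_CENTERS)
        pre[n]=(I,ce)
    def cost(d):
        c=0
        for n in cams:
            I,ce=pre[n]
            A,_,L=render(n,mk(x0+d*st),bx[n]); b=A[:,:1]; F=A[:,1:]
            alpha=np.linspace(0,1,5)[:,None,None]; cand=ce[0]+(ce[1]-ce[0])*alpha
            B=np.broadcast_to(ce[0],I.shape)
            for it in range(3):
                G=F.T@F+1e-2*np.eye(F.shape[1]); col=np.linalg.solve(G,F.T@(I-b*B)); X=I-F@col
                e=((X[None]-b[None]*cand)**2).sum(2); j=e.argmin(0); B=cand[j,0]
            r=np.abs(X-b*B)
            c+=np.where(r<30,r*r/2,30*r-450).sum()/max(F.sum(),1)
        return c
'''+s[b:]
s=s.replace('''    f+=box(-10,10''','''    for sg in(1,-1): f.append(("mk",np.array([(-21,sg*11-2.5,20),(-14,sg*11-2.5,20),(-14,sg*11+2.5,20),(-21,sg*11+2.5,20)])/1e3))
    f+=box(-10,10''')
s+='''
def overlay(n,img,faces,name,sc=6,m=6):
    u,v,w,h=bbox(n,faces,m); c=cv2.resize(img[v:v+h,u:u+w,::-1],None,fx=sc,fy=sc,interpolation=cv2.INTER_NEAREST); o=c.copy()
    C=cam(n)[1][:3,3]
    for l,p in faces:
        if np.cross(p[1]-p[0],p[2]-p[0])@(C-p[0])<=0: continue
        cv2.polylines(o,[np.round((proj(n,p)+.5-[u,v])*sc).astype(np.int32)],True,(255,255,0),1)
    return np.hstack([c,o])
def tile(ims,name):
    W=max(i.shape[1] for i in ims); cv2.imwrite(f"pics/{name}.png",np.vstack([cv2.copyMakeBorder(i,0,4,0,W-i.shape[1],0) for i in ims]))
'''
open('fit.py','w').write(s)
m=open('m1.py').read().replace('yy in((yaw,) if n=="green" else (150,-150) )','yy in((-12,) if n=="green" else (-166,-150) if n=="red" else (150,140))')
m=m.replace('''mk=lambda p:sum(''','''    ov=ov+[np.hstack([overlay(k,I[k],mk(r[0]),"") if k=="top" else cv2.resize(overlay(k,I[k],mk(r[0]),""),None,fx=.6,fy=.6) for k in("top",)])] if n!="red" else [overlay("top",I["top"],mk(r[0]),"")]
    ov2=(ov2 if n!="red" else [])+[overlay("side",I["side"],mk(r[0]),"",5)]
tile(ov,"ov1");tile(ov2,"ov2")
mk=lambda p:sum(''',1)
open('m1.py','w').write(m)
E
time python3 m1.py
```

```text
red ('top',) [ 4.707000e-01 -4.930000e-02 -1.531168e+02] 1371.5 [np.float64(1371.5), np.float64(1404.8)]
red ('side',) [ 4.70300e-01 -5.21000e-02 -1.52897e+02] 596.1 [np.float64(596.1), np.float64(704.7)]
red ('top', 'side') [ 4.699000e-01 -5.050000e-02 -1.553576e+02] 2086.7 [np.float64(2086.7), np.float64(2267.5)]
green ('top',) [  0.4648   0.07   -16.9129] 971.1 [np.float64(971.1)]
green ('side',) [  0.4663   0.0695 -15.1747] 610.5 [np.float64(610.5)]
green ('top', 'side') [  0.4656   0.0699 -15.4842] 1680.4 [np.float64(1680.4)]
blue ('top',) [  0.4801  -0.185  147.1567] 815.7 [np.float64(815.7), np.float64(841.8)]
blue ('side',) [  0.48    -0.1881 147.2101] 608.3 [np.float64(610.3), np.float64(608.3)]
blue ('top', 'side') [  0.4796  -0.1856 146.0412] 1567.5 [np.float64(1567.5), np.float64(1586.5)]
[ 0.62900276 -0.00974697] [ 0.63196036 -0.23744228]
rack ('top',) [ 0.6328 -0.123   0.51    0.0754] 1165.8
rack ('side',) [ 0.6458 -0.1103  0.9802  0.0765] 1298.0
rack ('top', 'side') [ 0.6332 -0.1234  0.416   0.0754] 2566.2
cup ('top',) [ 0.4626  0.2074 13.1821] 686.2
cup ('side',) [ 0.4621  0.2074 12.608 ] 456.4
cup ('top', 'side') [ 0.4622  0.2075 12.9561] 1143.8
bay ('top',) [ 4.2440e-01  3.6020e-01 -8.2258e+00  5.1000e-03] 409.2
bay ('side',) [ 4.2460e-01  3.6040e-01 -8.4466e+00  4.0000e-03] 205.4
bay ('top', 'side') [ 4.2450e-01  3.6030e-01 -8.4236e+00  4.4000e-03] 637.7
bin ('top',) [ 0.5821  0.273  -2.6381] 375.6
bin ('side',) [ 0.5871  0.2786 -2.9297] 272.6
bin ('top', 'side') [ 0.5873  0.2785 -2.4227] 661.9
real	1m3.994s
user	1m0.753s
sys	0m1.958s
```

View pics/ov1.png

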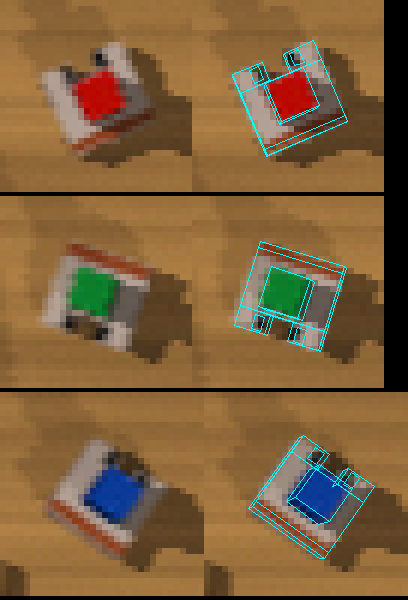

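View pics/ov2.png

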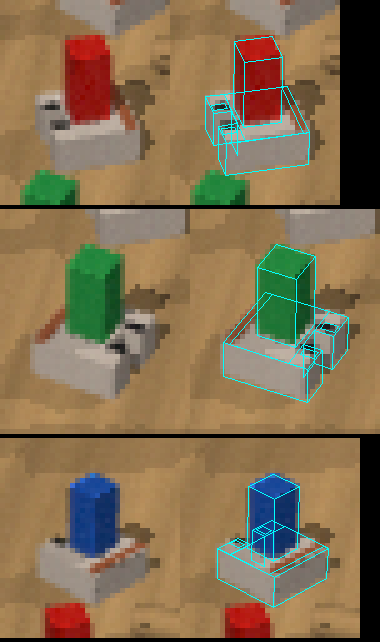

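```bash
cat > ov.py <<'E'
from fit import *
I={"top":np.load("pics/t0.npy"),"side":np.load("pics/s0.npy")}
rk=sum([place(slot(k*.0754),pose(.633,-.1232,.45)) for k in(1.5,.5,-.5,-1.5)],[])
b1=place(tray(50,60,5,55,5,"b"),pose(.5822,.273,-2.7))
c=place(cup(),pose(.4622,.2075,12.9)); 
tile([overlay("top",I["top"],rk,"",4),overlay("side",I["side"],rk,"",4)],"ov3")
tile([np.hstack([overlay("top",I["top"],b1,"",4),overlay("side",I["side"],b1,"",4)]),np.hstack([overlay("top",I["top"],c,"",4),overlay("side",I["side"],c,"",4)])],"ov4")
E
python3 ov.py
```

```text
Traceback (most recent call last):
  File "ov.py", line 7, in <module>
    tile([np.hstack([overlay("top",I["top"],b1,"",4),overlay("side",I["side"],b1,"",4)]),np.hstack([overlay("top",I["top"],c,"",4),overlay("side",I["side"],c,"",4)])],"ov4")
          ~~~~~~~~~^^^^^^^^^^^^^^^^^^^^^^^^^^^^^^^^^^^^^^^^^^^^^^^^^^^^^^^^^^^^^^^^^^^^^
ValueError: all the input array dimensions except for the concatenation axis must match exactly, but along dimension 0, the array at index 0 has size 220 and the array at index 1 has size 344
```

View pics/ov3.png

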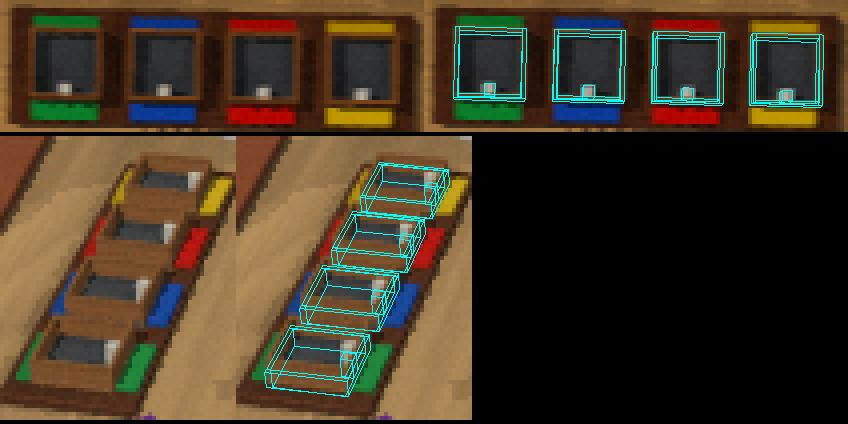

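```bash
cat > ov.py <<'E'
from fit import *
I={"top":np.load("pics/t0.npy"),"side":np.load("pics/s0.npy")}
mk=lambda p:sum([place(slot(k*p[3]),pose(*p[:3],p[4])) for k in(1.5,.5,-.5,-1.5)],[])
for cs in(("top",),("side",),("top","side")):
    r=fit(I,mk,(.63,-.123,-1,.0745,.012),(.004,.004,2,.001,.005),cs,m=2); print("rack",cs,np.round(r[0],4),round(r[1],1))
rk=mk(r[0])
mk2=lambda p:place(tray(50,60,5,55,5,"b"),pose(*p[:3]))
for cs in(("top",),("side",),("top","side")):
    q=fit(I,mk2,(.584,.275,-3),(.003,.003,3),cs); print("bin",cs,np.round(q[0],4),round(q[1],1))
b1=mk2(q[0])
c=place(cup(),pose(.4622,.2075,12.9)); 
tile([overlay("top",I["top"],rk,"",4),overlay("side",I["side"],rk,"",4)],"ov3")
tile([overlay("top",I["top"],b1,"",3),overlay("side",I["side"],b1,"",3)],"ov5")
tile([overlay("top",I["top"],c,"",4),overlay("side",I["side"],c,"",4)],"ov4")
E
python3 ov.py
```

```text
rack ('top',) [ 0.6299 -0.1213  0.5743  0.0744  0.0187] 952.1
rack ('side',) [ 0.6314 -0.1216  0.5257  0.0751  0.0099] 918.1
rack ('top', 'side') [ 0.6316 -0.1223  0.5717  0.0748  0.0094] 1881.3
bin ('top',) [ 0.5822  0.2725 -2.781 ] 375.6
bin ('side',) [ 0.5872  0.2785 -3.2163] 267.4
bin ('top', 'side') [ 0.5873  0.2785 -2.4291] 655.0
```

View pics/ov3.png

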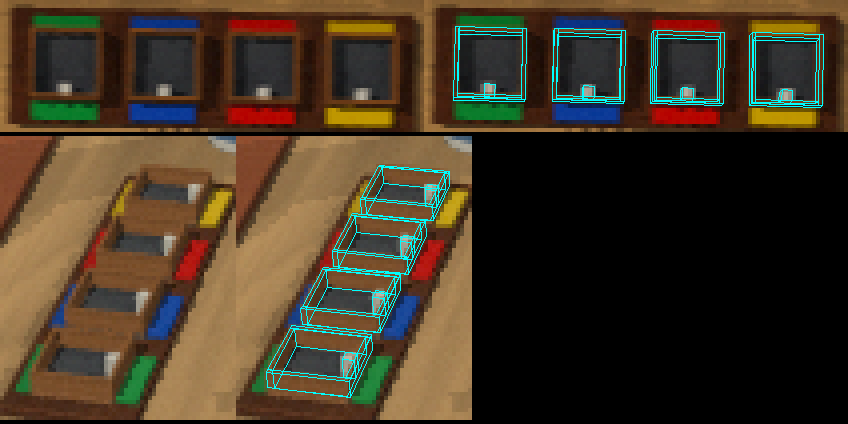

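View pics/ov4.png

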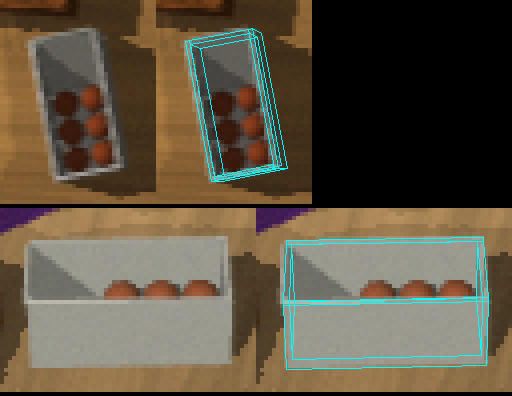

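View pics/ov5.png

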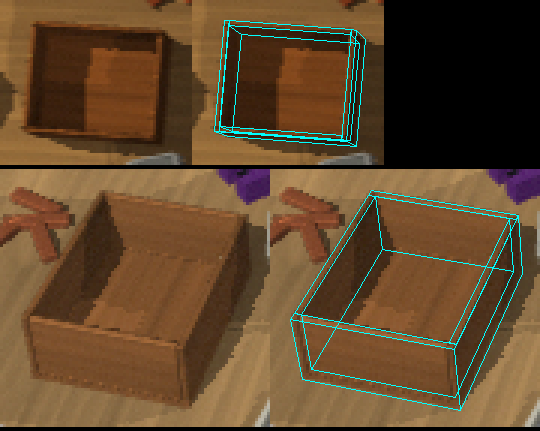

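```bash
cat >> h.py <<'E'
def cur():
    s=arm.state(); return s["ee_pos"],R.from_euler("xyz",s["tool_rot"],degrees=True),s
def delta(p,phi,tilt=0,axis="z"):
    # tilt: further turn about tool axis after pointing down with yaw phi
    e,r,s=cur(); t=R.from_euler("xyz",[-90,0,phi],degrees=True)*R.from_euler(axis,tilt,degrees=True)
    d=r.inv().apply(np.array(p)-e)*1e3; w=(r.inv()*t).as_rotvec(degrees=True)
    print("t",round(s["time_s"],2),"pos",np.round(e,4),"rpy",np.round(s["tool_rot"],1),"w",round(s["width"],4),"F",np.round(s["wrist_force"],1),"q",np.round(s["joint_positions"],0))
    print("shift mm",np.round(d,1),"rot",np.round(w,1),"rows",round(max(np.linalg.norm(d)/41.7,np.linalg.norm(w)/7.16),1))
E
python3 - <<'E'
from h import *
delta([.45,-.3,.25],-170); delta([.4622,.2075,.2],-167.1);delta([.4622,.2075,.2],12.9)
E
```

```text
t 0.2 pos [ 0.1629 -0.6031  0.2263] rpy [ -90.1   -0.  -164.9] w 0.0919 F [ 0.2  0.7 -0. ] q [69. 25.  1. 90. -1. 65. -4.]
shift mm [-356.2  -23.5 -217.8] rot [0.1 5.1 0. ] rows 10.0
t 0.2 pos [ 0.1629 -0.6031  0.2263] rpy [ -90.1   -0.  -164.9] w 0.0919 F [ 0.2  0.7 -0. ] q [69. 25.  1. 90. -1. 65. -4.]
shift mm [-500.3   26.9 -704.5] rot [0.1 2.2 0. ] rows 20.7
t 0.2 pos [ 0.1629 -0.6031  0.2263] rpy [ -90.1   -0.  -164.9] w 0.0919 F [ 0.2  0.7 -0. ] q [69. 25.  1. 90. -1. 65. -4.]
shift mm [-500.3   26.9 -704.5] rot [ 0.000e+00 -1.778e+02 -1.000e-01] rows 24.8
```

apply_moves([
  {"x":-34,"y":-2,"z":-21},
  {"x":-34,"y":-2,"z":-21},
  {"x":-34,"y":-2,"z":-21},
  {"x":-34,"y":-2,"z":-21},
  {"x":-34,"y":-2,"z":-21},
  {"x":-34,"y":-2,"z":-21},
  {"x":-34,"y":-2,"z":-21},
  {"x":-34,"y":-2,"z":-21},
])

```text
invalid input
```

```bash
python3 -c "
from h import *
delta([.46,-.1,.25],-167); delta([.4622,.2075,.2],-167.1)"
```

```text
t 0.2 pos [ 0.1629 -0.6031  0.2263] rpy [ -90.1   -0.  -164.9] w 0.0919 F [ 0.2  0.7 -0. ] q [69. 25.  1. 90. -1. 65. -4.]
shift mm [-418.   -23.4 -408.3] rot [0.1 2.1 0. ] rows 14.0
t 0.2 pos [ 0.1629 -0.6031  0.2263] rpy [ -90.1   -0.  -164.9] w 0.0919 F [ 0.2  0.7 -0. ] q [69. 25.  1. 90. -1. 65. -4.]
shift mm [-500.3   26.9 -704.5] rot [0.1 2.2 0. ] rows 20.7
```

apply_moves([
  {"fingers":0,"x":-34,"y":-2,"z":-21,"rx":0,"ry":0,"rz":0},
  {"fingers":0,"x":-34,"y":-2,"z":-21,"rx":0,"ry":0,"rz":0},
])

```text
time_s: 0.37
ee_pos: [0.2103, -0.5492, 0.2287]
tool_rot: [-90.0, -0.3, -165.6]
wrist_force: [2.1, 0.4, 0.7]
width: 0.0916
```

```bash
python3 -c "
from h import *
delta([.46,-.1,.25],-167); delta([.4622,.2075,.2],-167.1)"
```

```text
t 0.37 pos [ 0.2103 -0.5492  0.2287] rpy [ -90.    -0.3 -165.6] w 0.0916 F [2.1 0.4 0.7] q [ 63.  21.   0.  95.   0.  63. -12.]
shift mm [-353.1  -23.  -373.3] rot [0.  1.4 0.3] rows 12.3
t 0.37 pos [ 0.2103 -0.5492  0.2287] rpy [ -90.    -0.3 -165.6] w 0.0916 F [2.1 0.4 0.7] q [ 63.  21.   0.  95.   0.  63. -12.]
shift mm [-431.7   26.7 -670.7] rot [0.  1.5 0.3] rows 19.1
```

apply_moves([
  {"fingers":0,"x":-30,"y":-2,"z":-28,"rx":0,"ry":0,"rz":0},
  {"fingers":0,"x":-30,"y":-2,"z":-28,"rx":0,"ry":0,"rz":0},
  {"fingers":0,"x":-30,"y":-2,"z":-28,"rx":0,"ry":0,"rz":0},
  {"fingers":0,"x":-30,"y":-2,"z":-28,"rx":0,"ry":0,"rz":0},
  {"fingers":0,"x":-30,"y":-2,"z":-28,"rx":0,"ry":0,"rz":0},
  {"fingers":0,"x":-30,"y":-2,"z":-28,"rx":0,"ry":0,"rz":0},
  {"fingers":0,"x":-30,"y":-2,"z":-28,"rx":0,"ry":0,"rz":0},
  {"fingers":0,"x":-30,"y":-2,"z":-28,"rx":0,"ry":0,"rz":0},
])

```text
time_s: 1.03
ee_pos: [0.3888, -0.2671, 0.2427]
tool_rot: [-90.0, -0.4, -165.9]
wrist_force: [1.8, -0.3, -0.8]
width: 0.092
```

apply_moves([
  {"fingers":0,"x":-15,"y":0,"z":-35,"rx":0,"ry":0,"rz":0},
  {"fingers":0,"x":-15,"y":0,"z":-35,"rx":0,"ry":0,"rz":0},
  {"fingers":0,"x":-15,"y":0,"z":-35,"rx":0,"ry":0,"rz":0},
  {"fingers":0,"x":-15,"y":0,"z":-35,"rx":0,"ry":0,"rz":0},
  {"fingers":0,"x":-15,"y":0,"z":-35,"rx":0,"ry":0,"rz":0},
  {"fingers":0,"x":-15,"y":0,"z":-35,"rx":0,"ry":0,"rz":0},
  {"fingers":0,"x":-15,"y":0,"z":-35,"rx":0,"ry":0,"rz":0},
  {"fingers":0,"x":-15,"y":0,"z":-35,"rx":0,"ry":0,"rz":0},
])

```text
time_s: 1.7
ee_pos: [0.4394, 0.0489, 0.2432]
tool_rot: [-89.8, -0.1, -165.9]
wrist_force: [1.7, -0.2, -0.3]
width: 0.092
```

```bash
python3 -c "
from h import *
delta([.4622,.2075,.12],-167.1)"
```

```text
t 1.7 pos [0.4394 0.0489 0.2432] rpy [-8.980e+01 -1.000e-01 -1.659e+02] w 0.092 F [ 1.7 -0.2 -0.3] q [  9.   9. -26. 111.   5.  61. -94.]
shift mm [ -61.   122.5 -148.8] rot [-0.2  1.2  0.1] rows 4.8
```

apply_moves([
  {"fingers":0,"x":-13,"y":0,"z":-31,"rx":0,"ry":0,"rz":0},
  {"fingers":0,"x":-13,"y":5,"z":-31,"rx":0,"ry":0,"rz":0},
  {"fingers":0,"x":-13,"y":30,"z":-31,"rx":0,"ry":0,"rz":0},
  {"fingers":0,"x":-13,"y":30,"z":-31,"rx":0,"ry":0,"rz":0},
  {"fingers":0,"x":-13,"y":30,"z":-31,"rx":0,"ry":0,"rz":0},
  {"fingers":0,"x":0,"y":20,"z":0,"rx":0,"ry":0,"rz":0},
])

```text
time_s: 2.2
ee_pos: [0.4664, 0.2232, 0.1388]
tool_rot: [-90.1, 0.8, -165.5]
wrist_force: [0.6, 1.0, 0.1]
width: 0.0916
```

```bash
python3 -c "
from h import *
t=grab('top','t1');s=grab('side','s1')
crop(t,130,140,130,110,5,'d1');crop(s,150,150,200,150,4,'d2')
delta([.4622,.2075,.015],-167.1)"
```

```text
t 2.3 pos [0.4647 0.2168 0.1371] rpy [ -89.9    0.4 -165.6] w 0.0918 F [-0.5 -0.9 -0.3] q [  -9.   23.  -28.  110.   14.   50. -121.]
shift mm [  5.6 122.1   8.1] rot [-0.1  1.5 -0.4] rows 2.9
```

View pics/d2.png

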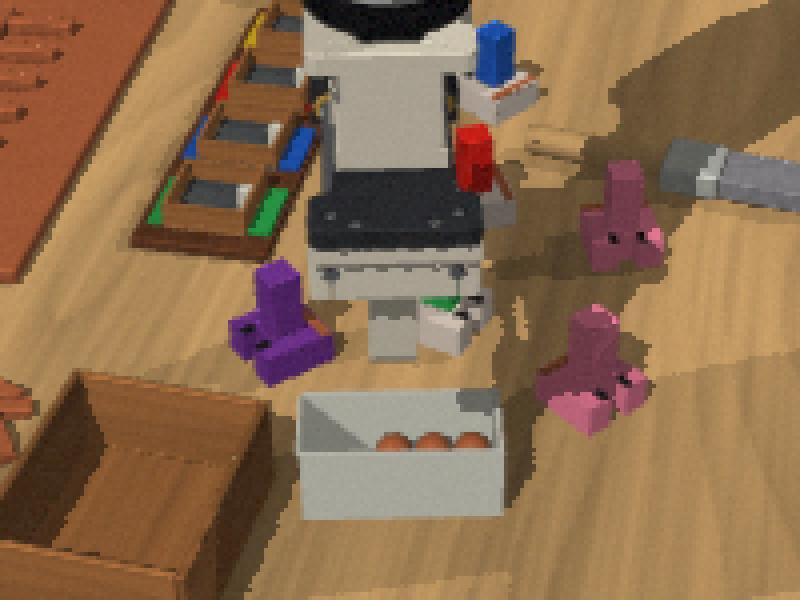

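View pics/d1.png

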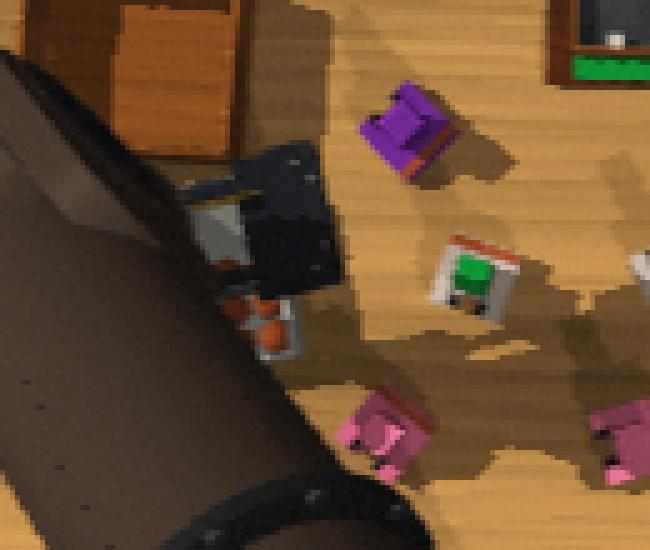

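apply_moves([
  {"fingers":0,"x":6,"y":20,"z":8,"rx":0,"ry":1.5,"rz":-0.4},
  {"fingers":0,"x":0,"y":0,"z":0,"rx":0,"ry":0,"rz":0},
])

```text
time_s: 2.47
ee_pos: [0.4611, 0.206, 0.1176]
tool_rot: [-89.8, -0.0, -167.2]
wrist_force: [-1.1, -2.3, -0.9]
width: 0.0912
```

```bash
python3 -c "
from h import *
delta([.4622,.2075,.012],-167.1)"
```

```text
t 2.47 pos [0.4611 0.206  0.1176] rpy [ -89.8   -0.  -167.2] w 0.0912 F [-1.1 -2.3 -0.9] q [  -9.   24.  -28.  112.   15.   47. -122.]
shift mm [ -1.5 105.6  -1.6] rot [-0.2 -0.1  0. ] rows 2.5
```

apply_moves([
  {"fingers":0,"x":0,"y":25,"z":0,"rx":0,"ry":0,"rz":0},
  {"fingers":0,"x":0,"y":25,"z":0,"rx":0,"ry":0,"rz":0},
  {"fingers":0,"x":0,"y":25,"z":0,"rx":0,"ry":0,"rz":0},
  {"fingers":0,"x":0,"y":15,"z":0,"rx":0,"ry":0,"rz":0},
  {"fingers":0,"x":0,"y":5,"z":0,"rx":0,"ry":0,"rz":0},
  {"fingers":0,"x":0,"y":0,"z":0,"rx":0,"ry":0,"rz":0},
])

```text
time_s: 2.97
ee_pos: [0.4704, 0.2018, 0.0308]
tool_rot: [-89.7, 0.8, -167.7]
wrist_force: [0.2, 0.2, 0.3]
width: 0.092
```

```bash
python3 -c "
from h import *
delta([.4622,.2075,.012],-167.1)"
```

```text
t 2.97 pos [0.4704 0.2018 0.0308] rpy [ -89.7    0.8 -167.7] w 0.092 F [0.2 0.2 0.3] q [ -12.   31.  -23.  116.   21.   36. -128.]
shift mm [ 7.1 18.6 -7.4] rot [-0.3 -0.6 -0.8] rows 0.5
```

apply_moves([
  {"fingers":0,"x":7,"y":10,"z":-7.5,"rx":0,"ry":-0.6,"rz":-0.8},
  {"fingers":0,"x":0,"y":6,"z":0,"rx":0,"ry":0,"rz":0},
  {"fingers":0,"x":0,"y":0,"z":0,"rx":0,"ry":0,"rz":0},
])

```text
time_s: 3.22
ee_pos: [0.4646, 0.2081, 0.0176]
tool_rot: [-89.7, 0.3, -167.1]
wrist_force: [0.5, 0.4, -0.1]
width: 0.0922
```

```bash
python3 -c "
from h import *
delta([.4622,.2075,.012],-167.1)"
```

```text
t 3.22 pos [0.4646 0.2081 0.0176] rpy [ -89.7    0.3 -167.1] w 0.0922 F [ 0.5  0.4 -0.1] q [ -13.   32.  -23.  117.   22.   35. -129.]
shift mm [2.5 5.6 0. ] rot [-0.3 -0.  -0.3] rows 0.1
```

Close the fingers on the cup.

apply_moves([
  {"fingers":0,"x":2.5,"y":4,"z":0,"rx":0,"ry":0,"rz":-0.3},
  {"fingers":0.5,"x":0,"y":0,"z":0,"rx":0,"ry":0,"rz":0},
  {"fingers":0.6,"x":0,"y":0,"z":0,"rx":0,"ry":0,"rz":0},
  {"fingers":0.8,"x":0,"y":0,"z":0,"rx":0,"ry":0,"rz":0},
  {"fingers":0.8,"x":0,"y":0,"z":0,"rx":0,"ry":0,"rz":0},
  {"fingers":0.8,"x":0,"y":0,"z":0,"rx":0,"ry":0,"rz":0},
  {"fingers":0.8,"x":0,"y":0,"z":0,"rx":0,"ry":0,"rz":0},
  {"fingers":0.8,"x":0,"y":0,"z":0,"rx":0,"ry":0,"rz":0},
], squeeze=25)

```text
time_s: 3.88
ee_pos: [0.463, 0.2084, 0.0152]
tool_rot: [-89.7, 0.1, -167.1]
wrist_force: [-0.4, -0.9, 3.2]
width: 0.0499
```

```bash
python3 -c "
from h import *
delta([.4622,.2075,.2],-167.1)"
```

```text
t 3.88 pos [0.463  0.2084 0.0152] rpy [-8.970e+01  1.000e-01 -1.671e+02] w 0.0499 F [-0.4 -0.9  3.2] q [ -14.   33.  -23.  117.   22.   35. -129.]
shift mm [   0.7 -184.8    1.7] rot [-0.3 -0.  -0.1] rows 4.4
```

apply_moves([
  {"fingers":0.8,"x":0,"y":-10,"z":0,"rx":0,"ry":0,"rz":0},
  {"fingers":0.8,"x":0,"y":-20,"z":0,"rx":0,"ry":0,"rz":0},
  {"fingers":0.8,"x":0,"y":-25,"z":0,"rx":0,"ry":0,"rz":0},
  {"fingers":0.8,"x":0,"y":-25,"z":0,"rx":0,"ry":0,"rz":0},
  {"fingers":0.8,"x":0,"y":-25,"z":0,"rx":0,"ry":0,"rz":0},
  {"fingers":0.8,"x":0,"y":-25,"z":0,"rx":0,"ry":0,"rz":0},
  {"fingers":0.8,"x":0,"y":-25,"z":0,"rx":0,"ry":0,"rz":0},
  {"fingers":0.8,"x":0,"y":-15,"z":0,"rx":0,"ry":0,"rz":0},
])

```text
time_s: 4.55
ee_pos: [0.458, 0.2078, 0.1928]
tool_rot: [-89.6, -0.5, -167.0]
wrist_force: [0.7, -0.0, -0.4]
width: 0.0501
```

apply_moves([
  {"fingers":0.8,"x":0,"y":-8,"z":0,"rx":0,"ry":-4,"rz":0},
  {"fingers":0.8,"x":0,"y":-5,"z":0,"rx":0,"ry":-7,"rz":0},
  {"fingers":0.8,"x":0,"y":0,"z":0,"rx":0,"ry":-7,"rz":0},
  {"fingers":0.8,"x":0,"y":0,"z":0,"rx":0,"ry":-7,"rz":0},
  {"fingers":0.8,"x":0,"y":0,"z":0,"rx":0,"ry":-7,"rz":0},
  {"fingers":0.8,"x":0,"y":0,"z":0,"rx":0,"ry":-7,"rz":0},
  {"fingers":0.8,"x":0,"y":0,"z":0,"rx":0,"ry":-7,"rz":0},
  {"fingers":0.8,"x":0,"y":0,"z":0,"rx":0,"ry":-7,"rz":0},
])

```text
time_s: 5.22
ee_pos: [0.4572, 0.2089, 0.218]
tool_rot: [-89.7, -0.3, -112.7]
wrist_force: [0.4, -0.2, -0.9]
width: 0.0502
```

```bash
python3 -c "
from h import *
s=grab('side','s2');t=grab('top','t2')
crop(s,100,130,200,150,4,'d2')
crop(t,100,120,150,110,5,'d1')
delta([.60,.285,.17],25)"
```

```text
t 5.32 pos [0.4573 0.2089 0.2178] rpy [ -89.8   -0.3 -112.9] w 0.0496 F [ 0.5  0.1 -1.6] q [  2.  19. -41. 105.  15.  61. -68.]
shift mm [-125.9   47.7  101.6] rot [   0.2 -137.9    0.4] rows 19.3
```

View pics/d2.png

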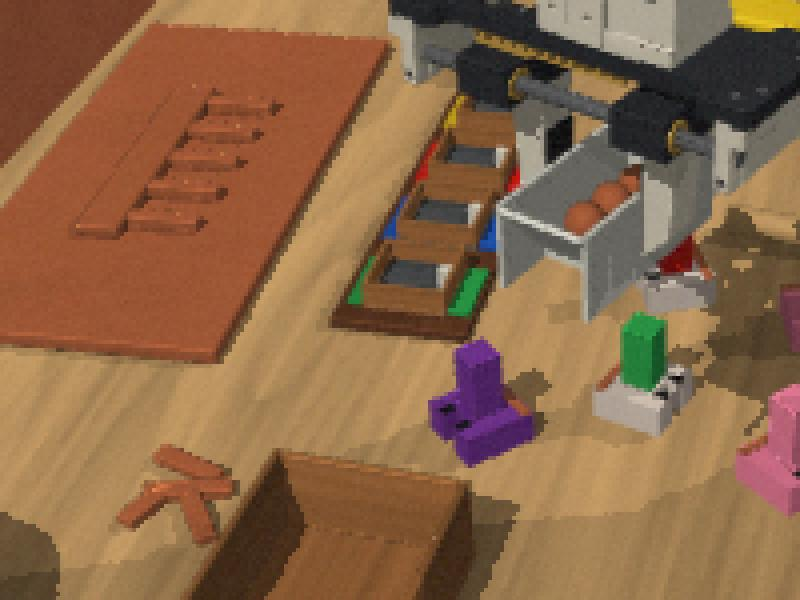

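apply_moves([
  {"fingers":0.8,"x":0,"y":0,"z":0,"rx":0,"ry":-7,"rz":0},
  {"fingers":0.8,"x":0,"y":0,"z":0,"rx":0,"ry":-7,"rz":0},
  {"fingers":0.8,"x":0,"y":0,"z":0,"rx":0,"ry":-7,"rz":0},
  {"fingers":0.8,"x":0,"y":0,"z":0,"rx":0,"ry":-7,"rz":0},
  {"fingers":0.8,"x":0,"y":0,"z":0,"rx":0,"ry":-7,"rz":0},
  {"fingers":0.8,"x":0,"y":0,"z":0,"rx":0,"ry":-7,"rz":0},
  {"fingers":0.8,"x":0,"y":0,"z":0,"rx":0,"ry":-7,"rz":0},
  {"fingers":0.8,"x":0,"y":0,"z":0,"rx":0,"ry":-7,"rz":0},
])

```text
time_s: 5.98
ee_pos: [0.4553, 0.2079, 0.2204]
tool_rot: [-90.2, -0.5, -56.9]
wrist_force: [-1.1, 0.1, -0.8]
width: 0.0502
```

apply_moves([
  {"fingers":0.8,"x":0,"y":0,"z":0,"rx":0,"ry":-7,"rz":0},
  {"fingers":0.8,"x":0,"y":0,"z":0,"rx":0,"ry":-7,"rz":0},
  {"fingers":0.8,"x":0,"y":0,"z":0,"rx":0,"ry":-7,"rz":0},
  {"fingers":0.8,"x":0,"y":0,"z":0,"rx":0,"ry":-7,"rz":0},
  {"fingers":0.8,"x":0,"y":0,"z":0,"rx":0,"ry":-7,"rz":0},
  {"fingers":0.8,"x":0,"y":0,"z":0,"rx":0,"ry":-7,"rz":0},
  {"fingers":0.8,"x":0,"y":0,"z":0,"rx":0,"ry":-7,"rz":0},
  {"fingers":0.8,"x":0,"y":0,"z":0,"rx":0,"ry":-7,"rz":0},
])

```text
time_s: 6.65
ee_pos: [0.4534, 0.2059, 0.2223]
tool_rot: [-90.8, -0.1, -0.5]
wrist_force: [-0.1, -0.1, -1.2]
width: 0.0501
```

```bash
python3 -c "
from h import *
delta([.60,.285,.17],25)"
```

```text
t 6.65 pos [0.4534 0.2059 0.2223] rpy [-90.8  -0.1  -0.5] w 0.0501 F [-0.1 -0.1 -1.2] q [ 18.  28. -68. 104.  28.  68.  31.]
shift mm [145.9  51.4  81.1] rot [  0.8 -25.5  -0.1] rows 4.2
```

apply_moves([
  {"fingers":0.8,"x":25,"y":0,"z":14,"rx":0,"ry":-4,"rz":0},
  {"fingers":0.8,"x":25,"y":0,"z":14,"rx":0,"ry":-4,"rz":0},
  {"fingers":0.8,"x":25,"y":0,"z":12,"rx":0,"ry":-4,"rz":0},
  {"fingers":0.8,"x":25,"y":0,"z":10,"rx":0,"ry":-4,"rz":0},
  {"fingers":0.8,"x":25,"y":0,"z":8,"rx":0,"ry":-4,"rz":0},
  {"fingers":0.8,"x":25,"y":0,"z":4,"rx":0,"ry":-4,"rz":0},
  {"fingers":0.8,"x":5,"y":0,"z":0,"rx":0,"ry":-2,"rz":0},
])

```text
time_s: 7.23
ee_pos: [0.6007, 0.2914, 0.2193]
tool_rot: [-91.3, 0.8, 24.9]
wrist_force: [-0.5, -1.4, -2.8]
width: 0.0495
```

```bash
python3 -c "
from h import *
delta([.60,.285,.20],25)"
```

```text
t 7.23 pos [0.6007 0.2914 0.2193] rpy [-91.3   0.8  24.9] w 0.0495 F [-0.5 -1.4 -2.8] q [  3.  44. -64.  80.  40.  82.  54.]
shift mm [-3.1 19.5 -5.1] rot [ 1.3 -0.1 -0.8] rows 0.5
```

apply_moves([
  {"fingers":0.8,"x":4,"y":0,"z":-1,"rx":0.3,"ry":0,"rz":-4},
  {"fingers":0.8,"x":4,"y":0,"z":-1,"rx":0.3,"ry":0,"rz":-5},
  {"fingers":0.8,"x":4,"y":0,"z":-1,"rx":0.3,"ry":0,"rz":-5},
  {"fingers":0.8,"x":4,"y":1,"z":-1,"rx":0.3,"ry":0,"rz":-5},
  {"fingers":0.8,"x":4,"y":1,"z":-1,"rx":0,"ry":0,"rz":-5},
  {"fingers":0.8,"x":3,"y":2,"z":-1,"rx":0,"ry":0,"rz":-5},
  {"fingers":0.8,"x":0,"y":0,"z":0,"rx":0,"ry":0,"rz":-5},
  {"fingers":0.8,"x":0,"y":0,"z":0,"rx":0,"ry":0,"rz":0},
])

```text
time_s: 7.9
ee_pos: [0.6234, 0.2964, 0.2154]
tool_rot: [-88.8, -33.9, 22.5]
wrist_force: [-2.1, -0.4, -1.3]
width: 0.0496
```

```bash
python3 -c "
from h import *
s=grab('side','s2');t=grab('top','t2')
crop(s,80,130,200,150,4,'d2')
crop(t,100,120,150,110,5,'d1')
delta([.628,.2955,.18],25,-45)"
```

```text
t 8.0 pos [0.6273 0.2968 0.2178] rpy [-88.9 -33.8  22.5] w 0.0498 F [ 0.4 -0.7 -1. ] q [ 13.  29. -61. 111.  65.  35.  26.]
shift mm [-20.9  31.5  -2. ] rot [  0.5  -2.1 -11.2] rows 1.6
```

View pics/d2.png

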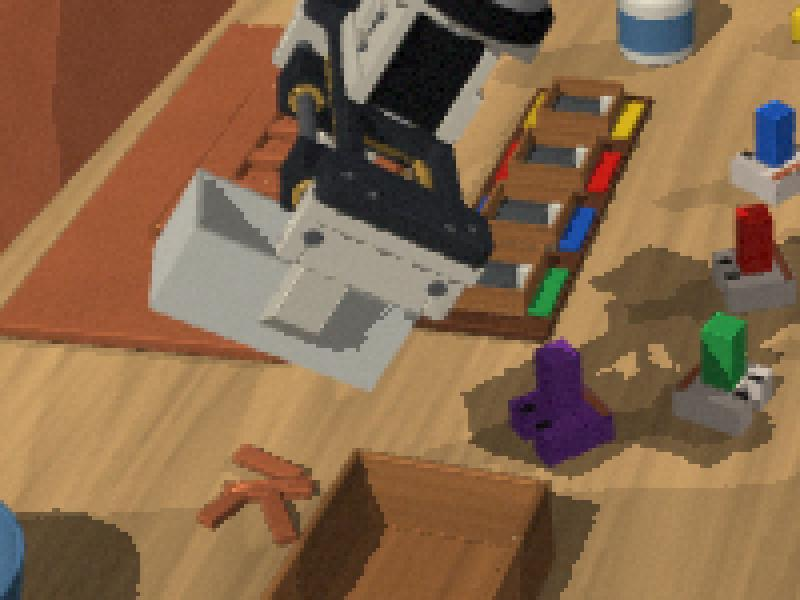

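apply_moves([
  {"fingers":0.8,"x":-7,"y":9,"z":0,"rx":0,"ry":-0.5,"rz":-3},
  {"fingers":0.8,"x":-7,"y":9,"z":0,"rx":0,"ry":-0.5,"rz":-3},
  {"fingers":0.8,"x":-6,"y":7,"z":0,"rx":0,"ry":-0.5,"rz":-3},
  {"fingers":0.8,"x":0,"y":0,"z":0,"rx":0,"ry":-0.5,"rz":-3},
  {"fingers":0.8,"x":0,"y":0,"z":0,"rx":0,"ry":0,"rz":-3},
  {"fingers":0.8,"x":0,"y":0,"z":0,"rx":0,"ry":0,"rz":-3},
])

```text
time_s: 8.5
ee_pos: [0.6446, 0.3003, 0.2019]
tool_rot: [-90.1, -51.9, 23.1]
wrist_force: [0.0, -0.8, -2.6]
width: 0.0498
```

```bash
python3 -c "
from h import *
s=grab('side','s2');t=grab('top','t2')
crop(s,80,130,200,150,4,'d2')
crop(t,80,80,150,110,5,'d1')
delta([.628,.2955,.18],25,-80)"
```

```text
t 8.6 pos [0.643  0.299  0.1988] rpy [-90.2 -51.6  23.2] w 0.0498 F [ 0.   0.2 -2.3] q [ 10.  32. -57. 125. 123.  38. -29.]
shift mm [-24.2  -0.3   2.7] rot [  1.9  -0.7 -28.4] rows 4.0
```

View pics/d2.png

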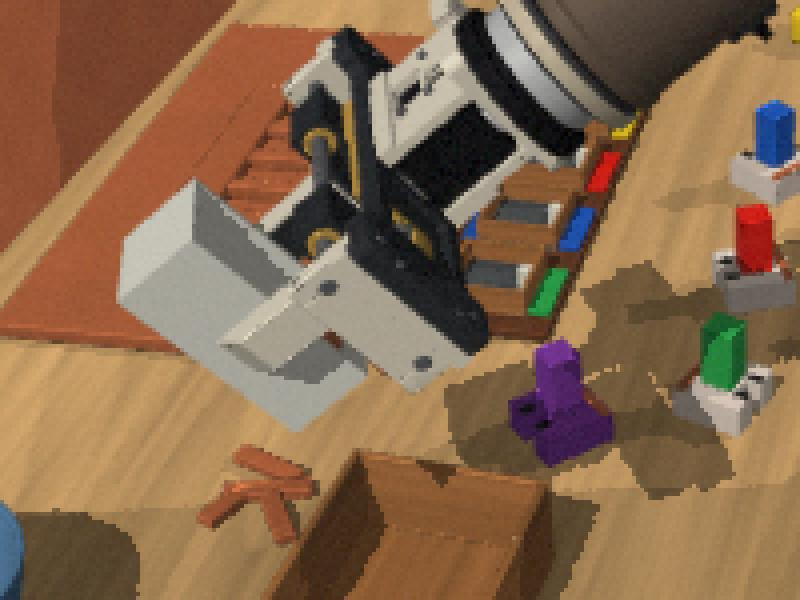

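View pics/d1.png

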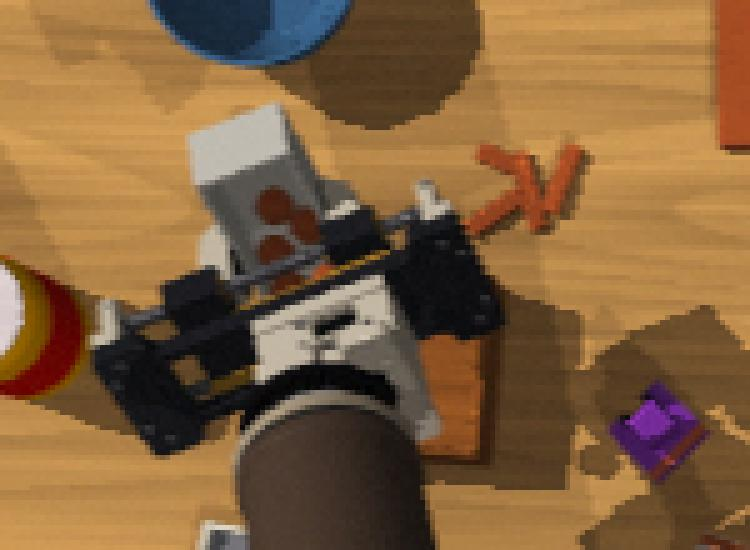

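apply_moves([
  {"fingers":0.8,"x":-13,"y":10,"z":0,"rx":0.5,"ry":0,"rz":0},
  {"fingers":0.8,"x":-13,"y":10,"z":0,"rx":0.5,"ry":0,"rz":0},
  {"fingers":0.8,"x":-13,"y":9,"z":0,"rx":0.5,"ry":0,"rz":0},
  {"fingers":0.8,"x":0,"y":0,"z":0,"rx":0,"ry":0,"rz":0},
])

```text
time_s: 8.93
ee_pos: [0.652, 0.2979, 0.1524]
tool_rot: [-88.8, -51.5, 22.3]
wrist_force: [-0.3, -0.3, -1.1]
width: 0.0497
```

```bash
python3 -c "
from h import *
s=grab('side','s2')
crop(s,80,130,200,150,4,'d2')
delta([.626,.2945,.15],25,-80)"
```

```text
t 8.98 pos [0.6526 0.2989 0.1545] rpy [-88.8 -51.7  22.3] w 0.0503 F [1.  0.1 0.7] q [ 10.  39. -57. 126. 131.  43. -33.]
shift mm [-19.8 -17.7   6.4] rot [  1.3  -1.4 -28.3] rows 4.0
```

View pics/d2.png

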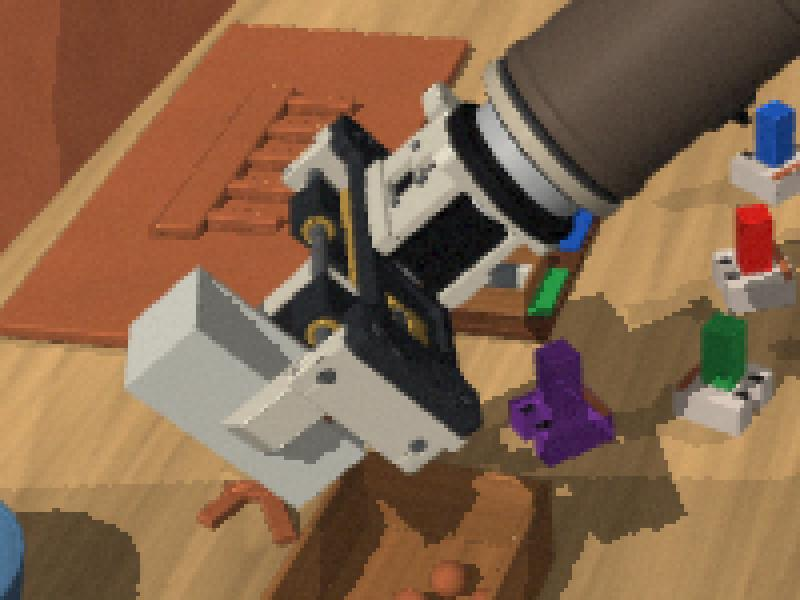

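apply_moves([
  {"fingers":0.8,"x":-10,"y":-11,"z":2,"rx":0,"ry":0,"rz":-4},
  {"fingers":0.8,"x":-7,"y":-9,"z":2,"rx":0,"ry":0,"rz":-5},
  {"fingers":0.8,"x":0,"y":0,"z":0,"rx":0,"ry":0,"rz":-5},
  {"fingers":0.8,"x":0,"y":0,"z":0,"rx":0,"ry":0,"rz":-5},
  {"fingers":0.8,"x":0,"y":0,"z":0,"rx":0,"ry":0,"rz":-5},
  {"fingers":0.8,"x":0,"y":0,"z":0,"rx":0,"ry":0,"rz":-5},
  {"fingers":0.8,"x":0,"y":0,"z":0,"rx":0,"ry":0,"rz":0},
])

```text
time_s: 9.57
ee_pos: [0.6437, 0.2887, 0.166]
tool_rot: [-92.7, -82.6, 23.8]
wrist_force: [-0.6, 0.4, -3.5]
width: 0.05
```

```bash
python3 -c "
from h import *
s=grab('side','s2');t=grab('top')
crop(s,80,150,200,150,4,'d2');crop(t,80,80,150,110,5,'d1')
delta([.626,.2945,.15],25,-85)"
```

```text
t 9.67 pos [0.6437 0.29   0.169 ] rpy [-92.1 -82.5  23.4] w 0.05 F [ 0.4 -0.8 -0.8] q [  2.  61. -51. 139. 170.  98. -49.]
shift mm [-20.7 -12.3  10.7] rot [ 3.7 -0.1 -2.5] rows 0.6
```

View pics/d2.png

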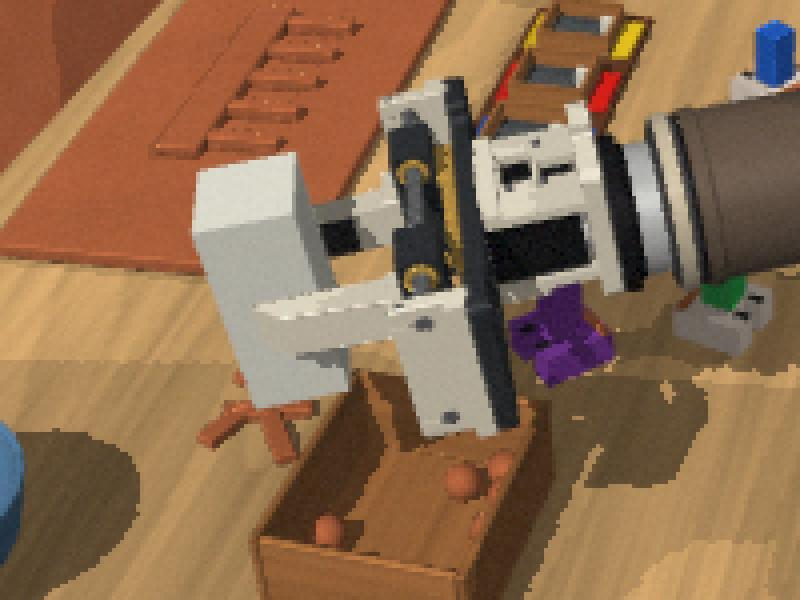

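View pics/d1.png

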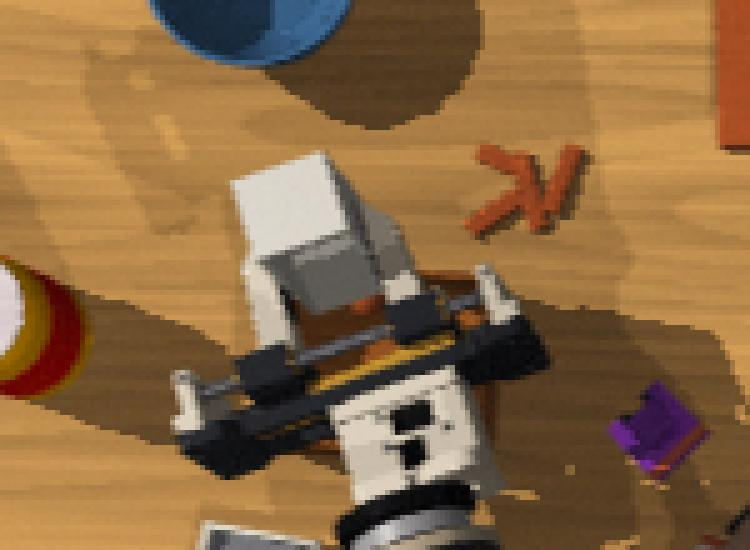

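apply_moves([
  {"fingers":0.8,"x":0,"y":-8,"z":0,"rx":0,"ry":0,"rz":-2},
  {"fingers":0.8,"x":0,"y":-8,"z":0,"rx":0,"ry":0,"rz":-2},
  {"fingers":0.8,"x":0,"y":0,"z":0,"rx":0,"ry":0,"rz":0},
  {"fingers":0.8,"x":0,"y":0,"z":0,"rx":0,"ry":0,"rz":0},
  {"fingers":0.8,"x":0,"y":0,"z":0,"rx":0,"ry":0,"rz":0},
  {"fingers":0.8,"x":0,"y":0,"z":0,"rx":0,"ry":0,"rz":0},
  {"fingers":0.8,"x":0,"y":0,"z":0,"rx":0,"ry":0,"rz":0},
  {"fingers":0.8,"x":0,"y":0,"z":0,"rx":0,"ry":0,"rz":0},
])

```text
time_s: 10.33
ee_pos: [0.6382, 0.2842, 0.1851]
tool_rot: [-111.8, -86.6, 42.3]
wrist_force: [0.2, 0.5, -0.5]
width: 0.0501
```

```bash
python3 -c "
from h import *
s=grab('side','s2');t=grab('top')
crop(s,80,150,200,150,4,'d2');crop(t,80,80,150,110,5,'d1')
delta([.6,.3,.25],25,0)"
```

```text
t 10.43 pos [0.638  0.2842 0.1847] rpy [-111.4  -86.6   42. ] w 0.0497 F [-1.   0.2 -1.7] q [  1.  63. -49. 140. 173. 104. -48.]
shift mm [ 64.2 -33.6  26.7] rot [ 4.3 -2.6 86.7] rows 12.1
```

View pics/d2.png

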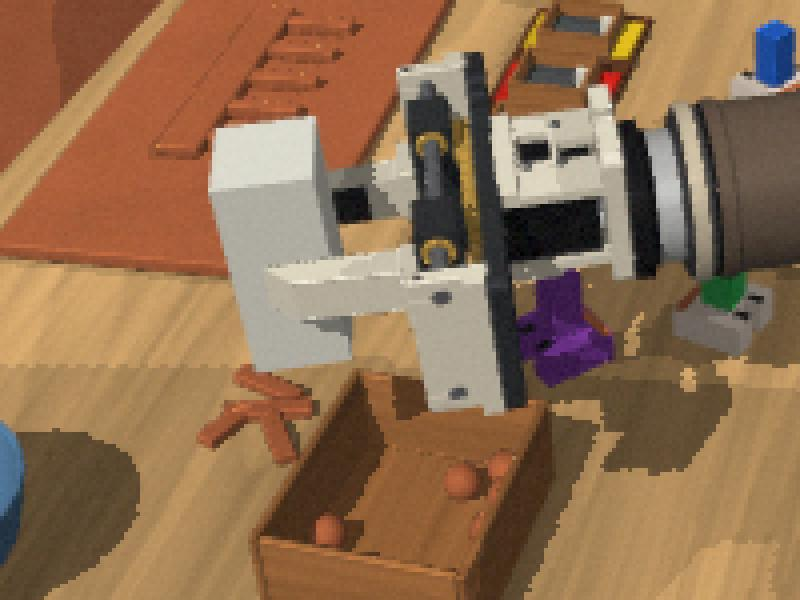

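apply_moves([
  {"fingers":0.8,"x":12,"y":0,"z":3,"rx":0.5,"ry":0,"rz":5},
  {"fingers":0.8,"x":12,"y":0,"z":3,"rx":0.5,"ry":0,"rz":7},
  {"fingers":0.8,"x":10,"y":-3,"z":3,"rx":0.5,"ry":0,"rz":7},
  {"fingers":0.8,"x":10,"y":-5,"z":3,"rx":0.5,"ry":0,"rz":7},
  {"fingers":0.8,"x":5,"y":-5,"z":3,"rx":0.5,"ry":0,"rz":7},
  {"fingers":0.8,"x":0,"y":-6,"z":3,"rx":0.5,"ry":0,"rz":7},
  {"fingers":0.8,"x":0,"y":-6,"z":3,"rx":0.5,"ry":0,"rz":7},
  {"fingers":0.8,"x":0,"y":-6,"z":3,"rx":0.5,"ry":0,"rz":7},
])

```text
time_s: 11.1
ee_pos: [0.6221, 0.2842, 0.2058]
tool_rot: [-92.7, -45.1, 24.3]
wrist_force: [0.1, -1.9, -1.5]
width: 0.0495
```

```bash
python3 -c "
from h import *
s=grab('side','s2');t=grab('top')
crop(s,80,150,200,150,4,'d2');crop(t,80,80,150,110,5,'d1')
delta([.52,.36,.2],0,0)"
```

```text
t 11.2 pos [0.6231 0.2833 0.2055] rpy [-92.9 -45.2  24.2] w 0.0498 F [-0.1 -0.7 -0.5] q [  9.  26. -55. 123. 104.  32. -13.]
shift mm [-47.9 -46.1 110.1] rot [-6.9 21.8 45.1] rows 7.1
```

View pics/d2.png

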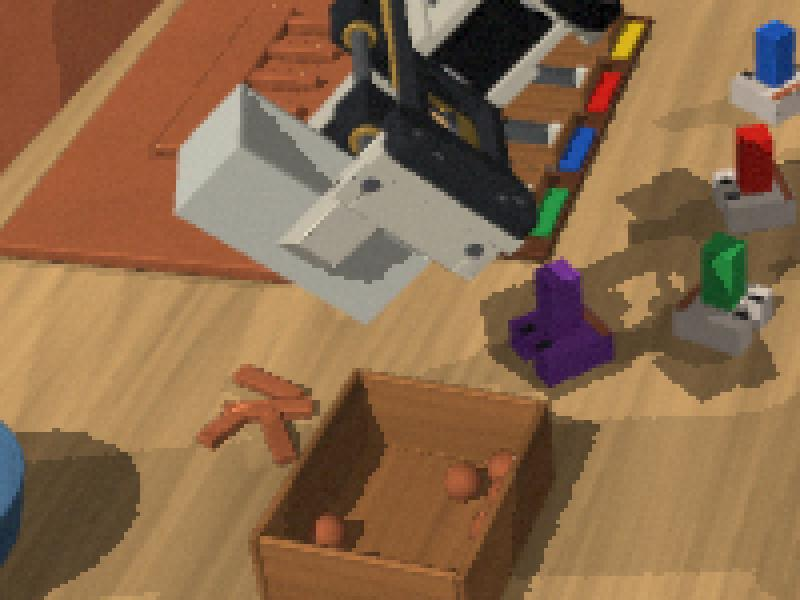

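View pics/d1.png

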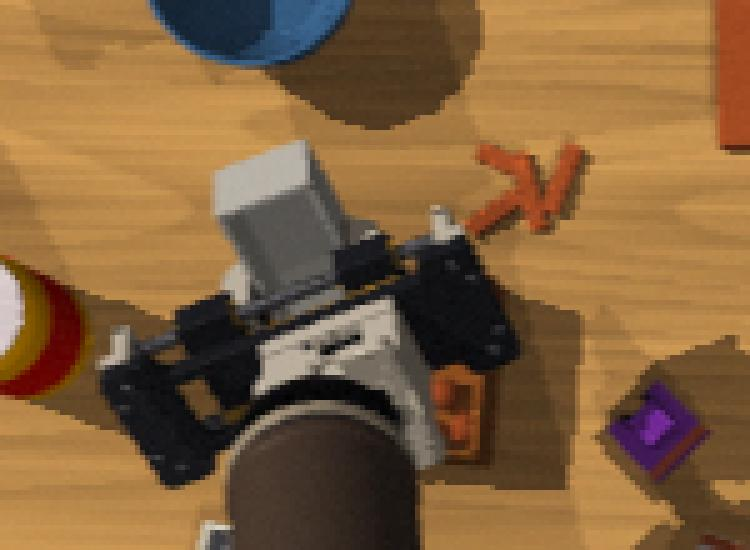

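apply_moves([
  {"fingers":0.8,"x":0,"y":-8,"z":8,"rx":0,"ry":0,"rz":7},
  {"fingers":0.8,"x":0,"y":-8,"z":8,"rx":0,"ry":2,"rz":7},
  {"fingers":0.8,"x":-8,"y":-5,"z":8,"rx":0,"ry":4,"rz":7},
  {"fingers":0.8,"x":-8,"y":0,"z":8,"rx":-0.5,"ry":4,"rz":7},
  {"fingers":0.8,"x":-10,"y":0,"z":8,"rx":-0.5,"ry":4,"rz":7},
  {"fingers":0.8,"x":-10,"y":0,"z":8,"rx":-0.5,"ry":4,"rz":6},
  {"fingers":0.8,"x":-10,"y":0,"z":8,"rx":-0.5,"ry":4,"rz":3},
  {"fingers":0.8,"x":-10,"y":0,"z":8,"rx":-0.5,"ry":4,"rz":0},
])

```text
time_s: 11.87
ee_pos: [0.5623, 0.2962, 0.1742]
tool_rot: [-88.7, -13.9, -0.5]
wrist_force: [1.1, 0.5, -1.1]
width: 0.0499
```

```bash
python3 -c "
from h import *
delta([.4244,.3603,.15],-8.4,0)"
```

```text
t 11.87 pos [0.5623 0.2962 0.1742] rpy [-88.7 -13.9  -0.5] w 0.0499 F [ 1.1  0.5 -1.1] q [  1.  33. -55. 102.  45.  56.  18.]
shift mm [-140.2   -8.3   63.2] rot [-2.3  8.  13.8] rows 3.7
```

apply_moves([
  {"fingers":0.8,"x":-22,"y":-5,"z":10,"rx":-0.5,"ry":2,"rz":4},
  {"fingers":0.8,"x":-25,"y":-5,"z":11,"rx":-0.5,"ry":2,"rz":4},
  {"fingers":0.8,"x":-25,"y":0,"z":11,"rx":-0.5,"ry":2,"rz":4},
  {"fingers":0.8,"x":-25,"y":0,"z":11,"rx":-0.5,"ry":2,"rz":2},
  {"fingers":0.8,"x":-22,"y":0,"z":11,"rx":0,"ry":0,"rz":0},
  {"fingers":0.8,"x":-10,"y":0,"z":5,"rx":0,"ry":0,"rz":0},
  {"fingers":0.8,"x":0,"y":0,"z":0,"rx":0,"ry":0,"rz":0},
])

```text
time_s: 12.45
ee_pos: [0.4361, 0.3497, 0.1537]
tool_rot: [-92.9, -0.4, -9.6]
wrist_force: [0.1, 0.2, -0.7]
width: 0.0501
```

```bash
python3 -c "
from h import *
delta([.4244,.3603,.06],-8.4,0)
t=grab('top','t3');s=grab('side','s3')
crop(t,90,110,150,110,5,'d1');crop(s,80,170,200,150,4,'d2')
"
```

```text
t 12.45 pos [0.4361 0.3497 0.1537] rpy [-92.9  -0.4  -9.6] w 0.0501 F [ 0.1  0.2 -0.7] q [ -8.  35. -56. 100.  33.  66.   5.]
shift mm [-13.9  93.1  13.2] rot [ 2.9 -1.2  0.3] rows 2.3
```

View pics/d1.png

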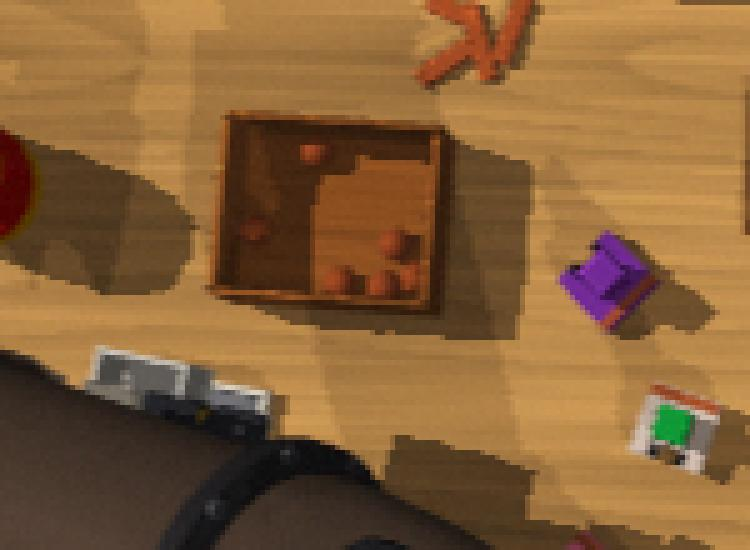

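View pics/d2.png

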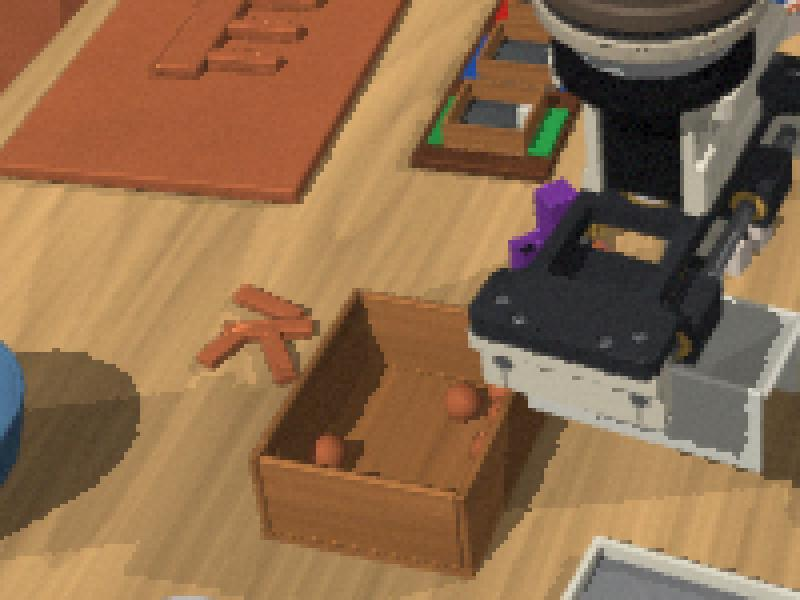

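apply_moves([
  {"fingers":0.8,"x":-14,"y":20,"z":13,"rx":2.5,"ry":-1.2,"rz":0},
  {"fingers":0.8,"x":0,"y":20,"z":0,"rx":0,"ry":0,"rz":0},
  {"fingers":0.8,"x":0,"y":20,"z":0,"rx":0,"ry":0,"rz":0},
  {"fingers":0.8,"x":0,"y":15,"z":0,"rx":0,"ry":0,"rz":0},
  {"fingers":0.8,"x":0,"y":0,"z":0,"rx":0,"ry":0,"rz":0},
])

```text
time_s: 12.97
ee_pos: [0.4351, 0.354, 0.0728]
tool_rot: [-90.8, -1.1, -8.9]
wrist_force: [-0.4, -0.5, -1.5]
width: 0.0498
```

```bash
python3 -c "
from h import *
delta([.4244,.3603,.02],-8.4,0)
t=grab('top','t3');s=grab('side','s3')
crop(t,90,150,150,110,5,'d1');crop(s,180,220,200,150,4,'d2')
"
```

```text
t 12.97 pos [0.4351 0.354  0.0728] rpy [-90.8  -1.1  -8.9] w 0.0498 F [-0.4 -0.5 -1.5] q [-10.  39. -52. 106.  39.  55.   1.]
shift mm [-12.5  52.5   5.3] rot [ 0.9 -0.5  1.1] rows 1.3
```

View pics/d2.png

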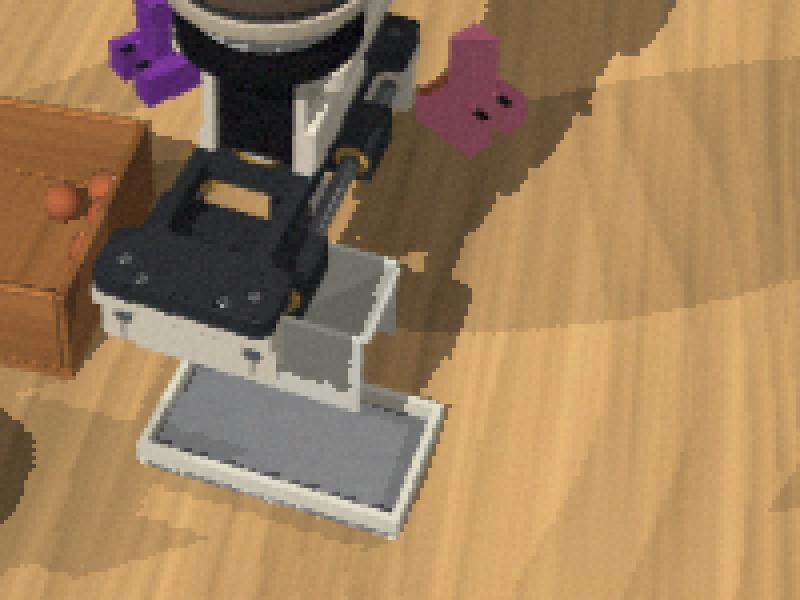

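apply_moves([
  {"fingers":0.8,"x":-12,"y":8,"z":5,"rx":0.9,"ry":-0.5,"rz":1},
  {"fingers":0.8,"x":-2,"y":10,"z":0.5,"rx":0,"ry":0,"rz":0},
  {"fingers":0.8,"x":-2,"y":10,"z":0.5,"rx":0,"ry":0,"rz":0},
  {"fingers":0.8,"x":0,"y":0,"z":0,"rx":0,"ry":0,"rz":0},
])

```text
time_s: 13.4
ee_pos: [0.4248, 0.3641, 0.049]
tool_rot: [-89.6, -0.5, -8.6]
wrist_force: [-0.0, -0.5, -0.7]
width: 0.05
```

```bash
python3 -c "
from h import *
delta([.4244,.3603,.02],-8.4,0)
"
```

```text
t 13.4 pos [0.4248 0.3641 0.049 ] rpy [-89.6  -0.5  -8.6] w 0.05 F [-0.  -0.5 -0.7] q [-12.  41. -51. 107.  41.  51.  -1.]
shift mm [-0.  28.9 -3.9] rot [-0.4 -0.2  0.5] rows 0.7
```

apply_moves([
  {"fingers":0.8,"x":0,"y":7,"z":-4,"rx":-0.4,"ry":-0.2,"rz":0.5},
  {"fingers":0.8,"x":-1,"y":7,"z":0,"rx":0,"ry":0,"rz":0},
  {"fingers":0.8,"x":-1,"y":7,"z":0,"rx":0,"ry":0,"rz":0},
  {"fingers":0.8,"x":0,"y":4,"z":0,"rx":0,"ry":0,"rz":0},
  {"fingers":0.8,"x":0,"y":0,"z":0,"rx":0,"ry":0,"rz":0},
])

```text
time_s: 13.82
ee_pos: [0.4238, 0.3598, 0.0222]
tool_rot: [-90.1, -0.1, -8.4]
wrist_force: [-0.1, -0.0, -1.0]
width: 0.0498
```

```bash
python3 -c "
from h import *
delta([.4244,.3603,.018],-8.4,0)
t=grab('top','t3');s=grab('side','s3')
crop(s,180,220,160,120,5,'d2')
"
```

```text
t 13.82 pos [0.4238 0.3598 0.0222] rpy [-90.1  -0.1  -8.4] w 0.0498 F [-0.1 -0.  -1. ] q [-13.  43. -49. 108.  43.  49.  -3.]
shift mm [0.5 4.2 0.5] rot [ 0.1 -0.   0.1] rows 0.1
```

View pics/d2.png

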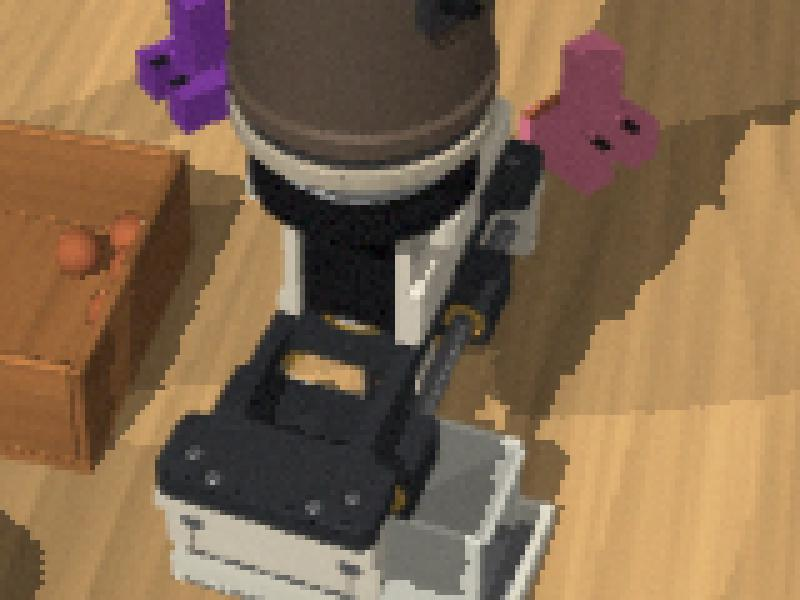

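apply_moves([
  {"fingers":0.8,"x":0.5,"y":3,"z":0.5,"rx":0,"ry":0,"rz":0},
  {"fingers":0.8,"x":0,"y":1.5,"z":0,"rx":0,"ry":0,"rz":0},
  {"fingers":0.8,"x":0,"y":0,"z":0,"rx":0,"ry":0,"rz":0},
])

```text
time_s: 14.17
ee_pos: [0.4249, 0.3612, 0.0188]
tool_rot: [-90.0, -0.2, -8.4]
wrist_force: [-0.0, 0.2, -1.3]
width: 0.05
```

```bash
python3 -c "
from h import *
delta([.4244,.3603,.018],-8.4,0)
"
```

```text
t 14.17 pos [0.4249 0.3612 0.0188] rpy [-90.   -0.2  -8.4] w 0.05 F [-0.   0.2 -1.3] q [-13.  43. -49. 108.  43.  49.  -3.]
shift mm [-0.4  0.8 -1. ] rot [ 0.  -0.   0.2] rows 0.0
```

apply_moves([
  {"fingers":0.8,"x":0,"y":1.5,"z":0,"rx":0,"ry":0,"rz":0},
  {"fingers":0.8,"x":0,"y":1,"z":0,"rx":0,"ry":0,"rz":0},
  {"fingers":0.25,"x":0,"y":0,"z":0,"rx":0,"ry":0,"rz":0},
  {"fingers":0.1,"x":0,"y":0,"z":0,"rx":0,"ry":0,"rz":0},
  {"fingers":0,"x":0,"y":0,"z":0,"rx":0,"ry":0,"rz":0},
  {"fingers":0,"x":0,"y":0,"z":0,"rx":0,"ry":0,"rz":0},
  {"fingers":0,"x":0,"y":0,"z":0,"rx":0,"ry":0,"rz":0},
])

```text
time_s: 14.75
ee_pos: [0.4256, 0.3619, 0.019]
tool_rot: [-90.0, -0.4, -8.4]
wrist_force: [0.5, -0.9, -0.0]
width: 0.0787
```

apply_moves([
  {"fingers":0,"x":0,"y":-15,"z":0,"rx":0,"ry":0,"rz":0},
  {"fingers":0,"x":0,"y":-25,"z":0,"rx":0,"ry":0,"rz":0},
  {"fingers":0,"x":0,"y":-35,"z":0,"rx":0,"ry":0,"rz":0},
  {"fingers":0,"x":0,"y":-35,"z":0,"rx":0,"ry":0,"rz":0},
  {"fingers":0,"x":0,"y":-35,"z":-10,"rx":0,"ry":0,"rz":0},
  {"fingers":0,"x":0,"y":-20,"z":-30,"rx":0,"ry":0,"rz":0},
  {"fingers":0,"x":0,"y":0,"z":-35,"rx":0,"ry":0,"rz":0},
  {"fingers":0,"x":0,"y":0,"z":-35,"rx":0,"ry":0,"rz":0},
])

```text
time_s: 15.42
ee_pos: [0.4051, 0.2593, 0.1977]
tool_rot: [-89.6, -0.2, -7.7]
wrist_force: [0.6, -0.7, 0.1]
width: 0.0918
```

```bash
python3 -c "
from h import *
s,t=grab('side','s3'),grab('top','t3')
crop(s,180,220,160,120,5,'d2');crop(t,90,130,260,120,3,'d1')
delta([.465,.07,.12],-16,0)
"
```

```text
t 15.52 pos [0.4058 0.2533 0.1963] rpy [-90.   -0.1  -8.1] w 0.0918 F [0.4 0.  0.3] q [ 10.  25. -64. 109.  26.  62.  18.]
shift mm [  84.2   76.5 -173.2] rot [-0.   7.9  0.1] rows 5.0
```

View pics/d2.png

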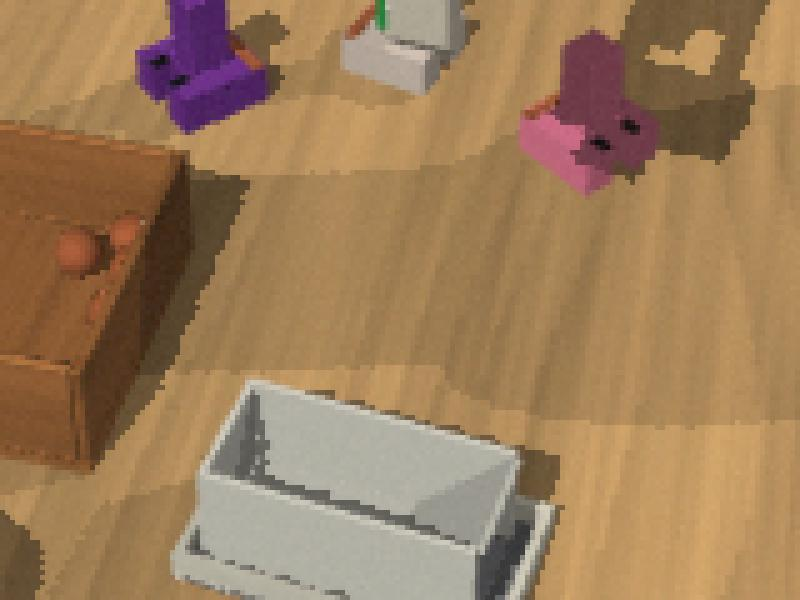

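View pics/d1.png

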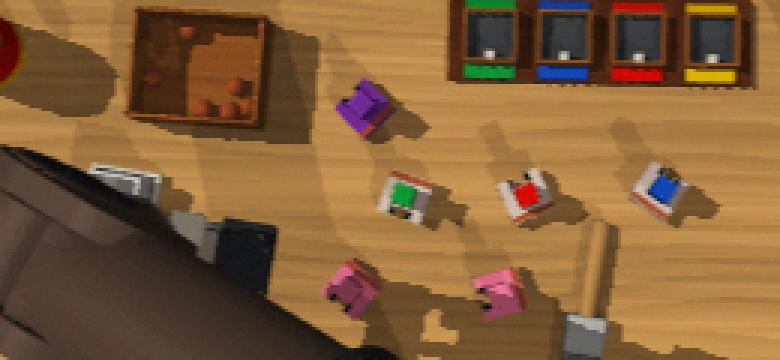

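apply_moves([
  {"fingers":0.4,"x":14,"y":0,"z":-30,"rx":0,"ry":2,"rz":0},
  {"fingers":0.4,"x":16,"y":0,"z":-32,"rx":0,"ry":2,"rz":0},
  {"fingers":0.4,"x":18,"y":5,"z":-32,"rx":0,"ry":2,"rz":0},
  {"fingers":0.4,"x":16,"y":15,"z":-32,"rx":0,"ry":2,"rz":0},
  {"fingers":0.4,"x":15,"y":25,"z":-30,"rx":0,"ry":0,"rz":0},
  {"fingers":0.4,"x":0,"y":15,"z":-10,"rx":0,"ry":0,"rz":0},
  {"fingers":0.4,"x":0,"y":0,"z":0,"rx":0,"ry":0,"rz":0},
])

```text
time_s: 16.1
ee_pos: [0.4504, 0.0724, 0.1416]
tool_rot: [-89.6, -0.6, -16.2]
wrist_force: [-0.9, -0.1, -0.5]
width: 0.0554
```

```bash
python3 -c "
from h import *
delta([.4653,.0699,.12],-16,0)
"
```

```text
t 16.1 pos [0.4504 0.0724 0.1416] rpy [-89.6  -0.6 -16.2] w 0.0554 F [-0.9 -0.1 -0.5] q [ 30.  26. -60. 116.  29.  53.  29.]
shift mm [14.8 21.8  1.6] rot [-0.4 -0.1  0.6] rows 0.6
```

apply_moves([
  {"fingers":0.4,"x":15,"y":15,"z":2,"rx":-0.4,"ry":0,"rz":0.6},
  {"fingers":0.4,"x":0,"y":22,"z":0,"rx":0,"ry":0,"rz":0},
  {"fingers":0.4,"x":0,"y":20,"z":0,"rx":0,"ry":0,"rz":0},
  {"fingers":0.4,"x":0,"y":0,"z":0,"rx":0,"ry":0,"rz":0},
  {"fingers":0.4,"x":0,"y":0,"z":0,"rx":0,"ry":0,"rz":0},
])

```text
time_s: 16.52
ee_pos: [0.4688, 0.0758, 0.0887]
tool_rot: [-89.8, -0.2, -16.0]
wrist_force: [0.1, 0.8, 0.9]
width: 0.0553
```

```bash
python3 -c "
from h import *
delta([.4653,.0699,.026],-16,0)
"
```

```text
t 16.52 pos [0.4688 0.0758 0.0887] rpy [-89.8  -0.2 -16. ] w 0.0553 F [0.1 0.8 0.9] q [ 25.  32. -55. 117.  35.  49.  24.]
shift mm [-1.9 62.7 -6.8] rot [-0.2 -0.   0.2] rows 1.5
```

apply_moves([
  {"fingers":0.4,"x":-2,"y":4,"z":-7,"rx":0,"ry":0,"rz":0},
  {"fingers":0.4,"x":-1,"y":15,"z":-2,"rx":0,"ry":0,"rz":0},
  {"fingers":0.4,"x":-1,"y":15,"z":-2,"rx":0,"ry":0,"rz":0},
  {"fingers":0.4,"x":-1,"y":15,"z":-2,"rx":0,"ry":0,"rz":0},
  {"fingers":0.4,"x":0,"y":8,"z":0,"rx":0,"ry":0,"rz":0},
  {"fingers":0.4,"x":0,"y":0,"z":0,"rx":0,"ry":0,"rz":0},
])

```text
time_s: 17.02
ee_pos: [0.4641, 0.0684, 0.0381]
tool_rot: [-89.6, -0.8, -15.7]
wrist_force: [-0.4, -0.2, -0.1]
width: 0.0551
```

```bash
python3 -c "
from h import *
delta([.4653,.0699,.026],-16,0)
"
```

```text
t 17.02 pos [0.4641 0.0684 0.0381] rpy [-89.6  -0.8 -15.7] w 0.0551 F [-0.4 -0.2 -0.1] q [ 22.  35. -50. 121.  41.  42.  20.]
shift mm [ 0.6 12.1  1.7] rot [-0.4  0.3  0.8] rows 0.3
```

Now squeeze lightly (centring in y), then open, turn −90° and squeeze the other way.

apply_moves([
  {"fingers":0.4,"x":0.6,"y":6,"z":1.7,"rx":-0.4,"ry":0.3,"rz":0.8},
  {"fingers":0.4,"x":0,"y":6,"z":0,"rx":0,"ry":0,"rz":0},
  {"fingers":0.9,"x":0,"y":0,"z":0,"rx":0,"ry":0,"rz":0},
  {"fingers":0.9,"x":0,"y":0,"z":0,"rx":0,"ry":0,"rz":0},
  {"fingers":0.9,"x":0,"y":0,"z":0,"rx":0,"ry":0,"rz":0},
  {"fingers":0.9,"x":0,"y":0,"z":0,"rx":0,"ry":0,"rz":0},
  {"fingers":0.9,"x":0,"y":0,"z":0,"rx":0,"ry":0,"rz":0},
  {"fingers":0.9,"x":0,"y":0,"z":0,"rx":0,"ry":0,"rz":0},
], squeeze=8)

```text
time_s: 17.68
ee_pos: [0.4678, 0.0713, 0.0289]
tool_rot: [-89.9, -0.2, -16.1]
wrist_force: [0.1, -0.1, 0.1]
width: 0.02
```

```bash
python3 -c "
from h import *
delta([.4653,.0699,.026],-106,0)
s,t=grab('side','s4'),grab('top','t4')
crop(s,180,150,160,120,5,'d2')
"
```

```text
t 17.68 pos [0.4678 0.0713 0.0289] rpy [-89.9  -0.2 -16.1] w 0.02 F [ 0.1 -0.1  0.1] q [ 21.  36. -49. 120.  42.  42.  19.]
shift mm [-2.   2.8 -2. ] rot [-0.2 89.9  0. ] rows 12.6
```

View pics/d2.png

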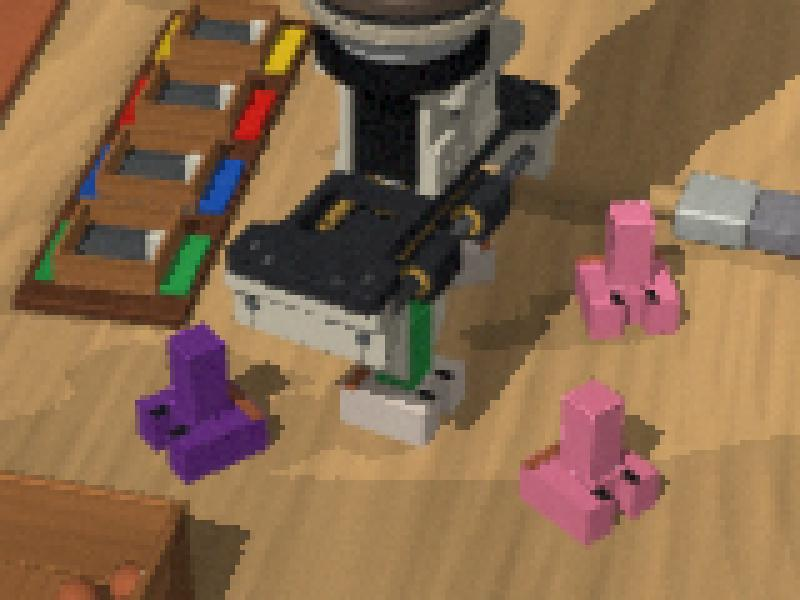

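apply_moves([
  {"fingers":0.4,"x":0,"y":0,"z":0,"rx":0,"ry":0,"rz":0},
  {"fingers":0.4,"x":0,"y":0,"z":0,"rx":0,"ry":0,"rz":0},
  {"fingers":0.4,"x":0,"y":0,"z":0,"rx":0,"ry":0,"rz":0},
  {"fingers":0.4,"x":0,"y":0,"z":0,"rx":0,"ry":4,"rz":0},
  {"fingers":0.4,"x":0,"y":0,"z":0,"rx":0,"ry":7,"rz":0},
  {"fingers":0.4,"x":0,"y":0,"z":0,"rx":0,"ry":7,"rz":0},
  {"fingers":0.4,"x":0,"y":0,"z":0,"rx":0,"ry":7,"rz":0},
  {"fingers":0.4,"x":0,"y":0,"z":0,"rx":0,"ry":7,"rz":0},
])

```text
time_s: 18.45
ee_pos: [0.4675, 0.0711, 0.0285]
tool_rot: [-89.8, 0.0, -48.8]
wrist_force: [0.3, 0.5, 0.9]
width: 0.0551
```

```bash
python3 -c "
from h import *
delta([.4653,.0713,.028],-106,0)
"
```

```text
t 18.45 pos [0.4675 0.0711 0.0285] rpy [-89.8   0.  -48.8] w 0.0551 F [0.3 0.5 0.9] q [ 16.  33. -41. 120.  35.  39.  -8.]
shift mm [-1.6  0.5 -1.5] rot [-0.2 57.2 -0.1] rows 8.0
```

apply_moves([
  {"fingers":0.4,"x":0,"y":0,"z":0,"rx":0,"ry":7,"rz":0},
  {"fingers":0.4,"x":0,"y":0,"z":0,"rx":0,"ry":7,"rz":0},
  {"fingers":0.4,"x":0,"y":0,"z":0,"rx":0,"ry":7,"rz":0},
  {"fingers":0.4,"x":0,"y":0,"z":0,"rx":0,"ry":7,"rz":0},
  {"fingers":0.4,"x":0,"y":0,"z":0,"rx":0,"ry":7,"rz":0},
  {"fingers":0.4,"x":0,"y":0,"z":0,"rx":0,"ry":7,"rz":0},
  {"fingers":0.4,"x":0,"y":0,"z":0,"rx":0,"ry":7,"rz":0},
  {"fingers":0.4,"x":0,"y":0,"z":0,"rx":0,"ry":6,"rz":0},
])

```text
time_s: 19.12
ee_pos: [0.4674, 0.0716, 0.0288]
tool_rot: [-89.9, 0.2, -105.3]
wrist_force: [-0.7, -0.1, 0.2]
width: 0.0548
```

```bash
python3 -c "
from h import *
delta([.4665,.0713,.028],-106,0)
"
```

```text
t 19.12 pos [0.4674 0.0716 0.0288] rpy [ -89.9    0.2 -105.3] w 0.0548 F [-0.7 -0.1  0.2] q [  5.  30. -27. 121.  23.  34. -53.]
shift mm [ 0.5  0.8 -0.8] rot [-0.1  0.7 -0.2] rows 0.1
```

apply_moves([
  {"fingers":0.4,"x":0.3,"y":2,"z":0,"rx":-0.1,"ry":0.7,"rz":0},
  {"fingers":0.9,"x":0,"y":0,"z":0,"rx":0,"ry":0,"rz":0},
  {"fingers":0.9,"x":0,"y":0,"z":0,"rx":0,"ry":0,"rz":0},
  {"fingers":0.9,"x":0,"y":0,"z":0,"rx":0,"ry":0,"rz":0},
  {"fingers":0.9,"x":0,"y":0,"z":0,"rx":0,"ry":0,"rz":0},
  {"fingers":0.9,"x":0,"y":0,"z":0,"rx":0,"ry":0,"rz":0},
  {"fingers":0.9,"x":0,"y":0,"z":0,"rx":0,"ry":0,"rz":0},
], squeeze=20)

```text
time_s: 19.7
ee_pos: [0.467, 0.0716, 0.0264]
tool_rot: [-90.0, 0.2, -105.6]
wrist_force: [1.1, -0.4, -0.3]
width: 0.0201
```

```bash
python3 -c "
from h import *
delta([.6316,-.0101,.15],-89.5,0)
s,t=grab('side','s4'),grab('top','t4')
crop(t,195,120,150,120,5,'d1')
crop(s,180,150,160,120,5,'d2')
"
```

```text
t 19.7 pos [0.467  0.0716 0.0264] rpy [ -90.     0.2 -105.6] w 0.0201 F [ 1.1 -0.4 -0.3] q [  5.  30. -26. 121.  23.  34. -53.]
shift mm [  34.1 -123.8  180.4] rot [ -0.  -16.1  -0.2] rows 5.3
```

View pics/d1.png

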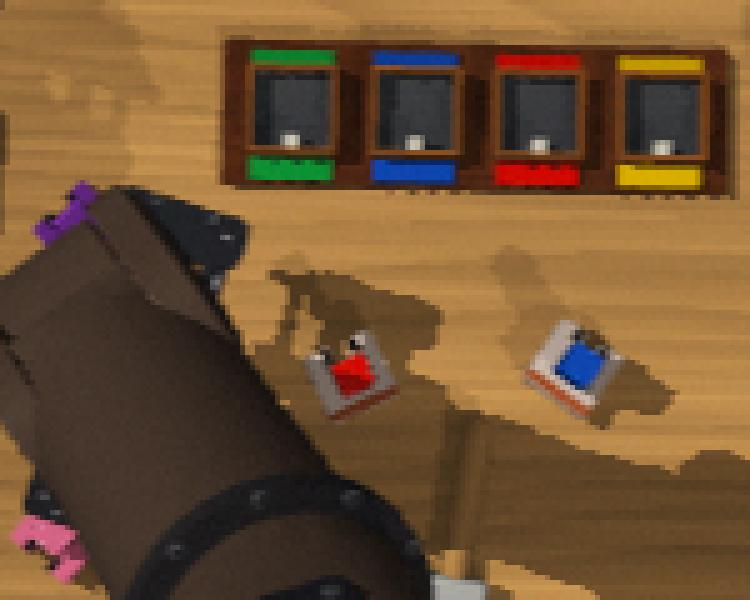

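View pics/d2.png

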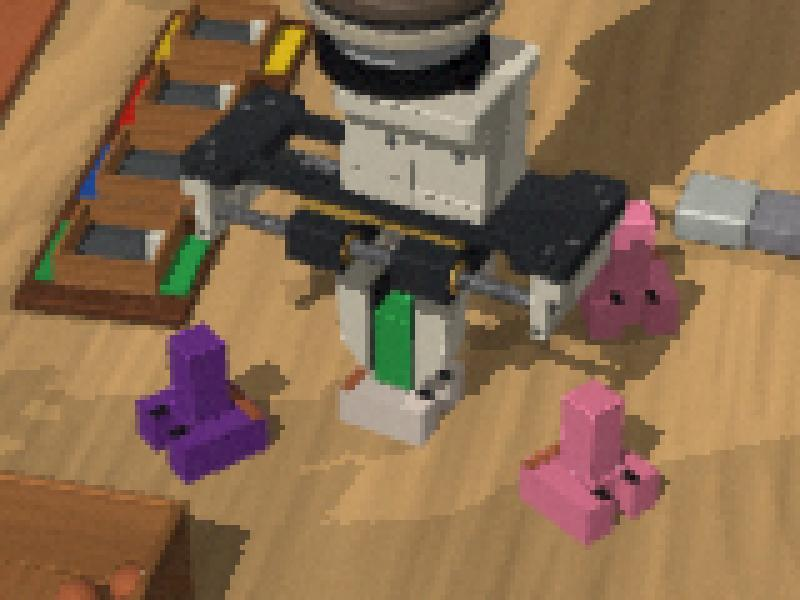

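```bash
cat > f4.py <<'E'
from fit import *
I={"side":np.load("pics/s4.npy"),"top":np.load("pics/t0.npy")}
foot=[q for q in stamp() if q[0][0]!="g"]
mk=lambda p:place(stamp(),pose(*p))
mf=lambda p:place(foot,pose(*p))
r=fit(I,mf,(.467,.0716,-16),(.002,.002,3),("side",)); print(np.round(r[0],4),r[1])
tile([overlay("side",I["side"],mk(r[0]),"",6),overlay("side",I["side"],mk((.467,.0716,-15.8)),"",6)],"ov6")
E
python3 f4.py
```

```text
[  0.4659   0.0696 -17.7208] 2162.5289792132953
```

View pics/ov6.png

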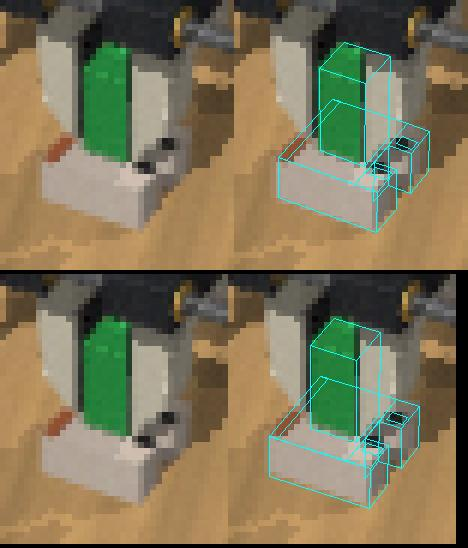

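apply_moves([
  {"fingers":0.9,"x":0,"y":-12,"z":0,"rx":0,"ry":0,"rz":0},
  {"fingers":0.9,"x":0,"y":-20,"z":0,"rx":0,"ry":0,"rz":0},
  {"fingers":0.9,"x":0,"y":-25,"z":0,"rx":0,"ry":-2,"rz":0},
  {"fingers":0.9,"x":4,"y":-25,"z":15,"rx":0,"ry":-2,"rz":0},
  {"fingers":0.9,"x":5,"y":-20,"z":25,"rx":0,"ry":-3,"rz":0},
  {"fingers":0.9,"x":6,"y":0,"z":28,"rx":0,"ry":-3,"rz":0},
  {"fingers":0.9,"x":10,"y":0,"z":30,"rx":0,"ry":-3,"rz":0},
  {"fingers":0.9,"x":10,"y":0,"z":30,"rx":0,"ry":-3,"rz":0},
])

```text
time_s: 20.47
ee_pos: [0.5857, 0.021, 0.1321]
tool_rot: [-90.4, 0.1, -88.4]
wrist_force: [0.4, 0.1, -1.0]
width: 0.0195
```

```bash
python3 -c "
from h import *
delta([.6316,-.0101,.10],-89.5,0)
"
```

```text
t 20.47 pos [0.5857 0.021  0.1321] rpy [-90.4   0.1 -88.4] w 0.0195 F [ 0.4  0.1 -1. ] q [ 16.  31. -33. 100.  20.  56. -24.]
shift mm [32.5 31.8 45.3] rot [ 0.4  1.1 -0.1] rows 1.5
```

apply_moves([
  {"fingers":0.9,"x":11,"y":6,"z":15,"rx":0.2,"ry":0.5,"rz":0},
  {"fingers":0.9,"x":11,"y":10,"z":15,"rx":0.2,"ry":0.5,"rz":0},
  {"fingers":0.9,"x":9,"y":10,"z":14,"rx":0,"ry":0,"rz":0},
  {"fingers":0.9,"x":0,"y":10,"z":0,"rx":0,"ry":0,"rz":0},
  {"fingers":0.9,"x":0,"y":8,"z":0,"rx":0,"ry":0,"rz":0},
  {"fingers":0.9,"x":0,"y":0,"z":0,"rx":0,"ry":0,"rz":0},
])

```text
time_s: 20.97
ee_pos: [0.6382, -0.016, 0.0846]
tool_rot: [-89.8, 0.0, -89.6]
wrist_force: [0.1, -0.6, -1.0]
width: 0.02
```

```bash
python3 -c "
from h import *
delta([.632,-.0085,.075],-89.5,0)
"
```

```text
t 20.97 pos [ 0.6382 -0.016   0.0846] rpy [-89.8   0.  -89.6] w 0.02 F [ 0.1 -0.6 -1. ] q [ 17.  38. -31.  95.  23.  53. -22.]
shift mm [-7.5  9.6 -6.1] rot [-0.2 -0.1 -0. ] rows 0.3
```

apply_moves([
  {"fingers":0.9,"x":-8,"y":4,"z":-6,"rx":0,"ry":0,"rz":0},
  {"fingers":0.9,"x":0,"y":4,"z":0,"rx":0,"ry":0,"rz":0},
  {"fingers":0.9,"x":0,"y":0,"z":0,"rx":0,"ry":0,"rz":0},
  {"fingers":0.9,"x":0,"y":0,"z":0,"rx":0,"ry":0,"rz":0},
])

```text
time_s: 21.3
ee_pos: [0.6289, -0.0045, 0.0763]
tool_rot: [-89.9, 0.1, -89.3]
wrist_force: [0.5, 0.1, -0.2]
width: 0.0199
```

```bash
cat > f5.py <<'E'
from fit import *
s,t=grab('side','s5'),grab('top','t5')
delta([.632,-.0085,.075],-89.5,0)
e=cur()[0]; I={"side":s,"top":t}
foot=[q for q in stamp() if q[0][0]!="g"]
z=e[2]-.0264
mf=lambda p:place(foot,pose(*p[:2],p[2],z))
r=fit(I,mf,(e[0],e[1],.5),(.002,.002,2),("side",)); print("robot",np.round(e,4),"side fit",np.round(r[0],4),r[1])
sl=place(slot(),pose(.6306,-.0094,.55,.012))
tile([overlay("side",s,mf(r[0])+sl,"",7),overlay("top",t,mf((e[0],e[1],.5))+sl,"",5)],"ov6")
E
python3 f5.py
```

```text
t 21.4 pos [ 0.6294 -0.005   0.0765] rpy [-89.9   0.1 -89.4] w 0.0198 F [ 0.1 -0.4 -1. ] q [ 16.  38. -31.  97.  23.  52. -23.]
shift mm [3.5 1.5 2.6] rot [-0.1  0.1 -0.1] rows 0.1
robot [ 0.6294 -0.005   0.0765] side fit [ 0.6351 -0.0184  5.7802] 1701.9309699030036
```

View pics/ov6.png

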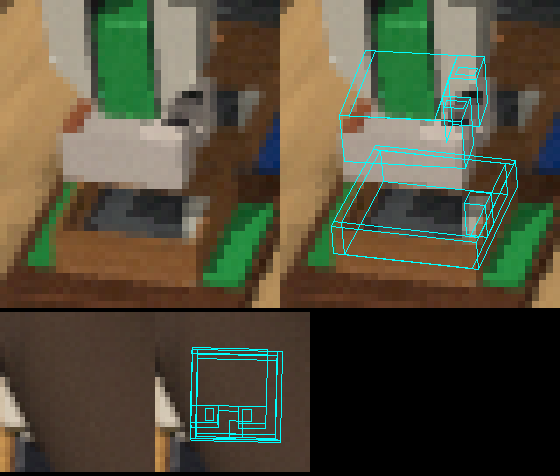

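```bash
cat > f6.py <<'E'
from fit import *
I={"side":np.load("pics/s0.npy"),"top":np.load("pics/t0.npy")}
ims=[]
for z in(0,.004,.008,.012):
    mk=lambda p:sum([place(slot(k*p[3]),pose(*p[:3],z)) for k in(1.5,.5,-.5,-1.5)],[])
    for cs in(("side",),("top",)):
        r=fit(I,mk,(.6314,-.1216,.5,.0748),(.002,.002,1,.0005),cs,m=1); print(z,cs,np.round(r[0],4),round(r[1],1))
        if cs==("side",):
            sl=place(slot(1.5*r[0][3]),pose(*r[0][:3],z)); o=overlay("side",I["side"],sl,"",8,3); ims.append(o)
h=min(i.shape[0] for i in ims);w=min(i.shape[1] for i in ims)
ims=[i[:h,:w] for i in ims]
cv2.imwrite("pics/ov7.png",np.vstack([np.hstack(ims[:2]),np.hstack(ims[2:])]));print(h,w)
E
python3 f6.py
```

```text
0 ('side',) [ 0.6461 -0.1142  1.1716  0.0745] 1248.8
0 ('top',) [ 0.6328 -0.1232  0.5415  0.0756] 601.6
0.004 ('side',) [ 0.6343 -0.1308  0.592   0.0758] 845.5
0.004 ('top',) [ 0.6322 -0.1226  0.4614  0.0753] 591.1
0.008 ('side',) [ 0.6323 -0.124   0.5561  0.0753] 842.8
0.008 ('top',) [ 0.6317 -0.1224  0.5619  0.0749] 584.4
0.012 ('side',) [ 0.6303 -0.1179  0.5365  0.0752] 815.3
0.012 ('top',) [ 0.6311 -0.1221  0.5105  0.0747] 634.9
192 528
```

View pics/ov7.png

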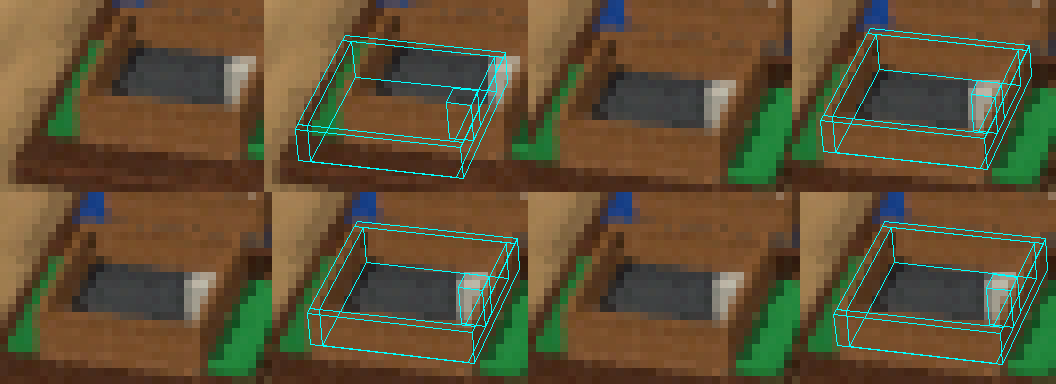

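```bash
python3 -c "
from h import *
delta([.632,-.009,.062],-89.45,0)
"
```

```text
t 21.4 pos [ 0.6294 -0.005   0.0765] rpy [-89.9   0.1 -89.4] w 0.0198 F [ 0.1 -0.4 -1. ] q [ 16.  38. -31.  97.  23.  52. -23.]
shift mm [ 4.1 14.5  2.6] rot [-0.1  0.1 -0.1] rows 0.4
```

apply_moves([
  {"fingers":0.9,"x":4,"y":4,"z":2.5,"rx":0,"ry":0,"rz":0},
  {"fingers":0.9,"x":0,"y":4,"z":0,"rx":0,"ry":0,"rz":0},
  {"fingers":0.9,"x":0,"y":4,"z":0,"rx":0,"ry":0,"rz":0},
  {"fingers":0.9,"x":0,"y":0,"z":0,"rx":0,"ry":0,"rz":0},
  {"fingers":0.9,"x":0,"y":0,"z":0,"rx":0,"ry":0,"rz":0},
])

```text
time_s: 21.82
ee_pos: [0.6332, -0.01, 0.0644]
tool_rot: [-89.8, 0.0, -89.4]
wrist_force: [1.0, 0.4, -1.6]
width: 0.0199
```

```bash
python3 -c "
from h import *
delta([.632,-.009,.056],-89.45,0)
s=grab('side','s5'); crop(s,150,150,80,70,9,'d2')
"
```

```text
t 21.82 pos [ 0.6332 -0.01    0.0644] rpy [-89.8   0.  -89.4] w 0.0199 F [ 1.   0.4 -1.6] q [ 16.  39. -30.  97.  24.  51. -23.]
shift mm [-1.   8.4 -1.3] rot [-0.2  0.  -0. ] rows 0.2
```

View pics/d2.png

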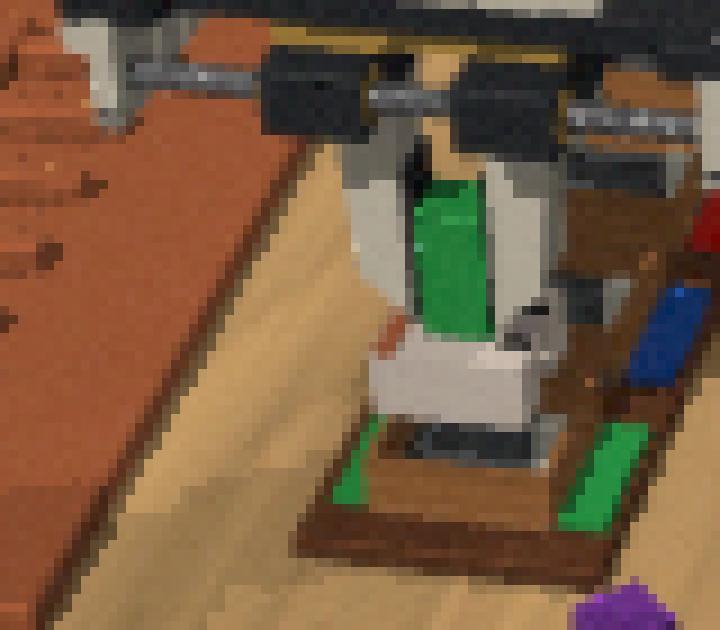

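apply_moves([
  {"fingers":0.9,"x":-1,"y":3,"z":-1.3,"rx":-0.2,"ry":0,"rz":0},
  {"fingers":0.9,"x":0,"y":3,"z":0,"rx":0,"ry":0,"rz":0},
  {"fingers":0.9,"x":0,"y":3,"z":0,"rx":0,"ry":0,"rz":0},
  {"fingers":0.9,"x":0,"y":0,"z":0,"rx":0,"ry":0,"rz":0},
])

```text
time_s: 22.2
ee_pos: [0.6317, -0.0089, 0.0545]
tool_rot: [-90.0, 0.0, -89.4]
wrist_force: [0.0, -0.5, -1.5]
width: 0.0201
```

```bash
python3 -c "
from h import *
delta([.632,-.009,.046],-89.45,0)
"
```

```text
t 22.2 pos [ 0.6317 -0.0089  0.0545] rpy [-90.    0.  -89.4] w 0.0201 F [ 0.  -0.5 -1.5] q [ 15.  39. -30.  97.  24.  50. -24.]
shift mm [0.1 8.5 0.3] rot [ 0.  0. -0.] rows 0.2
```

apply_moves([
  {"fingers":0.9,"x":0,"y":2,"z":0.3,"rx":0,"ry":0,"rz":0},
  {"fingers":0.9,"x":0,"y":2,"z":0,"rx":0,"ry":0,"rz":0},
  {"fingers":0.9,"x":0,"y":2,"z":0,"rx":0,"ry":0,"rz":0},
  {"fingers":0.9,"x":0,"y":2,"z":0,"rx":0,"ry":0,"rz":0},
  {"fingers":0.9,"x":0,"y":0,"z":0,"rx":0,"ry":0,"rz":0},
])

```text
time_s: 22.62
ee_pos: [0.632, -0.0088, 0.0454]
tool_rot: [-90.0, 0.0, -89.4]
wrist_force: [-0.2, 0.4, -1.5]
width: 0.0202
```

```bash
python3 -c "
from h import *
delta([.632,-.009,.04],-89.45,0)
s=grab('side','s5'); crop(s,150,150,80,70,9,'d2')
"
```

```text
t 22.62 pos [ 0.632  -0.0088  0.0454] rpy [-90.    0.  -89.4] w 0.0202 F [-0.2  0.4 -1.5] q [ 15.  40. -29.  97.  25.  49. -24.]
shift mm [0.2 5.4 0. ] rot [ 0.  0. -0.] rows 0.1
```

View pics/d2.png

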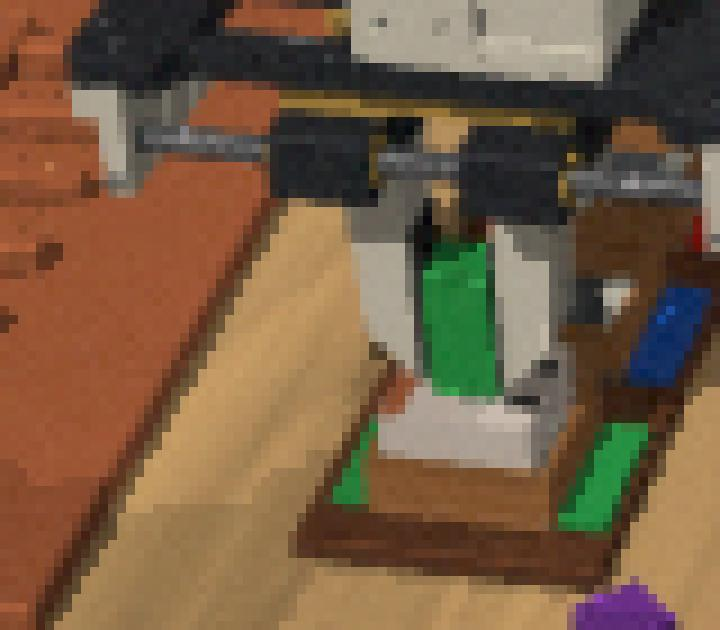

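apply_moves([
  {"fingers":0.9,"x":0,"y":2,"z":0,"rx":0,"ry":0,"rz":0},
  {"fingers":0.9,"x":0,"y":2,"z":0,"rx":0,"ry":0,"rz":0},
  {"fingers":0.9,"x":0,"y":2,"z":0,"rx":0,"ry":0,"rz":0},
  {"fingers":0.9,"x":0,"y":1,"z":0,"rx":0,"ry":0,"rz":0},
  {"fingers":0.9,"x":0,"y":0,"z":0,"rx":0,"ry":0,"rz":0},
])

```text
time_s: 23.08
ee_pos: [0.6324, -0.0087, 0.0385]
tool_rot: [-90.0, 0.0, -89.4]
wrist_force: [-1.7, 0.2, 2.2]
width: 0.02
```

```bash
python3 -c "
from h import *
delta([.632,-.009,.04],-89.45,0)
s=grab('side','s5'); crop(s,150,150,80,70,9,'d2')
"
```

```text
t 23.08 pos [ 0.6324 -0.0087  0.0385] rpy [-90.    0.  -89.4] w 0.02 F [-1.7  0.2  2.2] q [ 15.  40. -29.  98.  25.  49. -24.]
shift mm [ 0.2 -1.5 -0.4] rot [-0.  0. -0.] rows 0.0
```

View pics/d2.png

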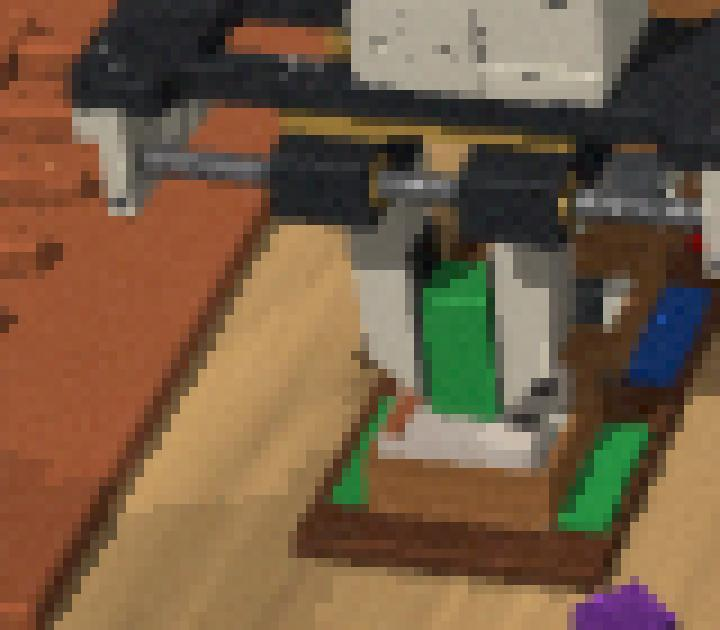

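apply_moves([
  {"fingers":0.9,"x":0,"y":2,"z":0,"rx":0,"ry":0,"rz":0},
  {"fingers":0.9,"x":0,"y":2,"z":0,"rx":0,"ry":0,"rz":0},
  {"fingers":0.55,"x":0,"y":0,"z":0,"rx":0,"ry":0,"rz":0},
  {"fingers":0.5,"x":0,"y":0,"z":0,"rx":0,"ry":0,"rz":0},
  {"fingers":0.5,"x":0,"y":0,"z":0,"rx":0,"ry":0,"rz":0},
  {"fingers":0.5,"x":0,"y":-5,"z":0,"rx":0,"ry":0,"rz":0},
  {"fingers":0.5,"x":0,"y":-15,"z":0,"rx":0,"ry":0,"rz":0},
  {"fingers":0.5,"x":0,"y":-25,"z":0,"rx":0,"ry":0,"rz":0},
])

```text
time_s: 23.8
ee_pos: [0.6298, -0.0091, 0.0806]
tool_rot: [-90.3, -0.1, -89.4]
wrist_force: [-0.4, -0.6, 0.2]
width: 0.0456
```

apply_moves([
  {"fingers":0.4,"x":0,"y":-30,"z":0,"rx":0,"ry":0,"rz":0},
  {"fingers":0.4,"x":0,"y":-30,"z":0,"rx":0,"ry":-3,"rz":0},
  {"fingers":0.4,"x":8,"y":0,"z":-27,"rx":0,"ry":-3,"rz":0},
  {"fingers":0.4,"x":8,"y":0,"z":-27,"rx":0,"ry":-3,"rz":0},
  {"fingers":0.4,"x":8,"y":0,"z":-27,"rx":0,"ry":-3,"rz":0},
  {"fingers":0.4,"x":0,"y":0,"z":-25,"rx":0,"ry":-3,"rz":0},
  {"fingers":0.4,"x":0,"y":0,"z":-25,"rx":0,"ry":-3,"rz":0},
  {"fingers":0.4,"x":0,"y":0,"z":0,"rx":0,"ry":-3,"rz":0},
])

```text
time_s: 24.47
ee_pos: [0.5031, -0.054, 0.1495]
tool_rot: [-89.8, -0.1, -67.4]
wrist_force: [-0.1, -0.3, -1.1]
width: 0.0551
```

```bash
python3 -c "
from h import *
delta([.471,-.0495,.09],-65,0)
s,t=grab('side','s6'),grab('top','t6'); crop(s,150,140,190,120,4,'d2');crop(t,195,120,150,120,5,'d1')
"
```

```text
t 24.47 pos [ 0.5031 -0.054   0.1495] rpy [-89.8  -0.1 -67.4] w 0.0551 F [-0.1 -0.3 -1.1] q [ 31.  24. -41. 110.  20.  53.   3.]
shift mm [-16.6  59.3 -28.1] rot [-0.2 -2.4  0.1] rows 1.6
```

View pics/d2.png

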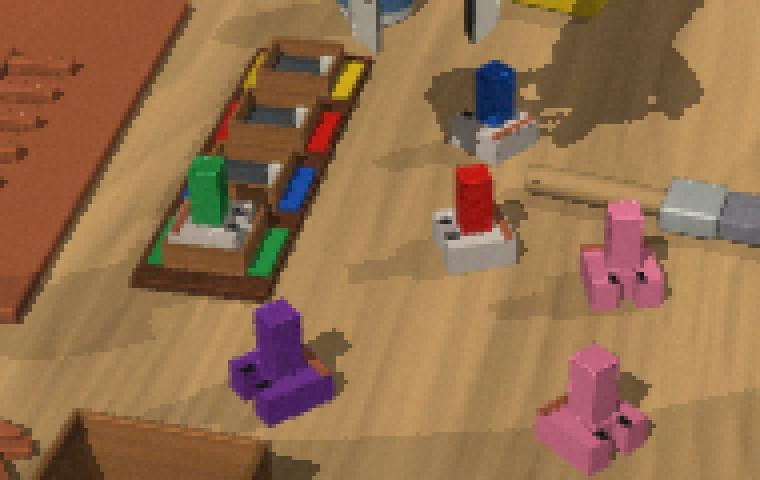

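View pics/d1.png

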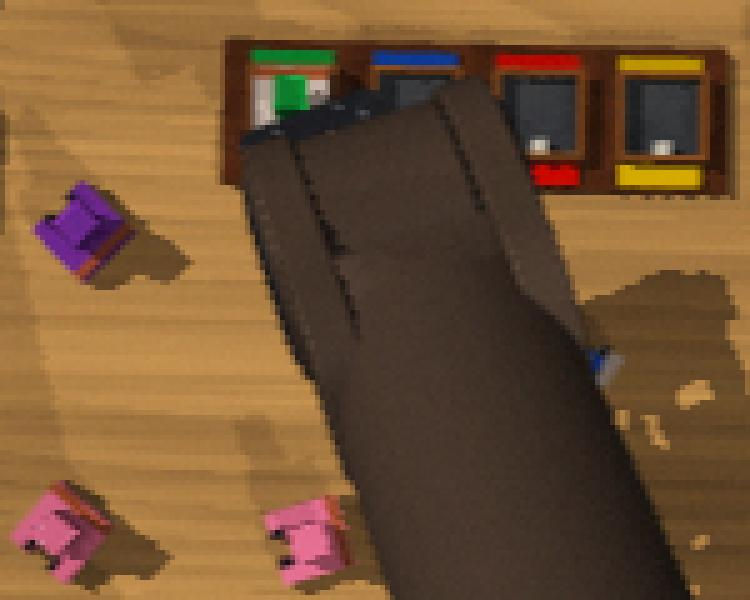

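apply_moves([
  {"fingers":0.4,"x":-9,"y":10,"z":-14,"rx":0,"ry":-1.2,"rz":0},
  {"fingers":0.4,"x":-9,"y":15,"z":-14,"rx":0,"ry":-1.2,"rz":0},
  {"fingers":0.4,"x":0,"y":20,"z":-1,"rx":0,"ry":0,"rz":0},
  {"fingers":0.4,"x":0,"y":15,"z":-1,"rx":0,"ry":0,"rz":0},
  {"fingers":0.4,"x":0,"y":0,"z":0,"rx":0,"ry":0,"rz":0},
])

```text
time_s: 24.98
ee_pos: [0.4783, -0.0458, 0.0904]
tool_rot: [-89.0, -0.2, -65.6]
wrist_force: [-0.0, 0.6, 0.6]
width: 0.0551
```

```bash
python3 -c "
from h import *
delta([.4714,-.05,.028],-65,0)
"
```

```text
t 24.98 pos [ 0.4783 -0.0458  0.0904] rpy [-89.   -0.2 -65.6] w 0.0551 F [-0.   0.6  0.6] q [ 30.  26. -39. 117.  24.  43.  -0.]
shift mm [ 0.7 62.3 -9.1] rot [-1.  -0.6  0.2] rows 1.5
```

apply_moves([
  {"fingers":0.4,"x":1,"y":4,"z":-9,"rx":-1,"ry":-0.6,"rz":0.2},
  {"fingers":0.4,"x":0,"y":14,"z":-2,"rx":0,"ry":0,"rz":0},
  {"fingers":0.4,"x":0,"y":15,"z":-2,"rx":0,"ry":0,"rz":0},
  {"fingers":0.4,"x":0,"y":14,"z":-1,"rx":0,"ry":0,"rz":0},
  {"fingers":0.4,"x":0,"y":5,"z":0,"rx":0,"ry":0,"rz":0},
  {"fingers":0.4,"x":0,"y":0,"z":0,"rx":0,"ry":0,"rz":0},
])

```text
time_s: 25.48
ee_pos: [0.4709, -0.0523, 0.0395]
tool_rot: [-89.9, -0.1, -65.1]
wrist_force: [0.1, 0.4, 0.9]
width: 0.0552
```

```bash
python3 -c "
from h import *
delta([.4714,-.05,.028],-65,0)
"
```

```text
t 25.48 pos [ 0.4709 -0.0523  0.0395] rpy [-89.9  -0.1 -65.1] w 0.0552 F [0.1 0.4 0.9] q [ 27.  31. -36. 120.  29.  38.  -4.]
shift mm [-1.8 11.5  1.4] rot [-0.1 -0.1  0.1] rows 0.3
```

apply_moves([
  {"fingers":0.4,"x":-1.8,"y":7,"z":1.4,"rx":0,"ry":0,"rz":0},
  {"fingers":0.4,"x":0,"y":6,"z":0,"rx":0,"ry":0,"rz":0},
  {"fingers":0.9,"x":0,"y":0,"z":0,"rx":0,"ry":0,"rz":0},
  {"fingers":0.9,"x":0,"y":0,"z":0,"rx":0,"ry":0,"rz":0},
  {"fingers":0.9,"x":0,"y":0,"z":0,"rx":0,"ry":0,"rz":0},
  {"fingers":0.9,"x":0,"y":0,"z":0,"rx":0,"ry":0,"rz":0},
  {"fingers":0.9,"x":0,"y":0,"z":0,"rx":0,"ry":0,"rz":0},
  {"fingers":0.9,"x":0,"y":0,"z":0,"rx":0,"ry":0,"rz":0},
], squeeze=8)

```text
time_s: 26.15
ee_pos: [0.4743, -0.0497, 0.0284]
tool_rot: [-89.7, -0.2, -65.2]
wrist_force: [-1.5, -0.2, 2.6]
width: 0.02
```

apply_moves([
  {"fingers":0.4,"x":0,"y":0,"z":0,"rx":0,"ry":0,"rz":0},
  {"fingers":0.4,"x":0,"y":0,"z":0,"rx":0,"ry":0,"rz":0},
  {"fingers":0.4,"x":0,"y":0,"z":0,"rx":0,"ry":0,"rz":0},
  {"fingers":0.4,"x":0,"y":0,"z":0,"rx":0,"ry":4,"rz":0},
  {"fingers":0.4,"x":0,"y":0,"z":0,"rx":0,"ry":7,"rz":0},
  {"fingers":0.4,"x":0,"y":0,"z":0,"rx":0,"ry":7,"rz":0},
  {"fingers":0.4,"x":0,"y":0,"z":0,"rx":0,"ry":7,"rz":0},
  {"fingers":0.4,"x":0,"y":0,"z":0,"rx":0,"ry":7,"rz":0},
])

```text
time_s: 26.82
ee_pos: [0.4746, -0.0501, 0.0288]
tool_rot: [-89.6, 0.0, -97.9]
wrist_force: [0.0, -1.1, -0.7]
width: 0.0547
```

apply_moves([
  {"fingers":0.4,"x":0,"y":0,"z":0,"rx":0,"ry":7,"rz":0},
  {"fingers":0.4,"x":0,"y":0,"z":0,"rx":0,"ry":7,"rz":0},
  {"fingers":0.4,"x":0,"y":0,"z":0,"rx":0,"ry":7,"rz":0},
  {"fingers":0.4,"x":0,"y":0,"z":0,"rx":0,"ry":7,"rz":0},
  {"fingers":0.4,"x":0,"y":0,"z":0,"rx":0,"ry":7,"rz":0},
  {"fingers":0.4,"x":0,"y":0,"z":0,"rx":0,"ry":7,"rz":0},
  {"fingers":0.4,"x":0,"y":0,"z":0,"rx":0,"ry":7,"rz":0},
  {"fingers":0.4,"x":0,"y":0,"z":0,"rx":0,"ry":7,"rz":0},
])

```text
time_s: 27.48
ee_pos: [0.4753, -0.0496, 0.0293]
tool_rot: [-89.8, 0.5, -155.2]
wrist_force: [0.5, 0.8, 0.2]
width: 0.0552
```

```bash
python3 -c "
from h import *
delta([.4714,-.05,.028],-155,0)
s=grab('side','s7'); crop(s,200,140,140,100,5,'d2')
"
```

```text
t 27.48 pos [ 0.4753 -0.0496  0.0293] rpy [ -89.8    0.5 -155.2] w 0.0552 F [0.5 0.8 0.2] q [  8.  28. -11. 122.  10.  31. -75.]
shift mm [ 3.7  1.2 -1.3] rot [-0.2 -0.2 -0.5] rows 0.1
```

View pics/d2.png

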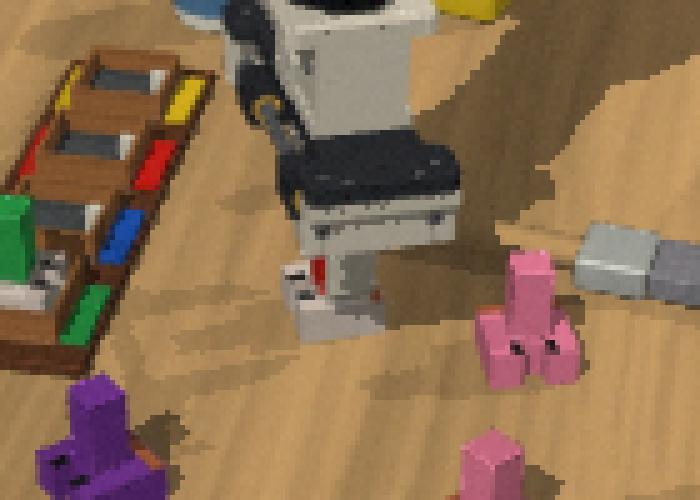

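apply_moves([
  {"fingers":0.4,"x":0.9,"y":2,"z":-1,"rx":-0.2,"ry":0,"rz":-0.5},
  {"fingers":0.4,"x":0,"y":0,"z":0,"rx":0,"ry":0,"rz":0},
  {"fingers":0.9,"x":0,"y":0,"z":0,"rx":0,"ry":0,"rz":0},
  {"fingers":0.9,"x":0,"y":0,"z":0,"rx":0,"ry":0,"rz":0},
  {"fingers":0.9,"x":0,"y":0,"z":0,"rx":0,"ry":0,"rz":0},
  {"fingers":0.9,"x":0,"y":0,"z":0,"rx":0,"ry":0,"rz":0},
  {"fingers":0.9,"x":0,"y":0,"z":0,"rx":0,"ry":0,"rz":0},
  {"fingers":0.9,"x":0,"y":0,"z":0,"rx":0,"ry":0,"rz":0},
], squeeze=20)

```text
time_s: 28.2
ee_pos: [0.4741, -0.0487, 0.027]
tool_rot: [-90.1, -0.1, -154.8]
wrist_force: [0.4, -0.5, -0.4]
width: 0.0199
```

```bash
python3 -c "
from h import *
delta([.4743,-.0497,.028],-155,0)
"
```

```text
t 28.2 pos [ 0.4741 -0.0487  0.027 ] rpy [-9.010e+01 -1.000e-01 -1.548e+02] w 0.0199 F [ 0.4 -0.5 -0.4] q [  8.  28. -11. 121.  10.  31. -75.]
shift mm [ 0.3 -1.   1. ] rot [0.1 0.2 0.1] rows 0.0
```

apply_moves([
  {"fingers":0.9,"x":0,"y":-12,"z":0,"rx":0,"ry":0,"rz":0},
  {"fingers":0.9,"x":0,"y":-22,"z":0,"rx":0,"ry":0,"rz":0},
  {"fingers":0.9,"x":0,"y":-30,"z":0,"rx":0,"ry":0,"rz":0},
  {"fingers":0.9,"x":0,"y":-30,"z":0,"rx":0,"ry":-3,"rz":0},
  {"fingers":0.9,"x":0,"y":-15,"z":0,"rx":0,"ry":-7,"rz":0},
  {"fingers":0.9,"x":0,"y":0,"z":0,"rx":0,"ry":-7,"rz":0},
  {"fingers":0.9,"x":0,"y":0,"z":0,"rx":0,"ry":-7,"rz":0},
  {"fingers":0.9,"x":0,"y":0,"z":0,"rx":0,"ry":-7,"rz":0},
])

```text
time_s: 28.87
ee_pos: [0.4724, -0.0489, 0.1406]
tool_rot: [-90.2, -0.2, -123.0]
wrist_force: [0.2, 0.1, -1.7]
width: 0.0201
```

apply_moves([
  {"fingers":0.9,"x":0,"y":0,"z":0,"rx":0,"ry":-7,"rz":0},
  {"fingers":0.9,"x":0,"y":0,"z":0,"rx":0,"ry":-7,"rz":0},
  {"fingers":0.9,"x":0,"y":0,"z":0,"rx":0,"ry":-7,"rz":0},
  {"fingers":0.9,"x":0,"y":0,"z":0,"rx":0,"ry":-7,"rz":0},
  {"fingers":0.9,"x":0,"y":0,"z":0,"rx":0,"ry":-7,"rz":0},
  {"fingers":0.9,"x":0,"y":0,"z":0,"rx":0,"ry":-7,"rz":0},
  {"fingers":0.9,"x":0,"y":0,"z":0,"rx":0,"ry":-7,"rz":0},
  {"fingers":0.9,"x":0,"y":0,"z":0,"rx":0,"ry":-7,"rz":0},
])

```text
time_s: 29.53
ee_pos: [0.4704, -0.0498, 0.1403]
tool_rot: [-90.4, 0.1, -65.7]
wrist_force: [0.5, -0.3, -1.3]
width: 0.0196
```

apply_moves([
  {"fingers":0.9,"x":0,"y":0,"z":0,"rx":0,"ry":-7,"rz":0},
  {"fingers":0.9,"x":0,"y":0,"z":0,"rx":0,"ry":-7,"rz":0},
  {"fingers":0.9,"x":0,"y":0,"z":0,"rx":0,"ry":-7,"rz":0},
  {"fingers":0.9,"x":0,"y":0,"z":0,"rx":0,"ry":-7,"rz":0},
  {"fingers":0.9,"x":0,"y":0,"z":0,"rx":0,"ry":-7,"rz":0},
  {"fingers":0.9,"x":0,"y":0,"z":0,"rx":0,"ry":-7,"rz":0},
  {"fingers":0.9,"x":0,"y":0,"z":0,"rx":0,"ry":-7,"rz":0},
  {"fingers":0.9,"x":0,"y":0,"z":0,"rx":0,"ry":-7,"rz":0},
])

```text
time_s: 30.2
ee_pos: [0.4678, -0.0512, 0.1392]
tool_rot: [-90.2, 0.5, -8.4]
wrist_force: [0.4, -0.5, -1.8]
width: 0.0201
```

```bash
python3 -c "
from h import *
delta([.6332,-.1585,.12],0.55,0)
"
```

```text
t 30.2 pos [ 0.4678 -0.0512  0.1392] rpy [-90.2   0.5  -8.4] w 0.0201 F [ 0.4 -0.5 -1.8] q [ 36.  24. -47. 114.  22.  52.  59.]
shift mm [179.5  17.9 -81.8] rot [ 0.2 -9.  -0.6] rows 4.8
```

apply_moves([
  {"fingers":0.9,"x":25,"y":0,"z":-10,"rx":0,"ry":-3,"rz":0},
  {"fingers":0.9,"x":32,"y":0,"z":-18,"rx":0,"ry":-3,"rz":0},
  {"fingers":0.9,"x":32,"y":0,"z":-18,"rx":0,"ry":-3,"rz":0},
  {"fingers":0.9,"x":32,"y":0,"z":-19,"rx":0,"ry":0,"rz":0},
  {"fingers":0.9,"x":30,"y":5,"z":-18,"rx":0,"ry":0,"rz":0},
  {"fingers":0.9,"x":8,"y":10,"z":-10,"rx":0,"ry":0,"rz":0},
  {"fingers":0.9,"x":0,"y":0,"z":0,"rx":0,"ry":0,"rz":0},
])

```text
time_s: 30.78
ee_pos: [0.6264, -0.1562, 0.1195]
tool_rot: [-90.4, 0.9, 1.7]
wrist_force: [-1.1, -1.0, -1.1]
width: 0.02
```

```bash
python3 -c "
from h import *
delta([.6332,-.1585,.07],0.55,0)
"
```

```text
t 30.78 pos [ 0.6264 -0.1562  0.1195] rpy [-90.4   0.9   1.7] w 0.02 F [-1.1 -1.  -1.1] q [ 36.  40. -43.  91.  30.  63.  76.]
shift mm [ 7.5 49.4 -2.1] rot [ 0.4  1.1 -0.9] rows 1.2
```

apply_moves([
  {"fingers":0.9,"x":7,"y":8,"z":-2,"rx":0.4,"ry":1.1,"rz":-0.9},
  {"fingers":0.9,"x":0,"y":12,"z":0,"rx":0,"ry":0,"rz":0},
  {"fingers":0.9,"x":0,"y":12,"z":0,"rx":0,"ry":0,"rz":0},
  {"fingers":0.9,"x":0,"y":10,"z":0,"rx":0,"ry":0,"rz":0},
  {"fingers":0.9,"x":0,"y":0,"z":0,"rx":0,"ry":0,"rz":0},
])

```text
time_s: 31.2
ee_pos: [0.6304, -0.1567, 0.0734]
tool_rot: [-89.9, 0.2, 0.6]
wrist_force: [-0.7, -0.7, -1.5]
width: 0.0199
```

```bash
python3 -c "
from h import *
delta([.6332,-.1585,.058],0.55,0)
"
```

```text
t 31.2 pos [ 0.6304 -0.1567  0.0734] rpy [-89.9   0.2   0.6] w 0.0199 F [-0.7 -0.7 -1.5] q [ 35.  43. -41.  93.  32.  57.  74.]
shift mm [ 2.8 15.4 -1.9] rot [-0.1  0.1 -0.2] rows 0.4
```

apply_moves([
  {"fingers":0.9,"x":3,"y":4,"z":-2,"rx":0,"ry":0,"rz":-0.2},
  {"fingers":0.9,"x":0.5,"y":5,"z":0,"rx":0,"ry":0,"rz":0},
  {"fingers":0.9,"x":0,"y":5,"z":0,"rx":0,"ry":0,"rz":0},
  {"fingers":0.9,"x":0,"y":0,"z":0,"rx":0,"ry":0,"rz":0},
])

```text
time_s: 31.53
ee_pos: [0.6332, -0.1572, 0.0585]
tool_rot: [-89.9, 0.0, 0.8]
wrist_force: [-1.6, 0.2, -0.9]
width: 0.0199
```

```bash
python3 -c "
from h import *
delta([.6332,-.1585,.046],0.55,0)
s=grab('side','s7'); crop(s,170,130,80,70,9,'d2')
"
```

```text
t 31.53 pos [ 0.6332 -0.1572  0.0585] rpy [-89.9   0.    0.8] w 0.0199 F [-1.6  0.2 -0.9] q [ 35.  44. -41.  93.  33.  56.  73.]
shift mm [-0.  12.5 -1.3] rot [-0.1  0.3 -0. ] rows 0.3
```

View pics/d2.png

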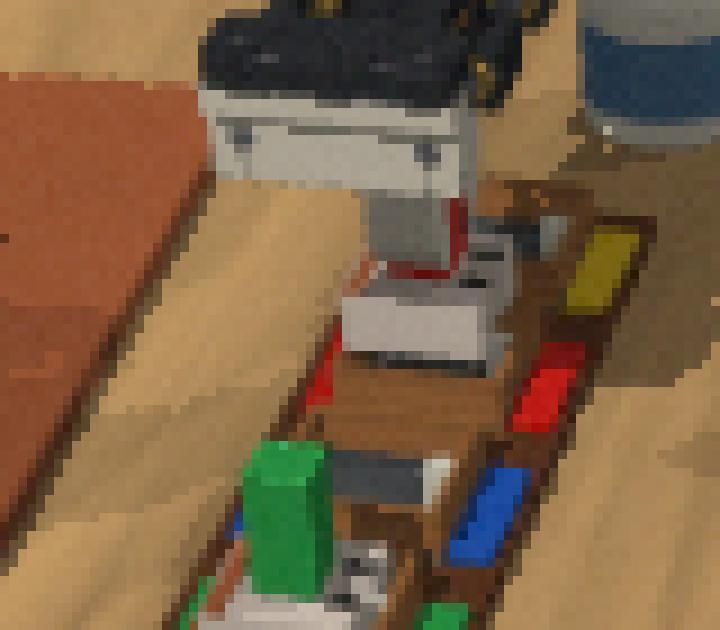

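Well aligned; continue down in small steps.

apply_moves([
  {"fingers":0.9,"x":0,"y":3,"z":-1.3,"rx":-0.1,"ry":0.3,"rz":0},
  {"fingers":0.9,"x":0.2,"y":3,"z":0,"rx":0,"ry":0,"rz":0},
  {"fingers":0.9,"x":0.2,"y":3,"z":0,"rx":0,"ry":0,"rz":0},
  {"fingers":0.9,"x":0,"y":2,"z":0,"rx":0,"ry":0,"rz":0},
  {"fingers":0.9,"x":0,"y":0,"z":0,"rx":0,"ry":0,"rz":0},
])

```text
time_s: 32.0
ee_pos: [0.635, -0.1583, 0.0523]
tool_rot: [-90.2, -0.1, 0.5]
wrist_force: [-0.1, 0.1, -1.1]
width: 0.0196
```

```bash
python3 -c "
from h import *
delta([.6332,-.1585,.039],0.55,0)
"
```

```text
t 32.0 pos [ 0.635  -0.1583  0.0523] rpy [-90.2  -0.1   0.5] w 0.0196 F [-0.1  0.1 -1.1] q [ 34.  44. -40.  93.  33.  55.  73.]
shift mm [-1.8 13.3 -0.1] rot [ 0.2 -0.1  0.1] rows 0.3
```

apply_moves([
  {"fingers":0.9,"x":-1.8,"y":0,"z":0,"rx":0.2,"ry":0,"rz":0},
  {"fingers":0.9,"x":0,"y":2,"z":0,"rx":0,"ry":0,"rz":0},
  {"fingers":0.9,"x":0,"y":2,"z":0,"rx":0,"ry":0,"rz":0},
])

```text
time_s: 32.25
ee_pos: [0.6337, -0.1584, 0.0488]
tool_rot: [-90.0, -0.3, 0.5]
wrist_force: [0.0, -0.4, -0.2]
width: 0.0203
```

```bash
python3 -c "
from h import *
delta([.6332,-.1585,.039],0.55,0)
s=grab('side','s7'); crop(s,170,130,80,70,9,'d2')
"
```

```text
t 32.25 pos [ 0.6337 -0.1584  0.0488] rpy [-90.   -0.3   0.5] w 0.0203 F [ 0.  -0.4 -0.2] q [ 35.  44. -40.  94.  33.  55.  73.]
shift mm [-0.5  9.8 -0.1] rot [-0.  -0.1  0.3] rows 0.2
```

View pics/d2.png

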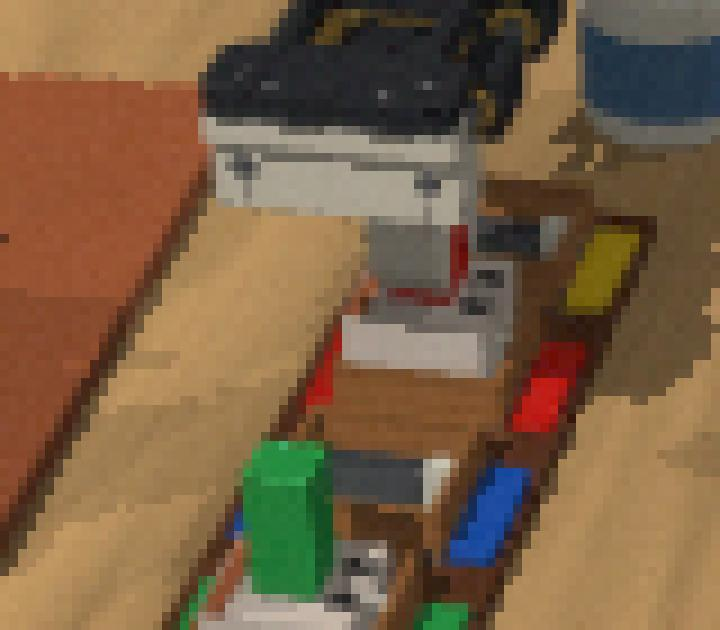

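Now moving in (below the wall-top height). Continue.

apply_moves([
  {"fingers":0.9,"x":-0.5,"y":2.5,"z":0,"rx":0,"ry":0,"rz":0.3},
  {"fingers":0.9,"x":0,"y":2.5,"z":0,"rx":0,"ry":0,"rz":0},
  {"fingers":0.9,"x":0,"y":2.5,"z":0,"rx":0,"ry":0,"rz":0},
  {"fingers":0.9,"x":0,"y":2.5,"z":0,"rx":0,"ry":0,"rz":0},
  {"fingers":0.9,"x":0,"y":2,"z":0,"rx":0,"ry":0,"rz":0},
])

```text
time_s: 32.72
ee_pos: [0.6341, -0.1586, 0.0373]
tool_rot: [-90.0, 0.0, 0.4]
wrist_force: [-9.3, -1.3, 26.6]
width: 0.0197
```

```bash
python3 -c "
from h import *
delta([.6332,-.1585,.039],0.55,0)
s=grab('side','s7'); crop(s,170,130,80,70,9,'d2')
"
```

```text
t 32.72 pos [ 0.6341 -0.1586  0.0373] rpy [-90.    0.    0.4] w 0.0197 F [-9.3 -1.3 26.6] q [ 34.  45. -40.  94.  34.  54.  72.]
shift mm [-0.9 -1.7  0.1] rot [ 0.  -0.1 -0. ] rows 0.0
```

View pics/d2.png

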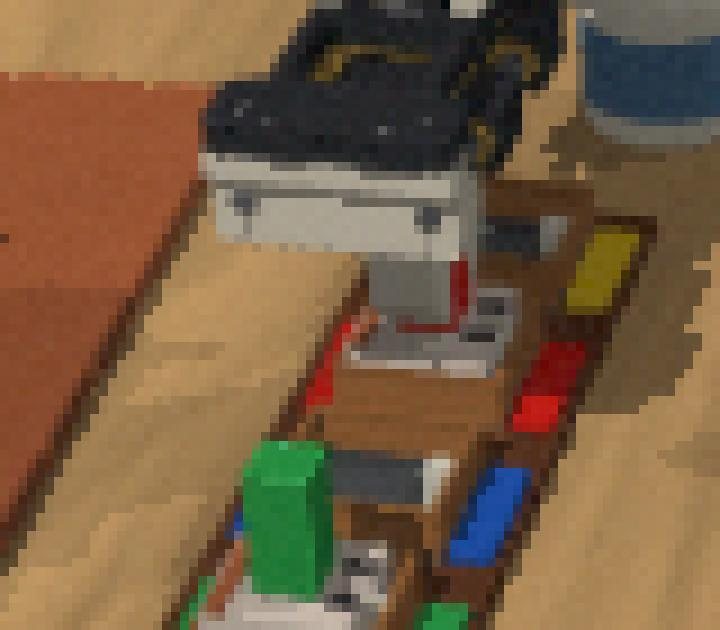

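apply_moves([
  {"fingers":0.9,"x":0,"y":0,"z":0,"rx":0,"ry":0,"rz":0},
  {"fingers":0.55,"x":0,"y":0,"z":0,"rx":0,"ry":0,"rz":0},
  {"fingers":0.5,"x":0,"y":0,"z":0,"rx":0,"ry":0,"rz":0},
  {"fingers":0.5,"x":0,"y":0,"z":0,"rx":0,"ry":0,"rz":0},
  {"fingers":0.5,"x":0,"y":-5,"z":0,"rx":0,"ry":0,"rz":0},
  {"fingers":0.5,"x":0,"y":-15,"z":0,"rx":0,"ry":0,"rz":0},
  {"fingers":0.5,"x":0,"y":-25,"z":0,"rx":0,"ry":0,"rz":0},
  {"fingers":0.5,"x":0,"y":-30,"z":0,"rx":0,"ry":0,"rz":0},
])

```text
time_s: 33.43
ee_pos: [0.6304, -0.1581, 0.1096]
tool_rot: [-89.9, 0.6, 0.5]
wrist_force: [0.8, -0.1, 0.2]
width: 0.0459
```

apply_moves([
  {"fingers":0.4,"x":-20,"y":-20,"z":0,"rx":0,"ry":0,"rz":0},
  {"fingers":0.4,"x":-30,"y":-5,"z":-4,"rx":0,"ry":0,"rz":0},
  {"fingers":0.4,"x":-30,"y":0,"z":-5,"rx":0,"ry":0,"rz":0},
  {"fingers":0.4,"x":-30,"y":0,"z":-6,"rx":0,"ry":0,"rz":0},
  {"fingers":0.4,"x":-25,"y":0,"z":-6,"rx":0,"ry":4,"rz":0},
  {"fingers":0.4,"x":-10,"y":0,"z":-2,"rx":0,"ry":7,"rz":0},
  {"fingers":0.4,"x":0,"y":0,"z":0,"rx":0,"ry":7,"rz":0},
  {"fingers":0.4,"x":0,"y":0,"z":0,"rx":0,"ry":7,"rz":0},
])

```text
time_s: 34.1
ee_pos: [0.4848, -0.1804, 0.1521]
tool_rot: [-89.9, -0.4, -24.9]
wrist_force: [-0.6, 0.6, -0.2]
width: 0.0552
```

apply_moves([
  {"fingers":0.4,"x":0,"y":0,"z":0,"rx":0,"ry":7,"rz":0},
  {"fingers":0.4,"x":0,"y":0,"z":0,"rx":0,"ry":7,"rz":0},
  {"fingers":0.4,"x":0,"y":0,"z":0,"rx":0,"ry":7,"rz":0},
  {"fingers":0.4,"x":0,"y":0,"z":0,"rx":0,"ry":7,"rz":0},
  {"fingers":0.4,"x":0,"y":0,"z":0,"rx":0,"ry":7,"rz":0},
  {"fingers":0.4,"x":0,"y":0,"z":0,"rx":0,"ry":7,"rz":0},
  {"fingers":0.4,"x":0,"y":0,"z":0,"rx":0,"ry":7,"rz":0},
  {"fingers":0.4,"x":0,"y":0,"z":0,"rx":0,"ry":7,"rz":0},
])

```text
time_s: 34.77
ee_pos: [0.4863, -0.1789, 0.1627]
tool_rot: [-89.2, -0.4, -82.1]
wrist_force: [-0.2, 0.5, -0.0]
width: 0.0551
```

```bash
python3 -c "
from h import *
delta([.481,-.185,.09],-123.5,0)
s,t=grab('side','s8'),grab('top','t8'); crop(s,170,120,190,120,4,'d2');crop(t,195,120,150,120,5,'d1')
"
```

```text
t 34.77 pos [ 0.4863 -0.1789  0.1627] rpy [-89.2  -0.4 -82.1] w 0.0551 F [-0.2  0.5 -0. ] q [ 37.  21. -29. 109.  13.  52.  10.]
shift mm [ 4.9 72.6 -7.2] rot [-0.9 41.4  0.1] rows 5.8
```

View pics/d2.png

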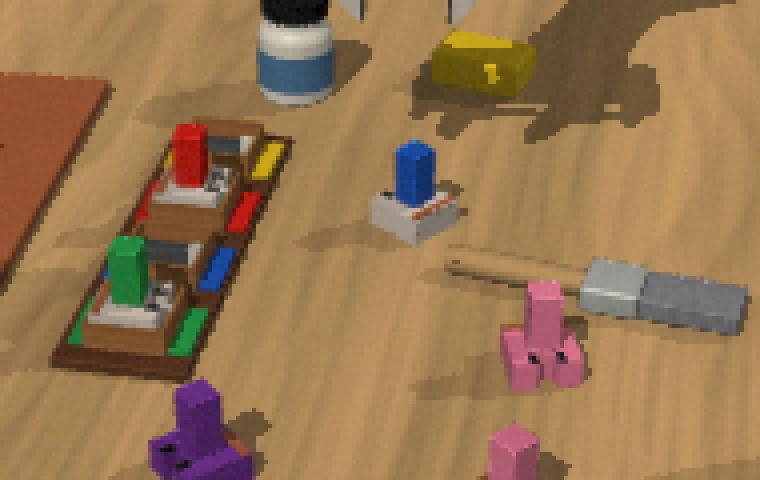

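View pics/d1.png

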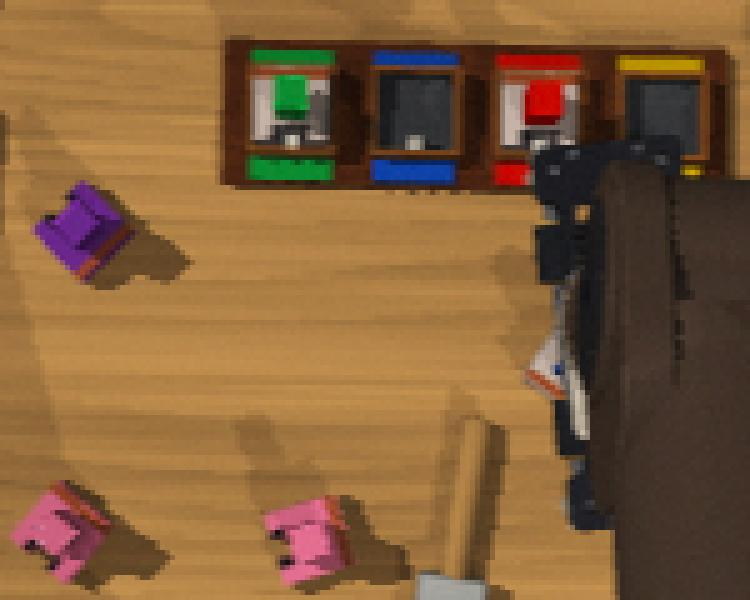

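apply_moves([
  {"fingers":0.4,"x":0,"y":0,"z":0,"rx":-0.5,"ry":7,"rz":0},
  {"fingers":0.4,"x":0,"y":0,"z":0,"rx":-0.4,"ry":7,"rz":0},
  {"fingers":0.4,"x":0,"y":0,"z":0,"rx":0,"ry":7,"rz":0},
  {"fingers":0.4,"x":0,"y":5,"z":0,"rx":0,"ry":7,"rz":0},
  {"fingers":0.4,"x":0,"y":15,"z":0,"rx":0,"ry":7,"rz":0},
  {"fingers":0.4,"x":0,"y":25,"z":0,"rx":0,"ry":6,"rz":0},
  {"fingers":0.4,"x":0,"y":20,"z":0,"rx":0,"ry":0,"rz":0},
  {"fingers":0.4,"x":0,"y":0,"z":0,"rx":0,"ry":0,"rz":0},
])

```text
time_s: 35.53
ee_pos: [0.4899, -0.1779, 0.1026]
tool_rot: [-89.4, -0.1, -122.3]
wrist_force: [-0.2, -0.3, -0.3]
width: 0.0551
```

```bash
python3 -c "
from h import *
delta([.481,-.185,.028],-123.5,0)
"
```

```text
t 35.53 pos [ 0.4899 -0.1779  0.1026] rpy [-8.940e+01 -1.000e-01 -1.223e+02] w 0.0551 F [-0.2 -0.3 -0.3] q [ 28.  25. -18. 112.  11.  44. -29.]
shift mm [10.7 74.5 -4.6] rot [-0.6  1.2  0.1] rows 1.8
```

apply_moves([
  {"fingers":0.4,"x":11,"y":4,"z":-5,"rx":-0.6,"ry":1.2,"rz":0},
  {"fingers":0.4,"x":0.8,"y":16,"z":-1.3,"rx":0,"ry":0,"rz":0},
  {"fingers":0.4,"x":0.8,"y":18,"z":-1.3,"rx":0,"ry":0,"rz":0},
  {"fingers":0.4,"x":0.8,"y":18,"z":-1.3,"rx":0,"ry":0,"rz":0},
  {"fingers":0.4,"x":0.5,"y":5,"z":-1,"rx":0,"ry":0,"rz":0},
  {"fingers":0.4,"x":0,"y":0,"z":0,"rx":0,"ry":0,"rz":0},
])

```text
time_s: 36.03
ee_pos: [0.4738, -0.1876, 0.0454]
tool_rot: [-89.8, 0.0, -122.8]
wrist_force: [-0.6, 0.5, -0.1]
width: 0.0551
```

```bash
python3 -c "
from h import *
delta([.481,-.185,.028],-123.5,0)
"
```

```text
t 36.03 pos [ 0.4738 -0.1876  0.0454] rpy [ -89.8    0.  -122.8] w 0.0551 F [-0.6  0.5 -0.1] q [ 28.  29. -17. 116.  14.  37. -30.]
shift mm [-6.1 17.4  4.6] rot [-0.2  0.7 -0. ] rows 0.5
```

apply_moves([
  {"fingers":0.4,"x":-6,"y":5,"z":4.5,"rx":-0.2,"ry":0.7,"rz":0},
  {"fingers":0.4,"x":0,"y":7,"z":0,"rx":0,"ry":0,"rz":0},
  {"fingers":0.4,"x":0,"y":5,"z":0,"rx":0,"ry":0,"rz":0},
  {"fingers":0.4,"x":0,"y":0,"z":0,"rx":0,"ry":0,"rz":0},
])

```text
time_s: 36.37
ee_pos: [0.4836, -0.1862, 0.0307]
tool_rot: [-89.8, 0.1, -123.5]
wrist_force: [-0.3, 0.4, 0.2]
width: 0.0549
```

```bash
python3 -c "
from h import *
delta([.481,-.185,.028],-123.5,0)
s=grab('side','s7'); crop(s,200,120,140,100,5,'d2')
"
```

```text
t 36.37 pos [ 0.4836 -0.1862  0.0307] rpy [-8.980e+01  1.000e-01 -1.235e+02] w 0.0549 F [-0.3  0.4  0.2] q [ 27.  31. -16. 115.  14.  35. -32.]
shift mm [ 0.4  2.7 -2.9] rot [-0.2 -0.  -0.1] rows 0.1
```

View pics/d2.png

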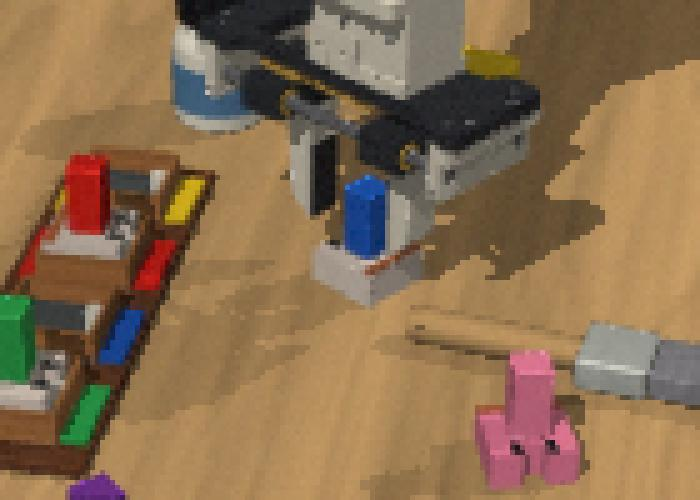

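apply_moves([
  {"fingers":0.4,"x":0,"y":2,"z":-2.9,"rx":0,"ry":0,"rz":0},
  {"fingers":0.4,"x":0,"y":0,"z":0,"rx":0,"ry":0,"rz":0},
  {"fingers":0.9,"x":0,"y":0,"z":0,"rx":0,"ry":0,"rz":0},
  {"fingers":0.9,"x":0,"y":0,"z":0,"rx":0,"ry":0,"rz":0},
  {"fingers":0.9,"x":0,"y":0,"z":0,"rx":0,"ry":0,"rz":0},
  {"fingers":0.9,"x":0,"y":0,"z":0,"rx":0,"ry":0,"rz":0},
  {"fingers":0.9,"x":0,"y":0,"z":0,"rx":0,"ry":0,"rz":0},
  {"fingers":0.9,"x":0,"y":0,"z":0,"rx":0,"ry":0,"rz":0},
], squeeze=8)

```text
time_s: 37.08
ee_pos: [0.4814, -0.1843, 0.0299]
tool_rot: [-89.7, 0.1, -123.5]
wrist_force: [-0.4, 0.7, 2.5]
width: 0.0199
```

apply_moves([
  {"fingers":0.4,"x":0,"y":0,"z":0,"rx":0,"ry":0,"rz":0},
  {"fingers":0.4,"x":0,"y":0,"z":0,"rx":0,"ry":0,"rz":0},
  {"fingers":0.4,"x":0,"y":0,"z":0,"rx":0,"ry":0,"rz":0},
  {"fingers":0.4,"x":0,"y":0,"z":0,"rx":0,"ry":-4,"rz":0},
  {"fingers":0.4,"x":0,"y":0,"z":0,"rx":0,"ry":-7,"rz":0},
  {"fingers":0.4,"x":0,"y":0,"z":0,"rx":0,"ry":-7,"rz":0},
  {"fingers":0.4,"x":0,"y":0,"z":0,"rx":0,"ry":-7,"rz":0},
  {"fingers":0.4,"x":0,"y":0,"z":0,"rx":0,"ry":-7,"rz":0},
])

```text
time_s: 37.75
ee_pos: [0.4818, -0.1843, 0.0301]
tool_rot: [-89.7, -0.1, -90.7]
wrist_force: [-0.5, 0.4, 0.3]
width: 0.0554
```

apply_moves([
  {"fingers":0.4,"x":0,"y":0,"z":0,"rx":0,"ry":-7,"rz":0},
  {"fingers":0.4,"x":0,"y":0,"z":0,"rx":0,"ry":-7,"rz":0},
  {"fingers":0.4,"x":0,"y":0,"z":0,"rx":0,"ry":-7,"rz":0},
  {"fingers":0.4,"x":0,"y":0,"z":0,"rx":0,"ry":-7,"rz":0},
  {"fingers":0.4,"x":0,"y":0,"z":0,"rx":0,"ry":-7,"rz":0},
  {"fingers":0.4,"x":0,"y":0,"z":0,"rx":0,"ry":-7,"rz":0},
  {"fingers":0.4,"x":0,"y":0,"z":0,"rx":0,"ry":-7,"rz":0},
  {"fingers":0.4,"x":0,"y":0,"z":0,"rx":0,"ry":-7,"rz":0},
])

```text
time_s: 38.42
ee_pos: [0.482, -0.1851, 0.0303]
tool_rot: [-90.0, -0.4, -33.4]
wrist_force: [-0.7, -0.3, -0.5]
width: 0.055
```

```bash
python3 -c "
from h import *
delta([.481,-.185,.028],-33.5,0)
s=grab('side','s7'); crop(s,200,120,140,100,5,'d2')
"
```

```text
t 38.42 pos [ 0.482  -0.1851  0.0303] rpy [-90.   -0.4 -33.4] w 0.055 F [-0.7 -0.3 -0.5] q [ 44.  36. -40. 115.  34.  42.  39.]
shift mm [-0.9  2.3 -0.4] rot [-0.   0.1  0.4] rows 0.1
```

View pics/d2.png

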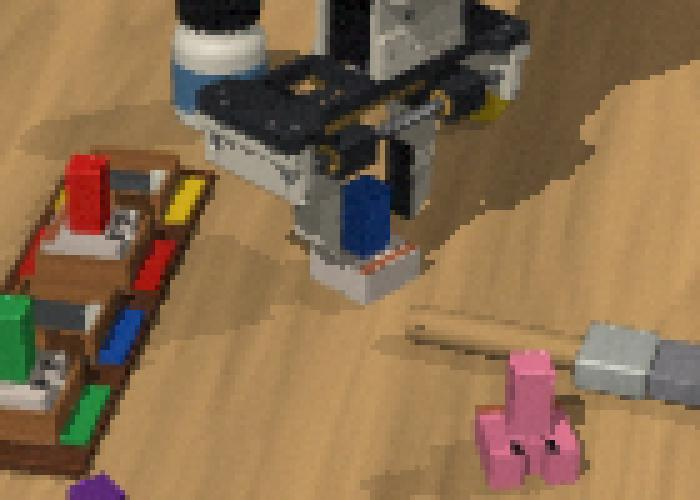

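apply_moves([
  {"fingers":0.4,"x":-0.9,"y":2.5,"z":0,"rx":0,"ry":0,"rz":0.4},
  {"fingers":0.4,"x":0,"y":0,"z":0,"rx":0,"ry":0,"rz":0},
  {"fingers":0.9,"x":0,"y":0,"z":0,"rx":0,"ry":0,"rz":0},
  {"fingers":0.9,"x":0,"y":0,"z":0,"rx":0,"ry":0,"rz":0},
  {"fingers":0.9,"x":0,"y":0,"z":0,"rx":0,"ry":0,"rz":0},
  {"fingers":0.9,"x":0,"y":0,"z":0,"rx":0,"ry":0,"rz":0},
  {"fingers":0.9,"x":0,"y":0,"z":0,"rx":0,"ry":0,"rz":0},
  {"fingers":0.9,"x":0,"y":0,"z":0,"rx":0,"ry":0,"rz":0},
], squeeze=20)

```text
time_s: 39.13
ee_pos: [0.481, -0.185, 0.0273]
tool_rot: [-90.0, 0.1, -33.8]
wrist_force: [0.6, 0.2, 0.5]
width: 0.0196
```

apply_moves([
  {"fingers":0.9,"x":0,"y":-12,"z":0,"rx":0,"ry":0,"rz":0},
  {"fingers":0.9,"x":0,"y":-22,"z":0,"rx":0,"ry":0,"rz":0},
  {"fingers":0.9,"x":0,"y":-30,"z":0,"rx":0,"ry":0,"rz":0},
  {"fingers":0.9,"x":0,"y":-30,"z":0,"rx":0,"ry":3,"rz":0},
  {"fingers":0.9,"x":0,"y":-15,"z":0,"rx":0,"ry":7,"rz":0},
  {"fingers":0.9,"x":0,"y":0,"z":0,"rx":0,"ry":7,"rz":0},
  {"fingers":0.9,"x":0,"y":0,"z":0,"rx":0,"ry":7,"rz":0},
  {"fingers":0.9,"x":0,"y":0,"z":0,"rx":0,"ry":7,"rz":0},
])

```text
time_s: 39.8
ee_pos: [0.4804, -0.1828, 0.1469]
tool_rot: [-90.0, 0.2, -65.4]
wrist_force: [0.0, 1.3, -1.0]
width: 0.0195
```

apply_moves([
  {"fingers":0.9,"x":0,"y":0,"z":0,"rx":0,"ry":7,"rz":0},
  {"fingers":0.9,"x":0,"y":0,"z":0,"rx":0,"ry":7,"rz":0},
  {"fingers":0.9,"x":0,"y":0,"z":0,"rx":0,"ry":7,"rz":0},
  {"fingers":0.9,"x":0,"y":0,"z":0,"rx":0,"ry":7,"rz":0},
  {"fingers":0.9,"x":0,"y":0,"z":0,"rx":0,"ry":7,"rz":0},
  {"fingers":0.9,"x":0,"y":0,"z":0,"rx":0,"ry":7,"rz":0},
  {"fingers":0.9,"x":0,"y":0,"z":0,"rx":0,"ry":7,"rz":0},
  {"fingers":0.9,"x":0,"y":0,"z":0,"rx":0,"ry":7,"rz":0},
])

```text
time_s: 40.47
ee_pos: [0.4806, -0.1797, 0.1551]
tool_rot: [-90.0, 0.4, -122.7]
wrist_force: [-0.9, 0.1, -0.9]
width: 0.0198
```

apply_moves([
  {"fingers":0.9,"x":0,"y":0,"z":0,"rx":0,"ry":7,"rz":0},
  {"fingers":0.9,"x":0,"y":0,"z":0,"rx":0,"ry":7,"rz":0},
  {"fingers":0.9,"x":0,"y":0,"z":0,"rx":0,"ry":7,"rz":0},
  {"fingers":0.9,"x":0,"y":0,"z":0,"rx":0,"ry":7,"rz":0},
  {"fingers":0.9,"x":0,"y":0,"z":0,"rx":0,"ry":7,"rz":0},
  {"fingers":0.9,"x":0,"y":0,"z":0,"rx":0,"ry":7,"rz":0},
  {"fingers":0.9,"x":0,"y":0,"z":0,"rx":0,"ry":7,"rz":0},
])

```text
time_s: 41.05
ee_pos: [0.4806, -0.1758, 0.1613]
tool_rot: [-90.5, 0.6, -172.8]
wrist_force: [-0.8, -0.1, -0.4]
width: 0.0196
```

```bash
python3 -c "
from h import *
delta([.6327,-.0837,.12],-179.45,0)
"
```

```text
t 41.05 pos [ 0.4806 -0.1758  0.1613] rpy [ -90.5    0.6 -172.8] w 0.0196 F [-0.8 -0.1 -0.4] q [ 26.  19. -15. 110.   5.  51. -74.]
shift mm [-162.1   43.6  -71.9] rot [ 0.6  6.6 -0.5] rows 4.4
```

apply_moves([
  {"fingers":0.9,"x":-25,"y":0,"z":-10,"rx":0.2,"ry":2,"rz":0},
  {"fingers":0.9,"x":-32,"y":0,"z":-15,"rx":0.2,"ry":2,"rz":0},
  {"fingers":0.9,"x":-32,"y":0,"z":-15,"rx":0.2,"ry":2,"rz":0},
  {"fingers":0.9,"x":-32,"y":5,"z":-15,"rx":0,"ry":0,"rz":0},
  {"fingers":0.9,"x":-25,"y":12,"z":-12,"rx":0,"ry":0,"rz":0},
  {"fingers":0.9,"x":-8,"y":12,"z":-3,"rx":0,"ry":0,"rz":0},
  {"fingers":0.9,"x":0,"y":0,"z":0,"rx":0,"ry":0,"rz":0},
])

```text
time_s: 41.63
ee_pos: [0.6355, -0.0924, 0.1395]
tool_rot: [-90.3, 0.7, -179.8]
wrist_force: [-0.7, 0.1, -1.4]
width: 0.0196
```

```bash
python3 -c "
from h import *
delta([.633,-.0837,.075],-179.45,0)
"
```

```text
t 41.63 pos [ 0.6355 -0.0924  0.1395] rpy [ -90.3    0.7 -179.8] w 0.0196 F [-0.7  0.1 -1.4] q [ 12.  31. -13.  93.   8.  56. -93.]
shift mm [ 3.3 64.5 -8.4] rot [ 0.3 -0.3 -0.7] rows 1.6
```

apply_moves([
  {"fingers":0.9,"x":3,"y":8,"z":-8.5,"rx":0.3,"ry":-0.3,"rz":-0.7},
  {"fingers":0.9,"x":0.3,"y":14,"z":0,"rx":0,"ry":0,"rz":0},
  {"fingers":0.9,"x":0.3,"y":16,"z":0,"rx":0,"ry":0,"rz":0},
  {"fingers":0.9,"x":0.3,"y":14,"z":0,"rx":0,"ry":0,"rz":0},
  {"fingers":0.9,"x":0,"y":6,"z":0,"rx":0,"ry":0,"rz":0},
  {"fingers":0.9,"x":0,"y":0,"z":0,"rx":0,"ry":0,"rz":0},
])

```text
time_s: 42.13
ee_pos: [0.6252, -0.0832, 0.0815]
tool_rot: [-90.0, -0.3, -179.4]
wrist_force: [-0.8, -0.0, -0.4]
width: 0.0196
```

```bash
python3 -c "
from h import *
delta([.633,-.0837,.06],-179.45,0)
"
```

```text
t 42.13 pos [ 0.6252 -0.0832  0.0815] rpy [ -90.    -0.3 -179.4] w 0.0196 F [-0.8 -0.  -0.4] q [ 11.  35. -12.  97.   9.  50. -95.]
shift mm [-7.9 21.5  0.6] rot [0.  0.  0.3] rows 0.5
```

apply_moves([
  {"fingers":0.9,"x":-8,"y":5,"z":0.6,"rx":0,"ry":0,"rz":0.3},
  {"fingers":0.9,"x":-0.6,"y":6,"z":0,"rx":0,"ry":0,"rz":0},
  {"fingers":0.9,"x":-0.5,"y":6,"z":0,"rx":0,"ry":0,"rz":0},
  {"fingers":0.9,"x":0,"y":4,"z":0,"rx":0,"ry":0,"rz":0},
  {"fingers":0.9,"x":0,"y":0,"z":0,"rx":0,"ry":0,"rz":0},
])

```text
time_s: 42.55
ee_pos: [0.6351, -0.0849, 0.0615]
tool_rot: [-90.0, 0.2, -179.5]
wrist_force: [-0.3, -0.6, -0.3]
width: 0.0199
```

```bash
python3 -c "
from h import *
delta([.633,-.0837,.048],-179.45,0)
s=grab('side','s7'); crop(s,165,130,80,70,9,'d2')
"
```

```text
t 42.55 pos [ 0.6351 -0.0849  0.0615] rpy [ -90.     0.2 -179.5] w 0.0199 F [-0.3 -0.6 -0.3] q [ 11.  36. -12.  97.  10.  48. -95.]
shift mm [ 2.1 13.5 -1.2] rot [-0.  -0.1 -0.2] rows 0.3
```

View pics/d2.png

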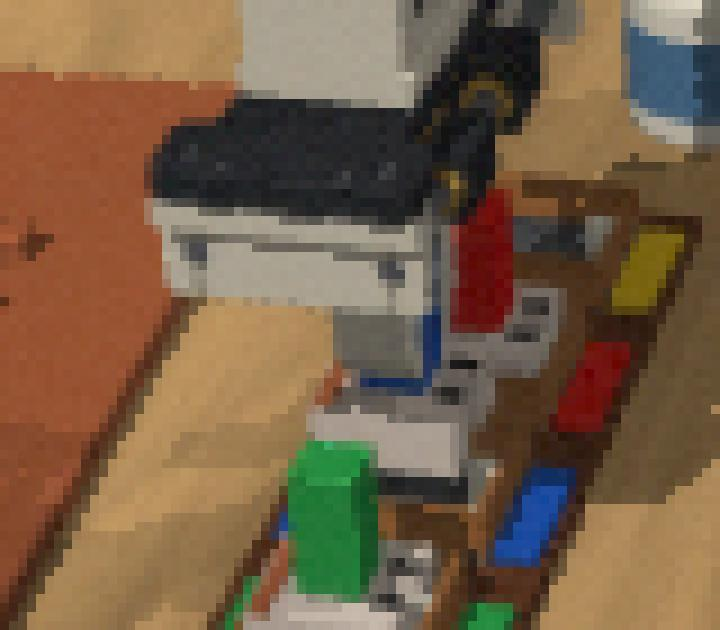

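apply_moves([
  {"fingers":0.9,"x":2,"y":3,"z":-1.2,"rx":0,"ry":0,"rz":-0.2},
  {"fingers":0.9,"x":0,"y":3,"z":0,"rx":0,"ry":0,"rz":0},
  {"fingers":0.9,"x":0,"y":0,"z":0,"rx":0,"ry":0,"rz":0},
])

```text
time_s: 42.85
ee_pos: [0.6334, -0.0836, 0.0559]
tool_rot: [-90.0, 0.0, -179.5]
wrist_force: [-0.6, 0.6, -1.3]
width: 0.0201
```

```bash
python3 -c "
from h import *
delta([.633,-.0837,.048],-179.45,0)
"
```

```text
t 42.85 pos [ 0.6334 -0.0836  0.0559] rpy [ -90.     0.  -179.5] w 0.0201 F [-0.6  0.6 -1.3] q [ 11.  37. -12.  97.  10.  47. -95.]
shift mm [0.4 7.9 0.1] rot [-0.  -0.1 -0. ] rows 0.2
```

apply_moves([
  {"fingers":0.9,"x":0.4,"y":2.5,"z":0,"rx":0,"ry":0,"rz":0},
  {"fingers":0.9,"x":0,"y":2.5,"z":0,"rx":0,"ry":0,"rz":0},
  {"fingers":0.9,"x":0,"y":2.5,"z":0,"rx":0,"ry":0,"rz":0},
  {"fingers":0.9,"x":0,"y":2.5,"z":0,"rx":0,"ry":0,"rz":0},
  {"fingers":0.9,"x":0,"y":0,"z":0,"rx":0,"ry":0,"rz":0},
])

```text
time_s: 43.27
ee_pos: [0.633, -0.0834, 0.0451]
tool_rot: [-90.0, 0.0, -179.5]
wrist_force: [-0.3, -0.2, -1.5]
width: 0.0201
```

```bash
python3 -c "
from h import *
delta([.633,-.0837,.039],-179.45,0)
"
```

```text
t 43.27 pos [ 0.633  -0.0834  0.0451] rpy [ -90.     0.  -179.5] w 0.0201 F [-0.3 -0.2 -1.5] q [ 11.  37. -12.  98.  10.  46. -95.]
shift mm [0.  6.1 0.3] rot [-0. -0. -0.] rows 0.1
```

apply_moves([
  {"fingers":0.9,"x":0,"y":2.5,"z":0,"rx":0,"ry":0,"rz":0},
  {"fingers":0.9,"x":0,"y":2.5,"z":0,"rx":0,"ry":0,"rz":0},
  {"fingers":0.9,"x":0,"y":2,"z":0,"rx":0,"ry":0,"rz":0},
  {"fingers":0.9,"x":0,"y":2,"z":0,"rx":0,"ry":0,"rz":0},
])

```text
time_s: 43.6
ee_pos: [0.6338, -0.0835, 0.0386]
tool_rot: [-90.0, 0.1, -179.5]
wrist_force: [-9.3, -0.1, 25.6]
width: 0.0197
```

```bash
python3 -c "
from h import *
delta([.633,-.0837,.039],-179.45,0)
s=grab('side','s7'); crop(s,165,130,80,70,9,'d2')
"
```

```text
t 43.6 pos [ 0.6338 -0.0835  0.0386] rpy [-9.000e+01  1.000e-01 -1.795e+02] w 0.0197 F [-9.3 -0.1 25.6] q [ 10.  38. -12.  98.  10.  45. -96.]
shift mm [ 0.8 -0.4  0.2] rot [-0.  -0.1 -0.1] rows 0.0
```

View pics/d2.png

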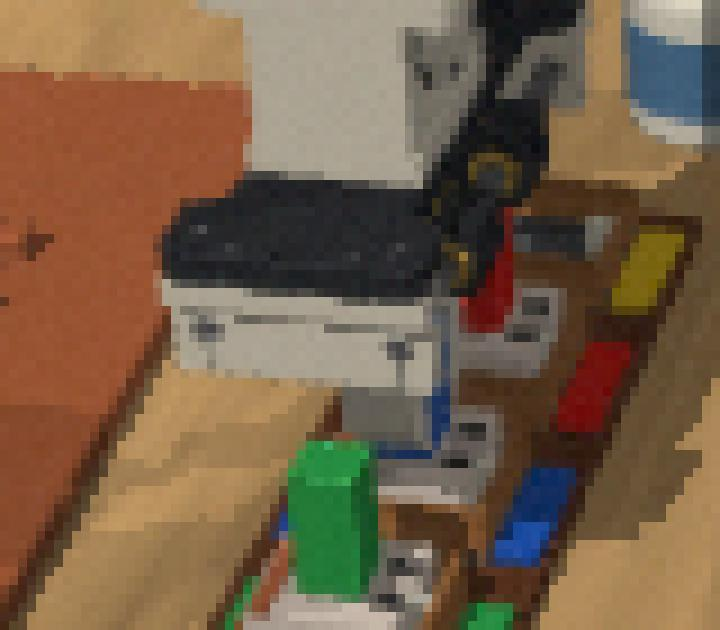

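Seated at the floor (25 N). Release with limited opening, lift and back off toward the right of the bench for a full check.

apply_moves([
  {"fingers":0.9,"x":0,"y":0,"z":0,"rx":0,"ry":0,"rz":0},
  {"fingers":0.6,"x":0,"y":0,"z":0,"rx":0,"ry":0,"rz":0},
  {"fingers":0.58,"x":0,"y":0,"z":0,"rx":0,"ry":0,"rz":0},
  {"fingers":0.58,"x":0,"y":0,"z":0,"rx":0,"ry":0,"rz":0},
  {"fingers":0.58,"x":0,"y":-5,"z":0,"rx":0,"ry":0,"rz":0},
  {"fingers":0.58,"x":0,"y":-15,"z":0,"rx":0,"ry":0,"rz":0},
  {"fingers":0.58,"x":0,"y":-25,"z":0,"rx":0,"ry":0,"rz":0},
  {"fingers":0.58,"x":0,"y":-35,"z":0,"rx":0,"ry":0,"rz":0},
])

```text
time_s: 44.32
ee_pos: [0.6289, -0.0832, 0.1139]
tool_rot: [-90.0, -0.6, -179.5]
wrist_force: [-0.2, -0.6, -0.5]
width: 0.039
```

apply_moves([
  {"fingers":0.58,"x":10,"y":-35,"z":10,"rx":0,"ry":0,"rz":0},
  {"fingers":0.58,"x":20,"y":-30,"z":30,"rx":0,"ry":0,"rz":0},
  {"fingers":0.58,"x":20,"y":-10,"z":35,"rx":0,"ry":0,"rz":0},
  {"fingers":0.58,"x":20,"y":0,"z":35,"rx":0,"ry":0,"rz":0},
  {"fingers":0.58,"x":20,"y":0,"z":35,"rx":0,"ry":0,"rz":0},
  {"fingers":0.58,"x":20,"y":0,"z":35,"rx":0,"ry":0,"rz":0},
  {"fingers":0.58,"x":20,"y":0,"z":35,"rx":0,"ry":0,"rz":0},
  {"fingers":0.58,"x":15,"y":0,"z":35,"rx":0,"ry":0,"rz":0},
])

```text
time_s: 44.98
ee_pos: [0.4949, -0.3298, 0.2012]
tool_rot: [-90.1, 0.5, -178.3]
wrist_force: [1.3, -0.8, 0.6]
width: 0.0389
```

apply_moves([
  {"fingers":0.58,"x":10,"y":0,"z":35,"rx":0,"ry":0,"rz":0},
  {"fingers":0.58,"x":10,"y":0,"z":35,"rx":0,"ry":0,"rz":0},
  {"fingers":0.58,"x":10,"y":0,"z":35,"rx":0,"ry":0,"rz":0},
  {"fingers":0.58,"x":10,"y":0,"z":35,"rx":0,"ry":0,"rz":0},
  {"fingers":0.58,"x":10,"y":0,"z":30,"rx":0,"ry":0,"rz":0},
  {"fingers":0.58,"x":0,"y":0,"z":0,"rx":0,"ry":0,"rz":0},
  {"fingers":0.58,"x":0,"y":0,"z":0,"rx":0,"ry":0,"rz":0},
])

```text
time_s: 45.57
ee_pos: [0.4375, -0.5205, 0.2024]
tool_rot: [-89.8, 0.4, -179.1]
wrist_force: [-0.1, 0.7, 0.3]
width: 0.0388
```

```bash
python3 -c "
from h import *
s,t=grab('side','s9'),grab('top','t9')
for n,f in(('top9',t),('side9',s)): cv2.imwrite(f'pics/{n}.png',cv2.resize(f[:,:,::-1],(800,600),interpolation=cv2.INTER_CUBIC))
crop(t,110,120,240,110,3,'d1');crop(s,165,130,120,90,6,'d2');crop(s,180,260,130,95,6,'d3')
delta([.48,-.4,.2],-179)
"
```

```text
t 45.67 pos [ 0.4375 -0.5197  0.2024] rpy [ -89.8    0.4 -179. ] w 0.0385 F [ 0.3 -1.   0.1] q [ 50.  31.  -8.  83.   4.  65. -47.]
shift mm [ -44.6    2.2 -119. ] rot [-0.2 -0.  -0.4] rows 3.0
```

View pics/top9.png

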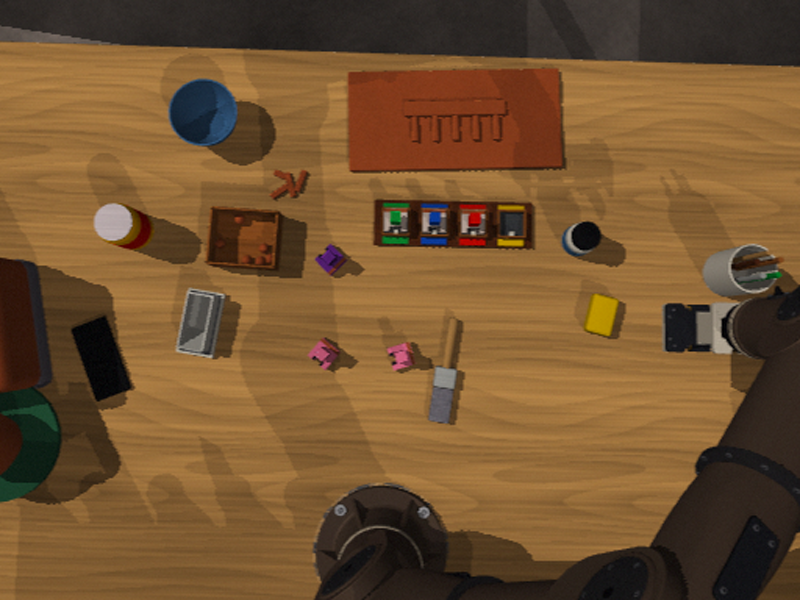

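View pics/d2.png

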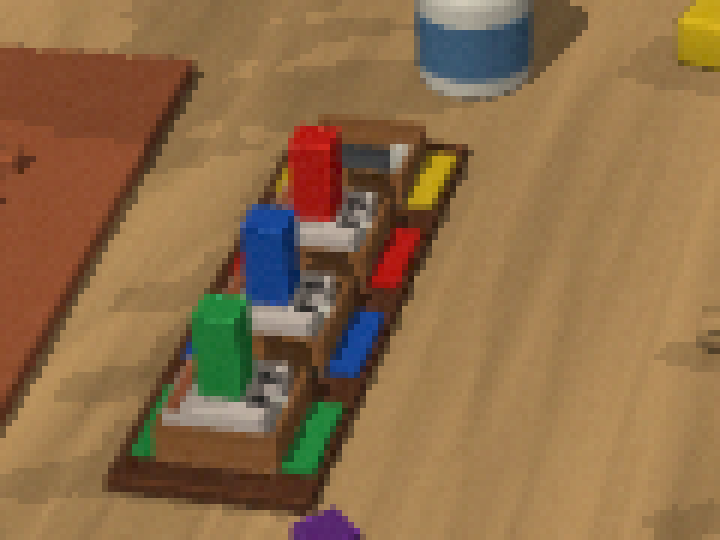

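View pics/d3.png

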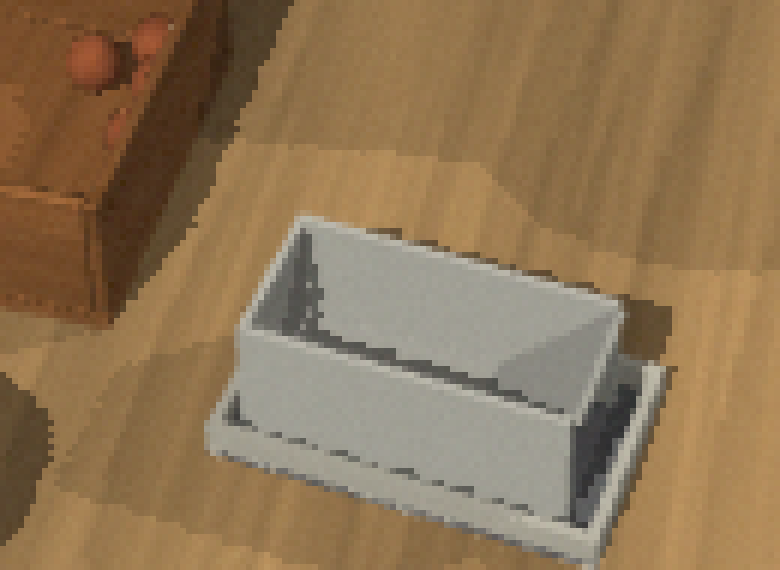

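View pics/side9.png

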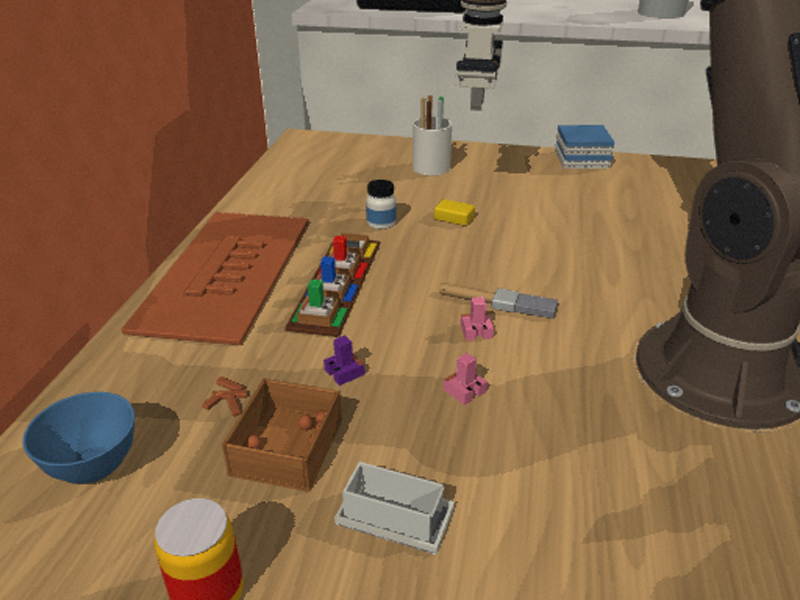

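Run:
```python
from fit import *
I={"side":np.load("pics/s9.npy"),"top":np.load("pics/t9.npy")}
from scipy.spatial.transform import Rotation as R
def mk(p):
    T=np.eye(4);T[:3,:3]=R.from_euler('zyx',[p[2],p[4],p[5]],degrees=True).as_matrix();T[:3,3]=[p[0],p[1],p[3]];return place(cup(),T)
for cs in(("side",),("top","side")):
    r=fit(I,mk,(.424,.360,-8.4,.003,0,0),(.002,.002,2,.002,1.5,1.5),cs,m=1);print(cs,np.round(r[0],4),r[1])
    T=pose(.4245,.3603,-8.4); print("in bay (mm)",np.round((r[0][:2]-T[:2,3])@T[:2,:2]*1e3,1))
tile([overlay("side",I["side"],mk(r[0]),"",5)],"ov8")
```

```text
('side',) [ 4.24300e-01  3.63900e-01 -1.05398e+01  3.00000e-04  4.45600e-01
  5.06430e+00] 432.6337158730897
in bay (mm) [-0.7  3.5]
('top', 'side') [ 4.2440e-01  3.5950e-01 -8.9999e+00  5.7000e-03  7.1840e-01  9.9700e-02] 1241.5045934013915
in bay (mm) [ 0.1 -0.8]
```

View pics/ov8.png

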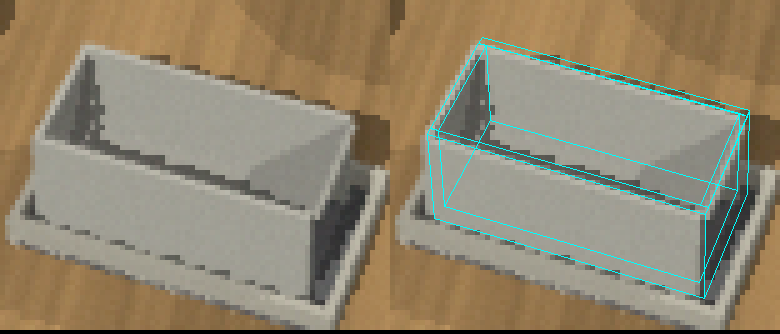

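```bash
python3 -c "
from h import *
print(arm.finish_job()); print(arm.state()['time_s'])"
```

```text
the job is handed in; nothing more can be done
None
the job is handed in; nothing more can be done
```

The kit is packed away and the job handed in at about 46 s of the 208 s allowed.

- **Beads and cup:** I poured all the beads into the bin; the top view showed six there. The empty cup went into its white-rimmed bay.
- **Stamps:** Green, then red, then blue went into their own slots, notch over rib. Each one stopped at the height expected for the slot floor. Red and blue were pressed to about 25 N. Green showed only about 2 N, then got a further small unmeasured push before release. No yellow stamp was out, so its slot stays empty.
- **Left alone:** The jar, the yellow block and the pink and purple look-alikes were not touched and looked unmoved in the last pictures.
- **Last checks:** In the final pictures all three stamps look fully home and the gripper is well clear of everything.
- **Checks that disagreed:**
  - **Cup:** The fit using both cameras put it centred in the bay within 1 mm and less than 1° from flat. The side camera alone gave about 5° of tilt, but that single-view fit is poorly constrained, and the picture shows the cup flat.
  - **Stamp while held:** The side camera read a stamp about 2 mm off the arm's own position, so I allowed for that at the slots.

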